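Hang the washed scoops in the drying cabinet and fit its cover

TASK

Hang every aluminium scoop lying on the bench by its eye inside the drying cabinet, one to each hook. Then close the cabinet with its white cover: hook the two tabs at the cover's top edge over the bar above the opening with the cover tilted out, and swing it down until it lies flat on the sloping front. Leave the Petri dishes where they are.

Things in the scene. Friction and masses are not known exactly. Their poses are not given: they have to be found in the camera images.
- cabinet: clear acrylic drying cabinet, aluminium-edged, fixed, sloping open front. Origin: on the bench below the middle of the hanging bar; x towards the back, y left as one looks in, z up. Inner width 284 mm, walls 6. Back wall at x = 130. Roof underside z = 262, 4 thick, from x = 30 back; open above in front of that but for the bar. Floor 6 mm thick; sill 44 mm high at x = -148
- hook0 (a point): middle of the level part of the right hook (y = -64). Hooks: 6 mm round steel, 64 mm apart, 213 mm high; each runs level from the back wall (x = 130) to x = 83, then turns up at 45 degrees to its tip at x = 71, 12 mm higher. This point is at x = 106.5 (all in the cabinet's frame). The roof's underside is 49 mm above it. A hung scoop's eye centre is about 10 mm below the hook
- hook1 (a point): as hook0: middle of the level part of the middle (y = 0) hook
- hook2 (a point): as hook0: middle of the level part of the left (y = 64) hook
- bar_l (a point): a point on the centre line of the hanging bar, 100 mm left of its middle. The bar: steel, 8 mm diameter, along the cabinet's y from wall to wall, at x = 0, z = 280 in the cabinet's frame. The cover's tabs hook over it
- bar_r (a point): the same, 100 mm right of the bar's middle
- front_foot (a point): where the middle of the seated cover's bottom edge comes to lie, inner face (cabinet frame x = -150, z = 60). The front edges of the side walls, on which the cover lies, slope from x = -4, z = 287 to x = -148, z = 64: 1.0 rad from level
- cover: lift-off cover: white sheet 270 x 302 x 4 mm with a D handle, 0.38 kg, lying level, handle up. Origin: on the bench under it; x to the top edge (with the tabs), z out of the handle's side. Sheet: x -145 to 125, y -151 to 151, z 18 to 22 mm. Two rubber locating blocks 22 x 12 x 18 mm under it at x = -110, y = -124 and 124, go between the side walls with 12 mm play. Seated, x points 1.0 rad up the slope
- cover_tab (a point): the place of the bar in the tabs when seated (cover frame x = 121, y = 0, z = 10 mm). Two J tabs, each 30 mm wide, at y = -100 and 100: from the top edge (x 125 to 128) a strip goes down to z = 0 and turns back to x = 113 as a lip 3 mm thick, so each tab is a channel 15 mm wide (z 3 to 18), open towards -x. With its tabs on the bar the cover, let go, swings down by its own weight
- cover_handle (a point): middle of the cover's D handle: a round bar 11 mm in diameter along the cover's x, from x = -48 to 48, centre line at z = 60 (38 mm above the sheet)
- cover_foot (a point): middle of the bottom edge of the cover, on its inner face (cover frame x = -145, z = 18)
- scoop0: aluminium scoop lying open side up, may be absent. Origin: at underside level below the grip; x along the handle to the hanging eye, z up. Handle: 12 x 12 mm bar, centre line at z = 20 mm, x -26 to 80; grip it at x = 0, across y. Bowl: trough 44 wide, 29 high, x -26 to -90, underside z = 0. Eye centre x = 95. 203 mm over all, 0.14 kg, centre of mass about x = -31. Hung up, x points straight up
- scoop1: aluminium scoop lying open side up, may be absent. Origin: at underside level below the grip; x along the handle to the hanging eye, z up. Handle: 12 x 12 mm bar, centre line at z = 20 mm, x -26 to 80; grip it at x = 0, across y. Bowl: trough 44 wide, 29 high, x -26 to -90, underside z = 0. Eye centre x = 95. 203 mm over all, 0.14 kg, centre of mass about x = -31. Hung up, x points straight up
- scoop2: aluminium scoop lying open side up, may be absent. Origin: at underside level below the grip; x along the handle to the hanging eye, z up. Handle: 12 x 12 mm bar, centre line at z = 20 mm, x -26 to 80; grip it at x = 0, across y. Bowl: trough 44 wide, 29 high, x -26 to -90, underside z = 0. Eye centre x = 95. 203 mm over all, 0.14 kg, centre of mass about x = -31. Hung up, x points straight up
- eye0 (a point): the centre of the hanging eye of scoop0 (scoop frame x = 95, z = 20 mm): a ring of 5 mm wire, 26 mm inside and 36 mm outside diameter, lying in the plane of the handle's centre line (the hole runs along the scoop's z)
- eye1 (a point): the centre of the hanging eye of scoop1 (scoop frame x = 95, z = 20 mm): a ring of 5 mm wire, 26 mm inside and 36 mm outside diameter, lying in the plane of the handle's centre line (the hole runs along the scoop's z)
- eye2 (a point): the centre of the hanging eye of scoop2 (scoop frame x = 95, z = 20 mm): a ring of 5 mm wire, 26 mm inside and 36 mm outside diameter, lying in the plane of the handle's centre line (the hole runs along the scoop's z)
- dish_a: a clear covered Petri dish, 90 mm across and 16 mm high, origin at the middle of its underside; to be left alone
- dish_b: a clear covered Petri dish, 60 mm across and 14 mm high, origin at the middle of its underside; to be left alone
Not all that is in view belongs to the job. What is shaped like the scoop1 but blue is not meant.

How it is judged:
On the way:
1. every scoop hangs by its eye on a hook of its own ((distance between eye0 and hook0 below 0.034 m or distance between eye0 and hook1 below 0.034 m or distance between eye0 and hook2 below 0.034 m) and angle between each of scoop0, scoop1, scoop2's own x axis and vertical below 0.5 rad and (distance between eye1 and hook0 below 0.034 m or distance between eye1 and hook1 below 0.034 m or distance between eye1 and hook2 below 0.034 m) and (distance between eye2 and hook0 below 0.034 m or distance between eye2 and hook1 below 0.034 m or distance between eye2 and hook2 below 0.034 m) and distance between eye0 and eye1 above 0.045 m and distance between each of eye0, eye1 and eye2 above 0.045 m), for 0.3 s.
At the end, for the whole second after the job is handed in: Each scoop hangs upright within 0.5 rad, eye centre within 34 mm of a hook middle, eyes over 45 mm apart; the bar lies in both cover tabs (cover x 112 to 127, z 3 to 18 mm); the cover's bottom edge is within 18 mm of its place at the foot of the slope; scoops and cover at rest (below 0.03 m/s) (all of step 1 and x of bar_l in the frame of cover between 0.112 and 0.127 m and z of bar_l in the frame of cover between 0.003 and 0.018 m and x of bar_r in the frame of cover between 0.112 and 0.127 m and z of bar_r in the frame of cover between 0.003 and 0.018 m and distance between cover_foot and front_foot below 0.018 m and linear speed of each of scoop0, scoop1, scoop2, cover below 0.03 m/s); the robot touches nothing.
It fails at once if one of the Petri dishes is shoved more than 6 cm (distance of any of dish_a, dish_b from where it was at the start of the episode above 0.06 m).
Of scoop0, scoop1, scoop2 only 2 to 3 are there at a start; the rules pass over those that are not, and their reading is None.
At some moment in a run one of scoop0, scoop1, scoop2, cover may be knocked a few centimetres aside while the robot is not near it.
It also fails if it takes over 210 s, if anything falls off the work surface, if the arm or the gripper's body presses on something with over 40 N, if the wrist force passes 120 N, or if a joint passes its speed limit or range.

ROBOT

A 6-joint arm with a two-finger parallel gripper is mounted at the origin on the work surface. World frame = base frame: x ahead of the robot, y to its left, z up, the work surface at z = 0. Lengths are in m, angles in rad, forces in N, time in s.
With the tool pointing down it reaches from about 0.3 to 0.775 m from the base axis. Payload 14.6 kg.
Tool frame: the origin (TCP) lies at the very end of the fingers, on their centre line; the grasp point (between the pads) lies 19 mm behind it; x points along the fingers, y is the direction in which the jaws open and shut, and the axes are right-handed (so a half turn about x gives the same grasp; the last joint's range is limited). The gripper opens to 94 mm and grips with 3 to 60 N. Pads are 16 mm wide; open, the fingers measure 119 mm over their backs; the gripper's body (75 mm by 177 mm) begins 78 mm behind the grasp point.
Start: joints at [1.237, 0.3, 1.521, -0, 1.321, -0.067], TCP at [0.145, 0.531, 0.205] pointing down, gripper open.
Joint ranges: [-3.03, 3.03], [-0.79, 2.21], [0.23, 2.52], [-1.04, 4.18], [0, 3.07], [-2.55, 2.55]. Speed limits (rad/s): [2.22, 2.22, 2.57, 3.14, 3.14, 3.14].

INTERFACE

Orientations are given as [roll, pitch, yaw] about the fixed x, y, z axes, in that order (R = Rz(yaw) Ry(pitch) Rx(roll)).
In Python, from station import ctrl, viewer, hand_in gives the robot as it stands. The module is installed in compiled form; this text tells all that it offers.
- The arm moves only by the tool play_rows, never from a script. Its argument "deltas" is a list that holds one entry, the list of rows, each a list of 7 numbers: the shift along the tool's x, y, z in mm, then the turn, a rotation vector about the tool's x, y, z in rad, then the finger opening in mm, from 0 to 94. In form: [[[dx, dy, dz, ax, ay, az, gripper], ...]]. A call has 1 to 10 rows; each row shifts and turns the commanded pose from where the row before left it, along the tool's axes as they then stand; what a row does not reach is not made up. A row lasts 1/10 s, in which the tool goes at most 50 mm and 8.59 degrees, less where a joint would pass 70% of its speed; a pose out of reach is approached as far as the arm can. A call with a gripper value outside its range is refused whole. The fingers move at their own pace and stop on an object; "grip_force" is the grip in N (left out, the last holds). Time passes only in rows, so rows that do not move let the fingers close. It gives the time, the measured TCP pose, the force and the opening at its end, in the units of the state.
- ctrl.get_obs(): the state, without advancing time (a new reading comes with each control period).
- viewer.camera(name): name is "side" or "top"; returns a dict with "img" (420x560x3 uint8, red, green, blue), "fx", "fy", "cx", "cy" (pixels), "rvec" (rotation vector, rad) and "tvec" (3), from world to camera coordinates, as OpenCV has them. Camera axes: x right, y down, z forward; pixel columns grow to the right and rows downward; lengths in m; the calibration is good to about 2 mm. A picture is of the moment at which its call begins. There is no depth.
- hand_in(): hands the job in, once; it reports no verdict.
The state is a dict: "time_s": time; "qpos": joint angles; "joint_vel": joint speeds; "tau": joint torques, N m; "ee_pos": TCP position; "eef_rot": TCP orientation; "force": force on the tool from outside, world axes, zero at the start; "moment": the same for the moment, N m; "grip_width": finger opening in m.
Only numpy, scipy, OpenCV 4.12 (cv2) and the standard library are available. Lean on these libraries where they do the work, as an engineer would, in place of code of your own. Each camera call takes 0.05 s, during which the arm holds its last target.

## Working session

There is one attempt and no reset: what is moved stays moved. The work goes in short steps, Python scripts to look and compute and a tool call to move; the robot and the scene stay as the last step left them, time stands still between calls to the robot, and variables do not carry over. Pictures are saved under pics/ and viewed, and the job is handed in when it is done.

Besides the shell and the picture viewer there is one more tool, called after "Call:" as name(argument=value, ...) on one line, values as JSON. play_rows: Moves the arm, as the interface text tells. Its arguments: {"type":"object","properties":{"deltas":{"type":"array","items":{"type":"array","items":{"type":"array","items":{"type":"number"}}}},"grip_force":{"type":"number"}},"required":["deltas"]}

```bash
mkdir -p pics; cat > h.py <<'E'
import numpy as np, cv2
from scipy.spatial.transform import Rotation as Rn
from station import ctrl, viewer, hand_in
def snap(n,tag):
    c=viewer.camera(n); cv2.imwrite(f'pics/{tag}.png',c['img'][:,:,::-1]); return c
def KP(c):
    K=np.array([[c['fx'],0,c['cx']],[0,c['fy'],c['cy']],[0,0,1]]); return K
def proj(c,P):
    p,_=cv2.projectPoints(np.array(P,float).reshape(-1,1,3),np.array(c['rvec'],float),np.array(c['tvec'],float),KP(c),None); return p[:,0]
def ray(c,u,v):
    R=cv2.Rodrigues(np.array(c['rvec'],float))[0]; t=np.array(c['tvec'],float).ravel()
    d=R.T@np.array([(u-c['cx'])/c['fx'],(v-c['cy'])/c['fy'],1]); return -R.T@t,d
def atz(c,u,v,z):
    o,d=ray(c,u,v); return o+d*(z-o[2])/d[2]
E
python3 - <<'E'
from h import *
for n in('side','top'):
    c=snap(n,n+'0'); print(n,c['fx'],c['cx'],c['cy'],ray(c,280,210))
o=ctrl.get_obs(); print(o)
E
```

```text
side 514.5295275654152 272.1806412971073 205.59222743478546 (array([-0.05905764, -0.92477642,  1.4110046 ]), array([ 0.3584161 ,  0.54908862, -0.75521118]))
top 508.75972548969975 285.2407735096538 216.69674435211226 (array([0.33490888, 0.00308206, 1.50377531]), array([ 0.14735304, -0.01006747, -0.98917395]))
{'time_s': 0.1, 'qpos': array([ 1.23740811e+00,  3.00402792e-01,  1.52147818e+00, -2.31836502e-07,
        1.32069328e+00, -6.66317432e-02]), 'joint_vel': array([ 0.000333  , -0.00171207, -0.00260238, -0.00033651,  0.00098391,
       -0.00088648]), 'tau': array([-8.79499948e-04, -5.32643759e+01, -3.53282619e+01,  7.08722323e-02,
        2.33949552e-02, -7.68922837e-05]), 'ee_pos': array([0.14493078, 0.53033616, 0.20496733]), 'eef_rot': array([-1.63719929,  1.56981473, -1.90395571]), 'force': array([0.89001441, 0.16114811, 0.33993107]), 'moment': array([0.0085087 , 0.02225651, 0.00677429]), 'grip_width': 0.09410620895318818}
```

```bash
python3 - <<'E'
import cv2
t=cv2.imread('pics/top0.png'); s=cv2.imread('pics/side0.png')
def crop(im,x,y,w,h,f,n): cv2.imwrite(n,cv2.resize(im[y:y+h,x:x+w],None,fx=f,fy=f,interpolation=cv2.INTER_CUBIC))
crop(t,135,115,145,145,4,'pics/c1.png')
crop(t,270,120,100,180,3.3,'pics/c2.png')
crop(t,360,170,150,140,4,'pics/c3.png')
crop(s,200,95,180,220,2.7,'pics/c4.png')
crop(s,270,280,150,135,4,'pics/c5.png')
E
cat > fit.py <<'E'
from h import *
from scipy.optimize import least_squares
import pickle
cs={n:viewer.camera(n) for n in('side','top')}
for c in cs.values(): c.pop('img')
pickle.dump(cs,open('cams.pkl','wb'))
def T1(u,v,ox=135,oy=115,f=4): return ((u+.5)/f-.5+ox,(v+.5)/f-.5+oy)
def S4(u,v): return T1(u,v,200,95,2.7)
obs=[('top',(133,145,264),T1(47,63)),('top',(133,-145,264),T1(518,50)),
('top',(30,142,264),T1(53,214)),('top',(30,-142,264),T1(514,200)),
('top',(0,145,282),T1(43,265)),('top',(0,-145,282),T1(516,251)),
('top',(-148,145,54),T1(130,530)),('top',(-148,-145,54),T1(527,518)),
('top',(130,64,213),T1(195,95)),('top',(130,0,213),T1(293,93)),('top',(130,-64,213),T1(393,90)),
('side',(133,145,264),S4(195,42)),('side',(133,-145,264),S4(333,160)),
('side',(0,145,284),S4(110,68)),('side',(0,-145,284),S4(247,190)),
('side',(-148,145,54),S4(33,243)),('side',(-148,-145,50),S4(150,378)),
('side',(133,-145,0),S4(322,305))]
def f(p):
    r=[]
    for n,P,uv in obs:
        P=np.array(P)/1e3; c,s=np.cos(p[2]),np.sin(p[2])
        W=np.array([p[0]+c*P[0]-s*P[1],p[1]+s*P[0]+c*P[1],P[2]]); r+=list(proj(cs[n],W)[0]-uv)
    return np.array(r)
s=least_squares(f,[.55,.2,0],loss='soft_l1')
print(s.x); print(np.round(f(s.x).reshape(-1,2),1))
np.save('cab.npy',s.x)
# cover: fit free
def C3(u,v): return T1(u,v,360,170,4)
def C5(u,v): return T1(u,v,270,280,4)
def g(p,flip):
    o=[('top',(125,151,22),C3(122,77)),('top',(125,-151,22),C3(519,153)),('top',(-145,-151,22),C3(466,514)),('top',(-145,151,22),C3(60,435)),
    ('side',(125,151,22),C5(55,168)),('side',(125,-151,22),C5(372,48)),('side',(-145,-151,22),C5(580,395)),('side',(-145,151,22),C5(235,540))]
    # side camera corner order resolved below
    return o
def solve(o,x0):
    def f(p):
        r=[]
        for n,P,uv in o:
            P=np.array(P)/1e3; c,s=np.cos(p[2]),np.sin(p[2])
            W=np.array([p[0]+c*P[0]-s*P[1],p[1]+s*P[0]+c*P[1],P[2]]); r+=list(proj(cs[n],W)[0]-uv)
        return np.array(r)
    s=least_squares(f,x0,loss='soft_l1'); return s.x,s.cost,np.round(f(s.x).reshape(-1,2),1)
A=[C3(122,77),C3(519,153),C3(466,514),C3(60,435)]  # x+ y+, x+ y-, x- y-, x- y+
B=[C5(55,168),C5(372,48),C5(580,395),C5(235,540)]
for flip in(0,1):
    k=2*flip
    loc=[(125,151,22),(125,-151,22),(-145,-151,22),(-145,151,22)]
    o=[('top',loc[(i+k)%4],A[i]) for i in range(4)]
    o+=[('side',loc[(i+k)%4],B[i]) for i in range(4)]
    o+=[('top',(48*(1-2*flip),0,62),C3(316,203)),('top',(-48*(1-2*flip),0,62),C3(298,345))]
    o+=[('side',(48*(1-2*flip),0,62),C5(388,216)),('side',(-48*(1-2*flip),0,62),C5(262,268))]
    for y0 in([-.15] if not flip else [3]): print(flip,*solve(o,[.45,-.35,y0]))
def D(u,v): return T1(u,v,270,120,3.3)
for e,b in(((99,60),(91,265)),((81,333),(115,543)),((231,328),(266,537))):
    E=atz(cs['top'],*D(*e),.02); Bp=atz(cs['top'],*D(*b),.005); print(E,Bp,np.linalg.norm(E-Bp),np.arctan2(*(E-Bp)[1::-1]))
E
python3 fit.py
```

```text
[0.59219686 0.17334518 0.05442785]
[[ 0.9 -0.6]
 [-0.9 -1.2]
 [ 0.9  1.8]
 [ 0.4  1.3]
 [ 0.4 -0.5]
 [ 1.4 -1.2]
 [-1.1  0.9]
 [ 1.8 -0.1]
 [ 0.1 -2.6]
 [ 0.2 -2.9]
 [-0.2 -3. ]
 [-1.2 -0.9]
 [-0.6  0.2]
 [-1.3 -0.9]
 [-1.3  1.5]
 [-2.9 -0.9]
 [-1.6  0.1]
 [-1.  -0.1]]
0 [ 0.47783706 -0.46192589 -0.16285474] 508.4362411185268 [[ -1.9  -0.4]
 [ -1.2  -1.5]
 [  0.8  -1.3]
 [ -0.1   0.1]
 [ 76.3 -30.5]
 [ 51.2  85.2]
 [-87.6  37.9]
 [-47.5 -92.6]
 [  0.5   0.6]
 [  0.5  -2. ]
 [ -2.6   0.8]
 [ -0.9   0.3]]
1 [ 0.4718771  -0.45989068  3.00497976] 527.1341930944178 [[ -3.   -3.8]
 [ -2.1  -7.5]
 [  2.3  -7.2]
 [  1.2  -3.1]
 [ 78.3 -32.8]
 [ 55.6  81.2]
 [-81.2  35.9]
 [-44.2 -93.1]
 [ -0.6   2.6]
 [  0.2   0.2]
 [ -4.9   1. ]
 [ -2.9   1.2]]
[ 0.77640798 -0.06794832  0.02      ] [ 0.58937112 -0.06320819  0.005     ] 0.1876972409946044 -0.025337876565259577
[ 0.52522578 -0.05423862  0.02      ] [ 0.34009231 -0.08698213  0.005     ] 0.18860418397287407 0.17505403965679514
[ 0.5318825  -0.18831318  0.02      ] [ 0.34715069 -0.22118487  0.005     ] 0.18823227756542685 0.17609955454120838
```

```bash
cat >> h.py <<'E'
def obs(): return ctrl.get_obs()
def Rt(o=None):
    o=o or obs(); return Rn.from_euler('xyz',o['eef_rot']).as_matrix()
def log():
    import json
    o=obs(); f=open('log.jsonl','a'); f.write(json.dumps([list(map(float,o['qpos'])),list(map(float,o['ee_pos'])),list(map(float,o['eef_rot']))])+'\n')
E
sed -i 's/^B=.*/B=[C5(372,48),C5(580,395),C5(235,540),C5(55,168)]/' fit.py
python3 fit.py | sed -n 20,60p; python3 -c "
from h import *
log();print(Rt().round(3))"
```

```text
0 [ 0.47935934 -0.46371747 -0.18160358] 10.047399050567524 [[-0.4 -1.6]
 [ 0.1 -0.9]
 [ 0.4 -1. ]
 [-0.2 -1.6]
 [-1.  -0. ]
 [-0.3 -0.2]
 [-1.9  1.4]
 [-1.2 -0.5]
 [ 1.4  0.2]
 [ 0.8 -2.6]
 [-1.6  1.3]
 [-0.3  0.3]]
1 [ 0.46390379 -0.46051009  2.95922564] 29.768353588715023 [[-0.2 -3.1]
 [ 0.2 -2.3]
 [ 0.4 -2.4]
 [-0.1 -3.1]
 [ 0.2 -0.6]
 [ 0.9 -0.8]
 [-0.5  0.6]
 [ 0.  -1.1]
 [ 0.4  5.5]
 [-0.2  2.8]
 [-6.6  3.2]
 [-5.4  2.1]]
[ 0.77640798 -0.06794832  0.02      ] [ 0.58937112 -0.06320819  0.005     ] 0.1876972409946044 -0.025337876565259577
[ 0.52522578 -0.05423862  0.02      ] [ 0.34009231 -0.08698213  0.005     ] 0.18860418397287407 0.17505403965679514
[ 0.5318825  -0.18831318  0.02      ] [ 0.34715069 -0.22118487  0.005     ] 0.18823227756542685 0.17609955454120838
[[-0.     0.264  0.965]
 [-0.     0.965 -0.264]
 [-1.    -0.    -0.   ]]
```

```bash
cat >> h.py <<'E'
def plan(wps,g,step=40,rot=.12,start=None):
    """wps: list of (pos m, R). prints rows"""
    o=obs(); p,R=(np.array(o['ee_pos']),Rt(o)) if start is None else start
    rows=[]
    for P,Q in wps:
        P=np.array(P,float); Q=R if Q is None else Q
        tot=Rn.from_matrix(R.T@Q).as_rotvec(); d=np.linalg.norm(P-p)*1e3
        n=max(1,int(np.ceil(max(d/step,np.linalg.norm(tot)/rot)))); p0,R0=p.copy(),R.copy()
        for i in range(1,n+1):
            tp=p0+(P-p0)*i/n; tR=R0@Rn.from_rotvec(tot*i/n).as_matrix()
            t=np.round(R.T@(tp-p)*1e3,1); r=np.round(Rn.from_matrix(R.T@tR).as_rotvec(),3)
            p=p+R@t/1e3; R=R@Rn.from_rotvec(r).as_matrix(); rows.append([*(float(v)+0 for v in t),*(float(v)+0 for v in r),g])
    for i in range(0,len(rows),10): print(str([[[ (int(v) if v==int(v) else v) for v in r] for r in rows[i:i+10]]]).replace(' ',''))
    return p,R
def down(yaw,z=None):
    # tool x down, tool z along yaw
    zz=np.array([np.cos(yaw),np.sin(yaw),0]); x=np.array([0,0,-1.]); return np.column_stack([x,np.cross(zz,x),zz])
def pitched(yaw,p):
    # tool x pitched down by p below horizontal, heading yaw
    x=np.array([np.cos(yaw)*np.cos(p),np.sin(yaw)*np.cos(p),-np.sin(p)]); y=np.array([-np.sin(yaw),np.cos(yaw),0]); return np.column_stack([x,y,np.cross(x,y)])
E
python3 -c "
from h import *
plan([((.432,-.071,.12),down(.175))],94)"
```

```text
[[[5,-29.7,25.6,-0.026,0,0,94],[5.1,-30.3,24.8,-0.026,0,0,94],[5,-31,24.1,-0.026,0,0,94],[5,-31.6,23.2,-0.026,0,0,94],[5,-32.1,22.4,-0.026,0,0,94],[5.1,-32.8,21.6,-0.026,0,0,94],[5,-33.3,20.6,-0.026,0,0,94],[5,-33.8,19.9,-0.026,0,0,94],[5,-34.3,18.9,-0.026,0,0,94],[5.1,-34.8,18,-0.026,0,0,94]]]
[[[5,-35.3,17.2,-0.026,0,0,94],[5,-35.7,16.2,-0.026,0,0,94],[5,-36.1,15.2,-0.026,0,0,94],[5.1,-36.5,14.4,-0.026,0,0,94],[5,-36.8,13.3,-0.026,0,0,94],[5,-37.2,12.4,-0.026,0,0,94],[5,-37.5,11.5,-0.026,0,0,94]]]
```

Call:
play_rows(deltas=[[[5, -29.7, 25.6, -0.026, 0, 0, 94], [5, -30.3, 24.8, -0.026, 0, 0, 94], [5, -31, 24, -0.026, 0, 0, 94], [5, -31.6, 23.2, -0.026, 0, 0, 94], [5, -32, 22.4, -0.026, 0, 0, 94], [5, -32.8, 21.6, -0.026, 0, 0, 94], [5, -33.3, 20.6, -0.026, 0, 0, 94], [5, -33.8, 20, -0.026, 0, 0, 94], [5, -34.3, 19, -0.026, 0, 0, 94], [5, -34.8, 18, -0.026, 0, 0, 94]]])

```text
time_s: 1.3
ee_pos: [0.3143, 0.1754, 0.1555]
eef_rot: [0.38, 1.57, 0.375]
force: [0.6, 0.1, -0.7]
grip_width: 0.0941
```

```bash
python3 -c "
from h import *
log()"
```

Call:
play_rows(deltas=[[[5, -35.3, 17, -0.026, 0, 0, 94], [5, -35.7, 16, -0.026, 0, 0, 94], [5, -36, 15, -0.026, 0, 0, 94], [5, -36.5, 14.4, -0.026, 0, 0, 94], [5, -36.8, 13.3, -0.026, 0, 0, 94], [5, -37.2, 12.4, -0.026, 0, 0, 94], [5, -37.5, 11.5, -0.026, 0, 0, 94], [0, 0, 0, 0, 0, 0, 94], [0, 0, 0, 0, 0, 0, 94]]])

```text
time_s: 2.2
ee_pos: [0.4313, -0.071, 0.1201]
eef_rot: [2.621, 1.57, 2.795]
force: [0.2, 0.7, -0.7]
grip_width: 0.094
```

```bash
python3 - <<'E'
from h import *
log(); o=obs(); print(o['time_s'],o['ee_pos'],o['qpos'].round(3),Rt().round(3))
for n in('side','top'): snap(n,n+'1')
E
```

```text
2.2 [ 0.4313217  -0.07096678  0.12013479] [-0.247  0.148  1.922  0.     1.073 -1.991] [[-0.001 -0.173  0.985]
 [ 0.     0.985  0.173]
 [-1.     0.    -0.001]]
```

```bash
python3 - <<'E'
import cv2,numpy as np
t=cv2.imread('pics/top1.png'); s=cv2.imread('pics/side1.png')
a=cv2.resize(t[180:320,220:400],(540,420)); b=cv2.resize(s[150:350,100:360],(546,420)); cv2.imwrite('pics/d1.png',np.hstack([a[:,:400],b[:,150:]]))
E
```

Call:
play_rows(deltas=[[[25, 0, 0, 0, 0, 0, 60], [25, 0, 0, 0, 0, 0, 60], [25, 0, 0, 0, 0, 0, 60], [25, 0, 0, 0, 0, 0, 60], [16, 0, 0, 0, 0, 0, 60], [0, 0, 0, 0, 0, 0, 60]]])

```text
time_s: 2.9
ee_pos: [0.4304, -0.0695, 0.0032]
eef_rot: [2.714, 1.568, 2.89]
force: [-0.5, 0.0, 1.1]
grip_width: 0.0596
```

Call:
play_rows(deltas=[[[0, 0, 0, 0, 0, 0, 0], [0, 0, 0, 0, 0, 0, 0], [0, 0, 0, 0, 0, 0, 0], [0, 0, 0, 0, 0, 0, 0], [0, 0, 0, 0, 0, 0, 0], [0, 0, 0, 0, 0, 0, 0]]], grip_force=30)

```text
time_s: 3.5
ee_pos: [0.4316, -0.0708, 0.0046]
eef_rot: [-0.566, 1.571, -0.391]
force: [1.2, -0.4, 0.5]
grip_width: 0.0156
```

```bash
python3 - <<'E'
from h import *
log(); o=obs(); print(o['time_s'],o['ee_pos'],o['force'],o['grip_width'])
E
```

```text
3.5 [ 0.43164717 -0.07075724  0.00459964] [ 1.1962616  -0.41924591  0.46476133] 0.015612138271928724
```

Call:
play_rows(deltas=[[[-30, 0, 0, 0, 0, 0, 0], [-40, 0, 0, 0, 0, 0, 0], [-40, 0, 0, 0, 0, 0, 0], [-40, 0, 0, 0, 0, 0, 0], [-40, 0, 0, 0, 0, 0, 0], [-40, 0, 0, 0, 0, 0, 0], [-40, 0, 0, 0, 0, 0, 0], [-40, 0, 0, 0, 0, 0, 0], [0, 0, 0, 0, 0, 0, 0]]])

```text
time_s: 4.4
ee_pos: [0.4326, -0.071, 0.3191]
eef_rot: [-0.419, 1.563, -0.244]
force: [-0.3, -0.3, -2.6]
grip_width: 0.0117
```

```bash
python3 - <<'E'
from h import *
log(); o=obs(); print(o['time_s'],o['ee_pos'],o['force'],o['grip_width'],o['qpos'].round(3))
for n in('side','top'): snap(n,n+'2')
E
```

```text
4.4 [ 0.43262609 -0.07096306  0.31906729] [-0.25656554 -0.25204988 -2.58007772] 0.01172475823919863 [-0.246 -0.026  1.63   0.     1.53  -1.992]
```

Call:
play_rows(deltas=[[[0, 0, 0, 0, -0.12, 0, 0], [0, 0, 0, 0, -0.12, 0, 0], [0, 0, 0, 0, -0.12, 0, 0], [0, 0, 0, 0, -0.12, 0, 0], [0, 0, 0, 0, -0.12, 0, 0]]])

```text
time_s: 5.0
ee_pos: [0.4311, -0.0707, 0.3127]
eef_rot: [0.001, 0.968, 0.175]
force: [0.4, 0.1, -1.0]
grip_width: 0.0119
```

```bash
python3 - <<'E'
from h import *
log(); o=obs(); print(o['time_s'],o['ee_pos'],o['force'],o['grip_width'],o['qpos'].round(3)); print(Rt().round(3))
E
```

```text
5.0 [ 0.43105142 -0.07068233  0.31274816] [ 0.35605942  0.12641639 -1.02004504] 0.011902158432297796 [-0.458 -0.355  2.021  0.408  1.009 -2.34 ]
[[ 0.558 -0.173  0.811]
 [ 0.099  0.985  0.142]
 [-0.824  0.001  0.567]]
```

Call:
play_rows(deltas=[[[0, 0, 0, 0, -0.12, 0, 0], [0, 0, 0, 0, -0.12, 0, 0], [0, 0, 0, 0, -0.12, 0, 0], [0, 0, 0, 0, 0, 0, 0]]])

```text
time_s: 5.4
ee_pos: [0.4358, -0.0408, 0.3278]
eef_rot: [-0.002, 0.64, 0.138]
force: [-0.2, -0.3, -1.6]
grip_width: 0.0114
```

```bash
python3 - <<'E'
from h import *
import json
log(); o=obs(); print(o['time_s'],o['ee_pos'],o['force'],o['grip_width'],o['qpos'].round(3)); print(Rt().round(3))
L=[json.loads(l) for l in open('log.jsonl')]
# FK fit generic planar: unknowns a1,L1,a3,d4,d1,Lt ; q4~0 but q1 vs heading
from scipy.optimize import least_squares
def fk(q,p):
    a1,d1,L1,a3,d4,Lt=p
    Ry=lambda a:Rn.from_euler('y',a).as_matrix(); Rz=lambda a:Rn.from_euler('z',a).as_matrix()
    R=Rz(q[0]); P=R@np.array([a1,0,0])+[0,0,d1]
    R=R@Ry(q[1]); P=P+R@[0,0,L1]; R=R@Ry(q[2]); P=P+R@[a3,0,d4]
    R=R@Rz(q[3])@Ry(q[4]); P=P+R@[0,0,Lt]; R=R@Rz(q[5])
    return P,R
s=least_squares(lambda p:np.concatenate([fk(l[0],p)[0]-l[1] for l in L]),[.05,.3,.4,0,.4,.25])
print(s.x.round(4),np.abs(s.fun).max())
for l in L[-2:]: print((fk(l[0],s.x)[1].T@Rn.from_euler('xyz',l[2]).as_matrix()).round(3))
E
```

```text
5.4 [ 0.43581483 -0.04081827  0.32778793] [-0.19146739 -0.30520913 -1.56652552] 0.011409188665801952 [-0.468 -0.515  2.222  0.738  0.746 -2.554]
[[ 0.795 -0.138  0.591]
 [ 0.11   0.99   0.084]
 [-0.597 -0.002  0.802]]
[0.0039 0.2358 0.4778 0.0566 0.4395 0.3292] 0.039203805661482655
[[-0. -1. -0.]
 [-0.  0. -1.]
 [ 1. -0. -0.]]
[[-0. -1.  0.]
 [-0.  0. -1.]
 [ 1. -0. -0.]]
```

```bash
cat > fk.py <<'E'
from h import *
import json
from scipy.optimize import least_squares
Ry=lambda a:Rn.from_euler('y',a).as_matrix(); Rz=lambda a:Rn.from_euler('z',a).as_matrix()
RT=np.array([[0,-1,0],[0,0,-1],[1,0,0.]])
def fk(q,p,full=False):
    a1,d1,L1,a3,d4,Lt,b,w=p
    R=Rz(q[0]); P=R@np.array([a1,b,0])+[0,0,d1]; sh=P
    R=R@Ry(q[1]); P=P+R@[0,0,L1]; el=P; R=R@Ry(q[2]); P=P+R@[a3,0,d4]; wr=P
    R=R@Rz(q[3])@Ry(q[4]); P=P+R@[0,w,Lt]; R=R@Rz(q[5])
    if full: return P,R@RT,sh,el,wr
    return P,R@RT
lo=np.array([-3.03,-.79,.23,-1.04,0,-2.55]); hi=np.array([3.03,2.21,2.52,4.18,3.07,2.55])
try: PP=np.load('fk.npy')
except Exception: PP=None
def ik(P,R,q0,m=.03):
    def f(q):
        p,r=fk(q,PP); return np.concatenate([(p-P)*5,Rn.from_matrix(R.T@r).as_rotvec()])
    s=least_squares(f,np.clip(q0,lo+m+1e-3,hi-m-1e-3),bounds=(lo+m,hi-m)); return s.x,np.abs(s.fun).max()
E
python3 - <<'E'
from fk import *
L=[json.loads(l) for l in open('log.jsonl')]
s=least_squares(lambda p:np.concatenate([fk(l[0],p)[0]-l[1] for l in L]),[.05,.3,.4,0,.4,.25,.03,0])
print(s.x.round(4),np.abs(s.fun).max()); print(s.fun.reshape(-1,3).round(4))
E
```

```text
[ 0.      0.2212  0.4242  0.0409  0.4475  0.2706  0.0366 -0.    ] 2.0554818611073777e-10
[[ 0.  0.  0.]
 [-0. -0.  0.]
 [-0. -0.  0.]
 [-0. -0.  0.]
 [ 0. -0.  0.]
 [ 0.  0.  0.]
 [ 0.  0.  0.]]
```

```bash
python3 - <<'E'
from fk import *
import fk as F
L=[json.loads(l) for l in open('log.jsonl')]
s=least_squares(lambda p:np.concatenate([fk(l[0],p)[0]-l[1] for l in L]),[.05,.3,.4,0,.4,.25,.03,0]); np.save('fk.npy',s.x); F.PP=s.x
cab=np.load('cab.npy'); cab[2]=cab[2]
def cw(P): 
    c,s_=np.cos(cab[2]),np.sin(cab[2]); return np.array([cab[0]+c*P[0]-s_*P[1],cab[1]+s_*P[0]+c*P[1],P[2]])
rng=np.random.default_rng(0)
for hy in(-.064,0,.064):
  for p in(.1,.3,.5,.7):
    for yo in(-.3,0,.3):
      for flip in(0,1):
        R=pitched(cab[2]+yo,p)
        if flip: R=R@np.diag([1,-1,-1.])
        u=R[:,2]*(1-2*flip)   # scoop x dir
        eye=cw(np.array([.095,hy,.216])); tcp=eye-u*.095+R[:,0]*.019
        sols=[]
        for k in range(12):
            q,e=ik(tcp,R,rng.uniform(lo,hi))
            if e<1e-3 and not any(np.abs(q-a).max()<.05 for a in sols): sols.append(q)
        for q in sols:
            _,_,sh,el,wr=fk(q,F.PP,True); print(hy,p,yo,flip,q.round(2),'el',el.round(2),'wr',wr.round(2))
E
```

```text
-0.064 0.1 -0.3 0 [0.31 0.69 1.89 3.81 1.01 1.24] el [0.25 0.12 0.55] wr [0.44 0.18 0.15]
-0.064 0.1 -0.3 1 [ 0.31  0.69  1.89  3.81  1.01 -1.9 ] el [0.25 0.12 0.55] wr [0.44 0.18 0.15]
-0.064 0.1 0 0 [0.15 0.66 1.98 3.25 0.96 1.52] el [0.25 0.07 0.56] wr [0.43 0.1  0.15]
-0.064 0.1 0 1 [ 0.15  0.66  1.98  3.25  0.96 -1.63] el [0.25 0.07 0.56] wr [0.43 0.1  0.15]
-0.064 0.1 0.3 0 [-0.03  0.66  1.96  2.68  1.    1.79] el [0.26 0.03 0.56] wr [0.45 0.02 0.15]
-0.064 0.1 0.3 1 [-0.03  0.66  1.96  2.68  1.   -1.35] el [0.26 0.03 0.56] wr [0.45 0.02 0.15]
-0.064 0.3 -0.3 0 [0.32 0.56 1.93 3.98 0.76 1.08] el [0.2  0.11 0.58] wr [0.43 0.18 0.2 ]
-0.064 0.3 -0.3 1 [ 0.32  0.56  1.93  3.98  0.76 -2.06] el [0.2  0.11 0.58] wr [0.43 0.18 0.2 ]
-0.064 0.3 0 0 [0.15 0.52 2.01 3.29 0.66 1.48] el [0.2  0.07 0.59] wr [0.42 0.1  0.2 ]
-0.064 0.3 0 1 [ 0.15  0.52  2.01  3.29  0.66 -1.66] el [0.2  0.07 0.59] wr [0.42 0.1  0.2 ]
-0.064 0.3 0.3 0 [-0.03  0.52  2.    2.56  0.72  1.91] el [0.21 0.03 0.59] wr [0.44 0.02 0.2 ]
-0.064 0.3 0.3 1 [-0.03  0.52  2.    2.56  0.72 -1.23] el [0.21 0.03 0.59] wr [0.44
[... 2602 characters left out ...]
 0.57  1.91  3.73  0.68 -1.93] el [0.19 0.13 0.58] wr [0.42 0.23 0.2 ]
0.064 0.3 0.3 0 [0.25 0.55 1.95 2.98 0.64 1.67] el [0.21 0.09 0.58] wr [0.43 0.15 0.2 ]
0.064 0.3 0.3 1 [ 0.25  0.55  1.95  2.98  0.64 -1.47] el [0.21 0.09 0.58] wr [0.43 0.15 0.2 ]
0.064 0.5 0 0 [0.42 0.46 1.9  4.05 0.41 0.89] el [0.16 0.11 0.6 ] wr [0.42 0.23 0.25]
0.064 0.5 0 1 [ 0.42  0.46  1.9   4.05  0.41 -2.25] el [0.16 0.11 0.6 ] wr [0.42 0.23 0.25]
0.064 0.5 0.3 0 [0.25 0.44 1.95 2.86 0.32 1.79] el [0.16 0.08 0.61] wr [0.43 0.15 0.25]
0.064 0.5 0.3 1 [ 0.25  0.44  1.95  2.86  0.32 -1.35] el [0.16 0.08 0.61] wr [0.43 0.15 0.25]
0.064 0.7 0.3 1 [0.26 0.36 1.89 1.29 0.08 0.22] el [0.13 0.07 0.62] wr [0.45 0.15 0.31]
```

```bash
cat > plan.py <<'E'
from fk import *
import fk as F
cab=np.load('cab.npy')
def cw(P):
    c,s_=np.cos(cab[2]),np.sin(cab[2]); return np.array([cab[0]+c*P[0]-s_*P[1],cab[1]+s_*P[0]+c*P[1],P[2]])
def hang(ex,ey,ez,p,yo,flip):
    R=pitched(cab[2]+yo,p)
    if flip: R=R@np.diag([1,-1,-1.])
    u=R[:,2]*(1-2*flip); return cw(np.array([ex,ey,ez])/1e3)-u*.095+R[:,0]*.019,R
E
python3 - <<'E'
from plan import *
for hy,yo,q in((64,.3,[0.25,0.55,1.95,2.98,0.64,1.67]),(0,0,[0.29,0.54,1.97,3.51,0.67,1.35]),(-64,-.28,[0.32,0.56,1.93,3.98,0.76,1.08])):
    for ex,ez,p in((95,219,.3),(60,221,.3),(20,221,.3),(-20,230,.3),(-60,250,.3),(-60,250,.4),(-80,300,.4),(-80,350,.4),(-80,400,.4),(-80,450,.4)):
        q,e=ik(*hang(ex,hy,ez,p,yo,0),q); P,R,sh,el,wr=fk(q,PP,True); print(hy,ex,ez,p,q.round(2),'%.4f'%e,wr.round(2))
E
```

```text
64 95 219 0.3 [0.25 0.54 1.95 2.98 0.63 1.67] 0.0000 [0.43 0.15 0.2 ]
64 60 221 0.3 [0.27 0.49 2.04 3.01 0.67 1.65] 0.0000 [0.4  0.15 0.2 ]
64 20 221 0.3 [0.29 0.44 2.14 3.05 0.71 1.62] 0.0000 [0.36 0.15 0.2 ]
64 -20 230 0.3 [0.32 0.36 2.24 3.09 0.73 1.6 ] 0.0000 [0.32 0.14 0.21]
64 -60 250 0.3 [0.35 0.24 2.33 3.14 0.7  1.57] 0.0000 [0.28 0.14 0.23]
64 -60 250 0.4 [0.35 0.16 2.33 3.14 0.51 1.57] 0.0000 [0.28 0.14 0.26]
64 -80 300 0.4 [ 0.37 -0.02  2.34  3.19  0.35  1.53] 0.0000 [0.26 0.14 0.31]
64 -80 350 0.4 [ 0.37 -0.14  2.3   3.23  0.18  1.49] 0.0000 [0.26 0.14 0.36]
64 -80 400 0.4 [ 0.37 -0.24  2.24  3.68  0.03  1.04] 0.0000 [0.26 0.14 0.41]
64 -80 450 0.4 [ 0.38 -0.29  2.21  4.15  0.03  0.57] 0.0713 [0.25 0.14 0.44]
0 95 219 0.3 [0.29 0.53 1.97 3.52 0.66 1.34] 0.0000 [0.42 0.16 0.2 ]
0 60 221 0.3 [0.31 0.48 2.06 3.53 0.7  1.35] 0.0000 [0.38 0.16 0.2 ]
0 20 221 0.3 [0.34 0.43 2.16 3.55 0.75 1.35] 0.0000 [0.34 0.16 0.2 ]
0 -20 230 0.3 [0.37 0.35 2.25 3.58 0.77 1.34] 0.0000 [0.3  0.16 0.21]
0 -60 250 0.3 [0.41 0.24 2.34 3.65 0.75 1.29] 0.0000 [0.26 0.16 0.23]
0 -60 250 0.4 [0.41 0.
[... 386 characters left out ...]
4 0.75 1.1 ] 0.0000 [0.43 0.17 0.2 ]
-64 60 221 0.3 [0.33 0.5  2.03 3.94 0.78 1.12] 0.0000 [0.39 0.17 0.2 ]
-64 20 221 0.3 [0.36 0.45 2.12 3.94 0.82 1.15] 0.0000 [0.35 0.17 0.2 ]
-64 -20 230 0.3 [0.39 0.37 2.22 3.97 0.85 1.16] 0.0000 [0.31 0.17 0.21]
-64 -60 250 0.3 [0.43 0.26 2.31 4.03 0.85 1.11] 0.0000 [0.27 0.17 0.23]
-64 -60 250 0.4 [0.43 0.18 2.31 4.15 0.71 0.98] 0.0067 [0.27 0.16 0.26]
-64 -80 300 0.4 [0.41 0.01 2.36 4.15 0.65 0.91] 0.0557 [0.25 0.15 0.3 ]
-64 -80 350 0.4 [ 0.37 -0.11  2.36  4.15  0.56  0.84] 0.0972 [0.24 0.13 0.33]
-64 -80 400 0.4 [ 0.33 -0.21  2.34  4.15  0.48  0.78] 0.1359 [0.24 0.12 0.36]
-64 -80 450 0.4 [ 0.3  -0.3   2.31  4.15  0.4   0.73] 0.1861 [0.24 0.11 0.4 ]
```

```bash
cat >> plan.py <<'E'
def jrow(q,j,d):
    P,R=fk(q,PP); q2=np.array(q,float); q2[j]+=d; P2,R2=fk(q2,PP)
    return np.r_[R.T@(P2-P)*1e3,Rn.from_matrix(R.T@R2).as_rotvec()].round(4)
E
python3 - <<'E'
from plan import *
q=obs()['qpos'].copy(); q[5]+=4.06
print(jrow(q,3,.14))
q[3]+=2.4; P,R,sh,el,wr=fk(q,PP,True); print(q.round(3),P,wr)
print(hang(-80,64,300,.4,.3,0))
E
```

```text
[-1.22100e+00 -2.55059e+01 -2.97270e+00  1.02800e-01  6.10000e-03
 -9.49000e-02]
[-0.468 -0.515  2.222  3.138  0.746  1.506] [ 0.41883929 -0.17011691  0.64456752] [ 0.22073448 -0.0706254   0.48932827]
(array([0.49055077, 0.22613266, 0.20510026]), array([[ 0.86381264, -0.34705383,  0.36521413],
       [ 0.31965775,  0.93784521,  0.13514913],
       [-0.38941834,  0.        ,  0.92106099]]))
```

Call:
play_rows(deltas=[[[0, 0, 0, 0.145, 0, 0, 0], [0, 0, 0, 0.145, 0, 0, 0], [0, 0, 0, 0.145, 0, 0, 0], [0, 0, 0, 0.145, 0, 0, 0], [0, 0, 0, 0.145, 0, 0, 0], [0, 0, 0, 0.145, 0, 0, 0], [0, 0, 0, 0.145, 0, 0, 0], [0, 0, 0, 0.145, 0, 0, 0], [0, 0, 0, 0.145, 0, 0, 0], [0, 0, 0, 0.145, 0, 0, 0]]], grip_force=50)

```text
time_s: 6.4
ee_pos: [0.4368, -0.0421, 0.3284]
eef_rot: [1.452, 0.643, 0.138]
force: [-0.0, 0.2, -1.9]
grip_width: 0.0117
```

```bash
python3 -c "
from h import *
o=obs();print(o['qpos'].round(3),o['ee_pos'],o['grip_width'])"
```

```text
[-0.47  -0.51   2.216  0.735  0.751 -1.098] [ 0.43676759 -0.04213641  0.3283948 ] 0.0117313064708607
```

Call:
play_rows(deltas=[[[0, 0, 0, 0.145, 0, 0, 0], [0, 0, 0, 0.145, 0, 0, 0], [0, 0, 0, 0.145, 0, 0, 0], [0, 0, 0, 0.145, 0, 0, 0], [0, 0, 0, 0.145, 0, 0, 0], [0, 0, 0, 0.145, 0, 0, 0], [0, 0, 0, 0.145, 0, 0, 0], [0, 0, 0, 0.145, 0, 0, 0], [0, 0, 0, 0.145, 0, 0, 0], [0, 0, 0, 0.145, 0, 0, 0]]])

```text
time_s: 7.4
ee_pos: [0.4368, -0.0421, 0.3284]
eef_rot: [2.902, 0.643, 0.138]
force: [0.2, -0.6, -1.4]
grip_width: 0.0113
```

Call:
play_rows(deltas=[[[0, 0, 0, 0.145, 0, 0, 0], [0, 0, 0, 0.145, 0, 0, 0], [0, 0, 0, 0.145, 0, 0, 0], [0, 0, 0, 0.145, 0, 0, 0], [0, 0, 0, 0.145, 0, 0, 0], [0, 0, 0, 0.145, 0, 0, 0], [0, 0, 0, 0.145, 0, 0, 0], [0, 0, 0, 0.145, 0, 0, 0], [0, 0, 0, 0, 0, 0, 0]]])

```text
time_s: 8.3
ee_pos: [0.4368, -0.0421, 0.3286]
eef_rot: [-2.224, 0.643, 0.138]
force: [0.9, -0.1, -1.3]
grip_width: 0.0116
```

```bash
python3 -c "
from plan import *
o=obs();print(o['qpos'].round(3),o['ee_pos'],o['grip_width']); print(jrow(o['qpos'],3,.14))"
```

```text
[-0.47  -0.511  2.216  0.735  0.751  1.508] [ 0.43679228 -0.04210303  0.32857511] 0.011624041256886649
[-1.2324e+00 -2.5632e+01 -2.9235e+00  1.0240e-01  6.0000e-03 -9.5300e-02]
```

Call:
play_rows(deltas=[[[-1.2, -25.6, -2.9, 0.102, 0.006, -0.095, 0], [-1.2, -25.6, -2.9, 0.102, 0.006, -0.095, 0], [-1.2, -25.6, -2.9, 0.102, 0.006, -0.095, 0], [-1.2, -25.6, -2.9, 0.102, 0.006, -0.095, 0], [-1.2, -25.6, -2.9, 0.102, 0.006, -0.095, 0], [-1.2, -25.6, -2.9, 0.102, 0.006, -0.095, 0], [-1.2, -25.6, -2.9, 0.102, 0.006, -0.095, 0], [-1.2, -25.6, -2.9, 0.102, 0.006, -0.095, 0]]])

```text
time_s: 9.1
ee_pos: [0.4836, -0.0053, 0.5168]
eef_rot: [-1.34, -0.094, 0.248]
force: [0.2, 0.6, -1.1]
grip_width: 0.0115
```

```bash
python3 -c "
from plan import *
o=obs();print(o['qpos'].round(3),o['ee_pos'],o['grip_width']); print(jrow(o['qpos'],3,.14))"
```

```text
[-0.468 -0.511  2.215  1.857  0.75   1.501] [ 0.48355283 -0.00534476  0.51678832] 0.011540261525732854
[-1.22950e+00 -2.55799e+01 -3.10970e+00  1.02500e-01  6.60000e-03
 -9.52000e-02]
```

Call:
play_rows(deltas=[[[-1.2, -25.6, -2.9, 0.102, 0.006, -0.095, 0], [-1.2, -25.6, -2.9, 0.102, 0.006, -0.095, 0], [-1.2, -25.6, -2.9, 0.102, 0.006, -0.095, 0], [-1.2, -25.6, -2.9, 0.102, 0.006, -0.095, 0], [-1.2, -25.6, -2.9, 0.102, 0.006, -0.095, 0], [-1.2, -25.6, -2.9, 0.102, 0.006, -0.095, 0], [-1.2, -25.6, -2.9, 0.102, 0.006, -0.095, 0], [-1.2, -25.6, -2.9, 0.102, 0.006, -0.095, 0], [-1.2, -25.6, -2.9, 0.102, 0.006, -0.095, 0], [0, 0, 0, 0, 0, 0, 0]]])

```text
time_s: 10.1
ee_pos: [0.4216, -0.166, 0.6489]
eef_rot: [-0.107, -0.618, -0.442]
force: [-0.3, 0.6, -1.6]
grip_width: 0.0115
```

```bash
cat >> plan.py <<'E'
def jplan(qs,g,start=None,dq=(.14,.14,.16,.2,.2,.2),step=42,rot=.14):
    """joint-linear path through waypoints -> rows; returns scoop/cab check"""
    o=obs(); q0=np.array(o['qpos']) if start is None else np.array(start); rows=[]; p,R=fk(q0,PP); tr=[]
    for q1 in qs:
        q1=np.array(q1); n=1
        while True:
            ok=True
            for i in range(n):
                a,b=fk(q0+(q1-q0)*i/n,PP),fk(q0+(q1-q0)*(i+1)/n,PP)
                if np.linalg.norm(a[0]-b[0])*1e3>step or np.linalg.norm(Rn.from_matrix(a[1].T@b[1]).as_rotvec())>rot: ok=False;break
            if ok and (np.abs(q1-q0)/n<np.array(dq)).all(): break
            n+=1
        for i in range(1,n+1):
            qq=q0+(q1-q0)*i/n; tp,tR=fk(qq,PP); tr.append(qq)
            t=np.round(R.T@(tp-p)*1e3,1); r=np.round(Rn.from_matrix(R.T@tR).as_rotvec(),3)
            p=p+R@t/1e3; R=R@Rn.from_rotvec(r).as_matrix(); rows.append([*(float(v)+0 for v in t),*(float(v)+0 for v in r),g])
        q0=q1
    for i in range(0,len(rows),10): print(str([[[ (int(v) if v==int(v) else v) for v in r] for r in rows[i:i+10]]]).replace(' ',''))
    return tr
def tocab(P):
    c,s_=np.cos(cab[2]),np.sin(cab[2]); d=np.array(P)-[cab[0],cab[1],0]; return np.array([c*d[0]+s_*d[1],-s_*d[0]+c*d[1],d[2]])*1e3
def scoopck(tr,flip=0):
    for q in tr:
        P,R=fk(q,PP); g=P-R[:,0]*.019; u=R[:,2]*(1-2*flip)
        print(tocab(g+u*.095).round(),tocab(g).round(),tocab(g-u*.09).round(),q.round(2))
E
python3 - <<'E'
from plan import *
o=obs();print(o['qpos'].round(3),o['ee_pos'],o['grip_width'])
qa=np.array([ 0.37,-0.02,2.34,3.19,0.35,1.53])
qa,e=ik(*hang(-80,64,300,.4,.3,0),qa); print(qa,e)
tr=jplan([qa],0); scoopck(tr)
for n in('side','top'): snap(n,n+'3')
E
```

```text
[-0.469 -0.512  2.214  3.11   0.75   1.502] [ 0.42160846 -0.16602725  0.64885932] 0.011481906889818152
[ 0.37248495 -0.02299878  2.34325415  3.1901417   0.34977995  1.53221522] 1.867518018987514e-13
[[[-2.6,26.1,-26.2,0.035,0.059,0.045,0],[-2.5,26.7,-26.3,0.033,0.06,0.047,0],[-2.2,27.4,-26.4,0.029,0.059,0.049,0],[-2.1,28,-26.6,0.027,0.06,0.05,0],[-1.9,28.4,-26.8,0.023,0.06,0.05,0],[-1.7,28.8,-26.9,0.02,0.061,0.052,0],[-1.5,29.2,-27.1,0.017,0.061,0.052,0],[-1.3,29.3,-27.3,0.013,0.061,0.053,0],[-1.1,29.5,-27.5,0.01,0.061,0.053,0],[-0.8,29.6,-27.6,0.007,0.062,0.052,0]]]
[[[-0.6,29.5,-27.8,0.003,0.062,0.053,0],[-0.4,29.4,-28,0,0.062,0.052,0],[-0.1,29.2,-28.2,-0.003,0.063,0.051,0],[0.1,28.9,-28.4,-0.007,0.063,0.051,0],[0.3,28.6,-28.5,-0.009,0.063,0.05,0],[0.7,28.1,-28.6,-0.013,0.064,0.048,0]]]
[-220. -279.  694.] [-180. -309.  614.] [-141. -338.  538.] [-0.42 -0.48  2.22  3.11  0.72  1.5 ]
[-196. -268.  673.] [-158. -294.  589.] [-122. -318.  510.] [-0.36 -0.45  2.23  3.12  0.7   1.51]
[-173. -255.  650.] [-139. -276.  564.] [-106. -296.  482.] [-0.31 -0.42  2.24  3.12  0.67  1.51]
[-151.
[... 528 characters left out ...]
6. -136.  313.] [ 0.   -0.24  2.29  3.16  0.52  1.52]
[ -66. -102.  470.] [ -67. -105.  375.] [ -69. -108.  285.] [ 0.06 -0.21  2.29  3.16  0.5   1.52]
[-61. -75. 442.] [-68. -78. 347.] [-76. -80. 258.] [ 0.11 -0.18  2.3   3.17  0.47  1.52]
[-59. -47. 414.] [-72. -50. 320.] [-85. -53. 231.] [ 0.16 -0.15  2.31  3.17  0.45  1.52]
[-60. -19. 385.] [-79. -23. 293.] [-97. -27. 205.] [ 0.21 -0.11  2.32  3.18  0.42  1.53]
[-63.  10. 357.] [-88.   3. 265.] [-112.   -2.  179.] [ 0.27 -0.08  2.33  3.18  0.4   1.53]
[-70.  37. 328.] [-101.   29.  239.] [-129.   21.  154.] [ 0.32 -0.05  2.34  3.19  0.37  1.53]
[-80.  64. 300.] [-115.   53.  212.] [-149.   43.  130.] [ 0.37 -0.02  2.34  3.19  0.35  1.53]
```

Call:
play_rows(deltas=[[[-2.6, 26.1, -26.2, 0.035, 0.059, 0.045, 0], [-2.5, 26.7, -26.3, 0.033, 0.06, 0.047, 0], [-2.2, 27.4, -26.4, 0.029, 0.059, 0.049, 0], [-2.1, 28, -26.6, 0.027, 0.06, 0.05, 0], [-1.9, 28.4, -26.8, 0.023, 0.06, 0.05, 0], [-1.7, 28.8, -26.9, 0.02, 0.061, 0.052, 0], [-1.5, 29.2, -27.1, 0.017, 0.061, 0.052, 0], [-1.3, 29.3, -27.3, 0.013, 0.061, 0.053, 0], [-1.1, 29.5, -27.5, 0.01, 0.061, 0.053, 0], [-0.8, 29.6, -27.6, 0.007, 0.062, 0.052, 0]]])

```text
time_s: 11.2
ee_pos: [0.5492, 0.0686, 0.3743]
eef_rot: [-0.039, 0.019, 0.055]
force: [-0.3, -0.0, -0.4]
grip_width: 0.0118
```

Call:
play_rows(deltas=[[[-0.6, 29.5, -27.8, 0.003, 0.062, 0.053, 0], [-0.4, 29.4, -28, 0, 0.062, 0.052, 0], [-0.1, 29.2, -28.2, -0.003, 0.063, 0.051, 0], [0, 29, -28.4, -0.007, 0.063, 0.051, 0], [0.3, 28.6, -28.5, -0.009, 0.063, 0.05, 0], [0.7, 28, -28.6, -0.013, 0.064, 0.048, 0], [0, 0, 0, 0, 0, 0, 0], [0, 0, 0, 0, 0, 0, 0]]])

```text
time_s: 12.0
ee_pos: [0.4901, 0.2276, 0.2065]
eef_rot: [-0.003, 0.397, 0.359]
force: [-0.5, 0.2, -1.4]
grip_width: 0.0116
```

```bash
python3 - <<'E'
from plan import *
o=obs();print(o['qpos'].round(3),o['ee_pos'],o['grip_width'],o['force'])
print(hang(-80,64,300,.4,.3,0)[0])
for n in('side','top'):
    c=snap(n,n+'4')
    P,R=fk(o['qpos'],PP); g=P-R[:,0]*.019; print(n,proj(c,[g+R[:,2]*.095,g-R[:,2]*.09,cw(np.array([.0,.1,.28])),cw(np.array([.0,-.1,.28]))]).round(1))
import cv2
t=cv2.imread('pics/top4.png'); s=cv2.imread('pics/side4.png')
cv2.imwrite('pics/d4.png',np.hstack([cv2.resize(t[100:260,120:290],(510,480)),cv2.resize(s[90:250,190:340],(450,480))])[:,:800])
cv2.imwrite('pics/d4a.png',cv2.resize(t[100:260,120:290],(680,640))[:600]);cv2.imwrite('pics/d4b.png',cv2.resize(s[90:240,190:340],(600,600)))
E
```

```text
[ 0.374 -0.025  2.343  3.182  0.35   1.535] [0.4900979  0.22755757 0.20646914] 0.01159612633732355 [-0.54296535  0.21493219 -1.3903304 ]
[0.49055077 0.22613266 0.20510026]
side [[231.5 136.6]
 [221.7 185.5]
 [246.5 126.7]
 [281.4 159.5]]
top [[177.5 210.8]
 [197.9 244.7]
 [164.6 179.9]
 [246.7 177. ]]
```

```bash
python3 - <<'E'
from plan import *
import pickle
cs=pickle.load(open('cams.pkl','rb'))
for n,(ox,oy) in(('top',(120,100)),('side',(190,90))):
  for y in(.064,0,-.064):
    pts=[(.13,y,.213),(.083,y,.213),(.071,y,.225)]
    print(n,y,((proj(cs[n],[cw(np.array(p)) for p in pts])-[ox,oy])*4).round(0).tolist())
  print(n,[(((proj(cs[n],[cw(np.array(p))])-[ox,oy])*4).round(0).tolist()) for p in((0,.1,.28),(0,-.1,.28),(.03,.142,.266),(.03,-.142,.266),(.136,-.148,.266),(.136,.148,.266))])
E
```

```text
top 0.064 [[254.0, 143.0], [255.0, 213.0], [252.0, 227.0]]
top 0 [[352.0, 140.0], [354.0, 210.0], [352.0, 223.0]]
top -0.064 [[451.0, 137.0], [453.0, 207.0], [452.0, 220.0]]
top [[[178.0, 320.0]], [[507.0, 308.0]], [[114.0, 279.0]], [[574.0, 263.0]], [[577.0, 98.0]], [[104.0, 113.0]]]
side 0.064 [[374.0, 171.0], [331.0, 191.0], [320.0, 186.0]]
side 0 [[418.0, 209.0], [374.0, 231.0], [363.0, 226.0]]
side -0.064 [[463.0, 250.0], [419.0, 272.0], [408.0, 267.0]]
side [[[226.0, 147.0]], [[366.0, 278.0]], [[229.0, 121.0]], [[427.0, 305.0]], [[535.0, 255.0]], [[324.0, 72.0]]]
```

```bash
cat >> plan.py <<'E'
cab[0]-=.0035
def tri(ct,uvt,cs_,uvs):
    A=[];b=[]
    for c,uv in((ct,uvt),(cs_,uvs)):
        o,d=ray(c,*uv); d/=np.linalg.norm(d); M=np.eye(3)-np.outer(d,d); A.append(M); b.append(M@o)
    A=np.vstack(A); b=np.concatenate(b); x=np.linalg.lstsq(A,b,rcond=None)[0]; return x,np.linalg.norm(A@x-b)
E
python3 - <<'E'
from plan import *
import pickle
cs=pickle.load(open('cams.pkl','rb'))
f=lambda u,v,ox,oy:((u+.5)/4-.5+ox,(v+.5)/4-.5+oy)
x,r=tri(cs['top'],f(229,437,120,100),cs['side'],f(183,183,190,90)); print('ring',x,tocab(x),r)
P,R=fk(obs()['qpos'],PP); g=P-R[:,0]*.019; print('pred',g+R[:,2]*.095,tocab(g+R[:,2]*.095), 'tool comps',(R.T@(x-g))*1e3)
for n,a,b in(('bar?',(104,325),(205,125)),):
    x,r=tri(cs['top'],f(*a,120,100),cs['side'],f(*b,190,90)); print(n,tocab(x),r)
x,r=tri(cs['top'],f(577,311,120,100),cs['side'],f(402,303,190,90)); print(tocab(x),r)
E
```

```text
ring [0.51706281 0.23421374 0.301787  ] [-68.21666523  64.67539071 301.78699633] 0.006824489107730211
pred [0.50839067 0.23376774 0.30213629] [-76.90023148  64.70182618 302.13628582] tool comps [ 7.77423434 -2.61947677 97.86821315]
bar? [  7.12071896 146.22945877 272.51565079] 0.004288066136336061
[   1.88961985 -143.68922173  288.02479846] 0.004125107134626123
```

```bash
cat >> plan.py <<'E'
EO=np.array([6,0,96.])
def hang(ex,ey,ez,p,yo,flip=0,eo=None):
    R=pitched(cab[2]+yo,p); eo=EO if eo is None else eo
    return cw(np.array([ex,ey,ez])/1e3)-R@(eo-[19,0,0])/1e3,R
E
python3 - <<'E'
from plan import *
W=[hang(*a,.3) for a in((-60,64,250,.35),(-10,64,230,.3),(45,64,222,.3))]
plan(W,0)
q=obs()['qpos']
for w in W: q,e=ik(*w,q); print(q.round(2),e)
E
```

```text
[[[16.6,-2.7,-21.1,0.001,-0.023,-0.001,0],[16.1,-2.7,-21.5,0.002,-0.023,-0.002,0],[28.3,-7.4,-0.8,0,-0.025,0,0],[28.2,-7.3,-1.6,0,-0.025,0,0],[26.3,-8.1,4,0,0,0,0],[26.3,-8.2,3.9,0,0,0,0]]]
[0.36 0.18 2.35 3.14 0.61 1.57] 3.3054458292364316e-15
[0.31 0.36 2.24 3.08 0.73 1.6 ] 9.43689570931383e-15
[0.28 0.45 2.11 3.03 0.69 1.64] 2.166841569498217e-12
```

Call:
play_rows(deltas=[[[16.6, -2.7, -21, 0.001, -0.023, -0.001, 0], [16, -2.7, -21.5, 0.002, -0.023, -0.002, 0], [14, -3.7, -0.5, 0, -0.012, 0, 0], [14, -3.7, -0.5, 0, -0.012, 0, 0], [14, -3.7, -0.8, 0, -0.013, 0, 0], [14, -3.7, -0.8, 0, -0.013, 0, 0], [13, -4, 2, 0, 0, 0, 0], [13, -4, 2, 0, 0, 0, 0], [13, -4, 2, 0, 0, 0, 0], [13, -4, 2, 0, 0, 0, 0]]])

```text
time_s: 13.1
ee_pos: [0.6147, 0.2336, 0.1268]
eef_rot: [0.001, 0.3, 0.353]
force: [-1.0, 0.6, -1.6]
grip_width: 0.0111
```

```bash
python3 - <<'E'
from plan import *
o=obs();print(o['qpos'].round(3),o['ee_pos'],o['grip_width'],o['force'])
P,R=fk(o['qpos'],PP); g=P-R[:,0]*.019; x=g+R@EO/1e3; print(tocab(x))
for n,(ox,oy) in(('top',(150,110)),('side',(225,95))):
    c=snap(n,n+'5'); print(n,((proj(c,[x,cw(np.array([.071,.064,.225])),cw(np.array([.083,.064,.213]))])-[ox,oy])*6).round())
t=cv2.imread('pics/top5.png'); s=cv2.imread('pics/side5.png')
cv2.imwrite('pics/d5a.png',cv2.resize(t[110:210,150:280],(780,600),interpolation=cv2.INTER_CUBIC));cv2.imwrite('pics/d5b.png',cv2.resize(s[95:195,225:335],(660,600),interpolation=cv2.INTER_CUBIC))
E
```

```text
[0.278 0.452 2.107 3.028 0.69  1.637] [0.61474771 0.23360769 0.12684228] 0.011112920483053639 [-0.9844339   0.56116187 -1.6068421 ]
[ 44.5633672   63.41067077 222.39372408]
top [[201. 350.]
 [197. 288.]
 [202. 268.]]
side [[228. 273.]
 [264. 252.]
 [281. 259.]]
```

```bash
python3 - <<'E'
import cv2,numpy as np
s=cv2.imread('pics/side5.png'); t=cv2.imread('pics/top5.png')
def enh(im,x,y,w,h,f,n):
    c=cv2.resize(im[y:y+h,x:x+w],None,fx=f,fy=f,interpolation=cv2.INTER_LANCZOS4)
    l=cv2.cvtColor(c,cv2.COLOR_BGR2LAB); l[...,0]=cv2.createCLAHE(4,(3,3)).apply(l[...,0]); cv2.imwrite(n,cv2.cvtColor(l,cv2.COLOR_LAB2BGR))
enh(s,240,110,80,60,10,'pics/e5b.png'); enh(t,165,130,75,50,10,'pics/e5a.png')
E
python3 - <<'E'
from plan import *
W=[hang(*a,.3) for a in((50,64,217,.3),(68,64,217,.3),(92,64,217,.3))]
plan(W,0,step=7)
E
```

```text
[[[3.2,-0.5,-1.9,-0.001,0,0.001,0],[3.3,-0.5,-1.9,0,0,0,0],[5.5,-1.8,1.7,0,0,0,0],[5.4,-1.7,1.7,0,0,0,0],[5.5,-1.8,1.7,0,0,0,0],[5.5,-1.8,1.7,0,0,0,0],[5.5,-1.7,1.7,0,0,0,0],[5.4,-1.8,1.7,0,0,0,0],[5.5,-1.7,1.7,0,0,0,0]]]
```

Call:
play_rows(deltas=[[[3.2, -0.5, -1.9, 0, 0, 0, 0], [3.3, -0.5, -1.9, 0, 0, 0, 0], [5.5, -1.8, 1.7, 0, 0, 0, 0], [5.5, -1.8, 1.7, 0, 0, 0, 0], [5.5, -1.8, 1.7, 0, 0, 0, 0], [0, 0, 0, 0, 0, 0, 0]]])

```text
time_s: 13.8
ee_pos: [0.6374, 0.2361, 0.1208]
eef_rot: [0.002, 0.301, 0.354]
force: [-0.5, 0.4, -2.2]
grip_width: 0.0119
```

Call:
play_rows(deltas=[[[5.5, -1.8, 1.7, 0, 0, 0, 0], [5.5, -1.8, 1.7, 0, 0, 0, 0], [0, 0, 0, 0, 0, 0, 0]]])

```text
time_s: 14.1
ee_pos: [0.6494, 0.2367, 0.1207]
eef_rot: [0.002, 0.301, 0.354]
force: [1.3, 0.1, -1.9]
grip_width: 0.0115
```

```bash
cat > look.py <<'E'
from plan import *
import sys
tag=sys.argv[1]
o=obs();print(o['time_s'],o['qpos'].round(3),o['ee_pos'],o['grip_width'],o['force'],o['moment'])
P,R=fk(o['qpos'],PP); g=P-R[:,0]*.019; x=g+R@EO/1e3; print('eye cab',tocab(x))
def enh(im,x,y,w,h,f):
    c=cv2.resize(im[y:y+h,x:x+w],None,fx=f,fy=f,interpolation=cv2.INTER_LANCZOS4)
    l=cv2.cvtColor(c,cv2.COLOR_BGR2LAB); l[...,0]=cv2.createCLAHE(4,(3,3)).apply(l[...,0]); return cv2.cvtColor(l,cv2.COLOR_LAB2BGR)
for n,(ox,oy) in(('top',(165,120)),('side',(240,110))):
    c=snap(n,n+tag); print(n,((proj(c,[x]+[cw(np.array(p)) for h in(.064,0,-.064) for p in((.071,h,.225),(.083,h,.213))])-[ox,oy])*10).round().tolist())
t=cv2.imread(f'pics/top{tag}.png'); s=cv2.imread(f'pics/side{tag}.png')
cv2.imwrite(f'pics/e{tag}b.png',enh(s,240,110,80,60,10)); cv2.imwrite(f'pics/e{tag}a.png',enh(t,165,120,80,60,10))
E
python3 look.py 6
```

```text
14.1 [0.262 0.512 2.018 2.998 0.662 1.658] [0.64943527 0.23667284 0.1207134 ] 0.011548729592910709 [ 1.33115607  0.11528093 -1.89690918] [-0.21346036  0.76723118 -0.00673179]
eye cab [ 79.48906913  64.51131691 216.24865888]
top [[182.0, 357.0], [179.0, 380.0], [186.0, 346.0], [429.0, 371.0], [434.0, 338.0], [679.0, 363.0], [681.0, 329.0]]
side [[310.0, 278.0], [291.0, 269.0], [319.0, 282.0], [399.0, 369.0], [427.0, 381.0], [512.0, 472.0], [539.0, 484.0]]
```

Call:
play_rows(deltas=[[[5.5, -1.8, 1.7, 0, 0, 0, 0], [5.5, -1.8, 1.7, 0, 0, 0, 0], [0, 0, 0, 0, 0, 0, 0]]])

```text
time_s: 14.5
ee_pos: [0.6616, 0.2373, 0.1207]
eef_rot: [0.002, 0.301, 0.354]
force: [-0.9, -0.1, -2.7]
grip_width: 0.0117
```

```bash
python3 look.py 7 | head -2
```

```text
14.5 [0.256 0.528 1.987 2.986 0.648 1.667] [0.66156142 0.23726471 0.1207129 ] 0.011669634837547007 [-0.85036519 -0.08264452 -2.72928653] [-0.22470079  0.74326704 -0.00618831]
eye cab [ 91.62420841  64.43755761 216.2492544 ]
```

Call:
play_rows(deltas=[[[0.9, 0, -2.9, 0, 0, 0, 0], [0.9, 0, -2.9, 0, 0, 0, 0], [0.9, 0, -2.9, 0, 0, 0, 0], [0, 0, 0, 0, 0, 0, 0]]])

```text
time_s: 15.0
ee_pos: [0.6605, 0.2373, 0.1106]
eef_rot: [0.002, 0.303, 0.354]
force: [-0.3, -0.9, -0.6]
grip_width: 0.0114
```

Call:
play_rows(deltas=[[[0.6, 0, -1.9, 0, 0, 0, 0], [0, 0, 0, 0, 0, 0, 0]]])

```text
time_s: 15.2
ee_pos: [0.6607, 0.2373, 0.1091]
eef_rot: [0.002, 0.302, 0.354]
force: [-0.9, -0.3, -0.6]
grip_width: 0.0115
```

Call:
play_rows(deltas=[[[0.6, 0, -1.9, 0, 0, 0, 0], [0, 0, 0, 0, 0, 0, 0]]])

```text
time_s: 15.4
ee_pos: [0.6607, 0.2373, 0.1072]
eef_rot: [0.002, 0.302, 0.354]
force: [-0.1, 0.1, -1.1]
grip_width: 0.0113
```

```bash
python3 look.py 8 | head -2
```

```text
15.4 [0.257 0.559 1.987 2.992 0.677 1.66 ] [0.66074666 0.2373259  0.10718479] 0.011264122420967197 [-0.13738897  0.10389037 -1.14754445] [-0.24293621  0.73145346  0.03596149]
eye cab [ 90.88520683  64.5635866  202.70864979]
```

Call:
play_rows(deltas=[[[0.6, 0, -1.9, 0, 0, 0, 0], [0, 0, 0, 0, 0, 0, 0]]])

```text
time_s: 15.7
ee_pos: [0.6614, 0.2375, 0.1064]
eef_rot: [0.002, 0.299, 0.354]
force: [0.6, 0.1, 4.4]
grip_width: 0.0115
```

Call:
play_rows(deltas=[[[0.6, 0, -1.9, 0, 0, 0, 0], [0, 0, 0, 0, 0, 0, 0]]])

```text
time_s: 15.9
ee_pos: [0.6621, 0.2377, 0.1059]
eef_rot: [0.002, 0.296, 0.354]
force: [2.4, 0.8, 8.9]
grip_width: 0.0122
```

```bash
python3 look.py 9 | head -2
```

```text
15.9 [0.257 0.566 1.984 2.994 0.688 1.658] [0.6620823  0.23771538 0.10594939] 0.012161076331050727 [2.4381497  0.79844928 8.86861288] [ 0.55049628 -1.39018764  0.02562573]
eye cab [ 91.67347376  64.73017963 201.57031766]
```

Call:
play_rows(deltas=[[[-0.6, 0, 1.9, 0, 0, 0, 0], [0, 0, 0, 0, 0, 0, 0], [0, 0, 0, 0, 0, 0, 18], [0, 0, 0, 0, 0, 0, 22], [0, 0, 0, 0, 0, 0, 30], [0, 0, 0, 0, 0, 0, 36], [0, 0, 0, 0, 0, 0, 36]]])

```text
time_s: 16.7
ee_pos: [0.6606, 0.2373, 0.105]
eef_rot: [0.002, 0.302, 0.354]
force: [0.9, 0.2, -0.2]
grip_width: 0.0362
```

```bash
python3 look.py 10 | head -2; python3 - <<'E'
from plan import *
R=pitched(cab[2]+.3,.3); P=obs()['ee_pos']
u=-np.array([np.cos(cab[2]),np.sin(cab[2]),0])
plan([(P+u*.03,None),(P+u*.10,None),(P+u*.17+[0,0,.03],None)],36,step=25)
E
```

```text
16.7 [0.257 0.563 1.987 2.993 0.681 1.659] [0.66063718 0.23729933 0.10502125] 0.03615577928363656 [ 0.9125957   0.19838828 -0.15191696] [-0.08430761  0.46252012  0.03209762]
eye cab [ 90.82395404  64.55716281 200.53640645]
[[[-13.7,4.4,-4.3,0,0,0,36],[-13.7,4.4,-4.2,0,0,0,36],[-21.3,6.9,-6.7,0,0,0,36],[-21.2,6.9,-6.6,0,0,0,36],[-21.3,6.9,-6.7,0,0,0,36],[-18.2,5.2,2.2,0,0,0,36],[-18.2,5.1,2.2,0,0,0,36],[-18.2,5.2,2.1,0,0,0,36],[-18.2,5.2,2.2,0,0,0,36]]]
```

```bash
python3 - <<'E'
from plan import *
o=obs(); P=o['ee_pos']; a=cab[2]+.3
u=-np.array([np.cos(a),np.sin(a),0])
W=[(P+u*.06,None),(P+u*.18+[0,0,.05],None)]
plan(W,36,step=24)
q=o['qpos']
R=Rt(o)
for w in W+[(P+u*.18+[0,0,.2],None)]: q,e=ik(w[0],R,q); print(q.round(2),e)
E
```

```text
[[[-19.1,0,-6,0,0,0,36],[-19.1,0,-5.9,0,0,0,36],[-19.1,0,-6,0,0,0,36],[-21.6,0,2,0,0,0,36],[-21.5,0,2,0,0,0,36],[-21.6,0,2,0,0,0,36],[-21.6,0,2.1,0,0,0,36],[-21.6,0,2,0,0,0,36],[-21.5,0,2,0,0,0,36]]]
[0.24 0.49 2.14 2.99 0.76 1.65] 6.245004513516506e-16
[0.19 0.16 2.44 2.91 0.74 1.7 ] 1.4022116801015727e-12
[ 0.19 -0.28  2.33  2.4   0.23  2.25] 5.039646764106641e-12
```

Call:
play_rows(deltas=[[[-19, 0, -6, 0, 0, 0, 36], [-19, 0, -6, 0, 0, 0, 36], [-19, 0, -6, 0, 0, 0, 36], [-21.6, 0, 2, 0, 0, 0, 36], [-21.6, 0, 2, 0, 0, 0, 36], [-21.6, 0, 2, 0, 0, 0, 36], [-21.6, 0, 2, 0, 0, 0, 36], [-21.6, 0, 2, 0, 0, 0, 36], [-21.6, 0, 2, 0, 0, 0, 36]]])

```text
time_s: 17.7
ee_pos: [0.4912, 0.1747, 0.1553]
eef_rot: [0.002, 0.302, 0.354]
force: [0.5, -0.3, 0.9]
grip_width: 0.0361
```

```bash
python3 look.py 11 | head -2; python3 - <<'E'
from plan import *
o=obs(); q0=o['qpos']
R=down(.176+np.pi); P=np.array([.438,-.205,.12])
qg,e=ik(P,R,[-.5,.15,1.92,0,1.07,1.1]); print(qg.round(3),e)
qm=np.array([q0[0]-.1,-.4,2.3,q0[3],.75,q0[5]]) 
qm2=qm.copy(); qm2[0]=qg[0]; qm2[3]=0.0; qm2[5]=qg[5]; qm2[4]=.9
tr=jplan([qm,qm2,qg],94)
scoopck(tr,1)
E
```

```text
17.7 [0.189 0.154 2.447 2.906 0.738 1.699] [0.49118704 0.17465038 0.15531858] 0.03609816231166266 [ 0.45110292 -0.27425252  0.94772204] [-0.14012564  0.47500571 -0.00698928]
eye cab [-81.83528431  11.20895074 250.84263542]
[-0.514  0.247  1.802  0.     1.093  0.881] 3.663993377606585e-13
[[[-1.7,-6.8,37.1,-0.008,-0.07,-0.013,94],[-1.7,-6.8,37.4,-0.009,-0.07,-0.013,94],[-1.7,-6.9,37.7,-0.01,-0.07,-0.013,94],[-1.8,-6.9,38,-0.01,-0.07,-0.013,94],[-1.8,-6.8,38.2,-0.012,-0.07,-0.013,94],[-1.8,-6.9,38.6,-0.012,-0.07,-0.013,94],[-1.7,-6.9,38.8,-0.012,-0.069,-0.013,94],[-1.8,-6.7,39.2,-0.013,-0.07,-0.012,94],[-1.8,-6.6,39.5,-0.014,-0.069,-0.013,94],[-1.7,-6.4,39.7,-0.015,-0.069,-0.012,94]]]
[[[-0.7,9.5,-3.5,-0.127,0.007,0.058,94],[-1.1,10,-4.4,-0.126,0.008,0.059,94],[-1.6,10.7,-5.1,-0.124,0.008,0.06,94],[-2.1,11.5,-6,-0.124,0.008,0.063,94],[-2.6,12.6,-6.4,-0.121,0.009,0.064,94],[-3,13.7,-6.9,-0.12,0.008,0.067,94],[-3.3,15,-7.1,-0.118,0.007,0.069,94],[-3.7,16.5,-7.1,-0.116,0.006,0.071,94],[-4.1,17.9,-6.9,-0.114,0.005,0.074,94],[-4.3,19.4,-6.5,-0.111,0.002,0.077,94]]]
[[[-4.5,20.9,-5.8,-0.109,
[... 3850 characters left out ...]
3  0.89  0.95]
[-194. -255.  225.] [-283. -262.  193.] [-368. -268.  163.] [-0.49 -0.4   2.3   0.12  0.89  0.91]
[-209. -274.  216.] [-300. -287.  191.] [-386. -300.  168.] [-0.51 -0.4   2.3   0.    0.9   0.88]
[-183. -290.  212.] [-275. -303.  192.] [-362. -316.  173.] [-0.51 -0.27  2.2   0.    0.94  0.88]
[-156. -308.  202.] [-249. -320.  187.] [-337. -332.  173.] [-0.51 -0.14  2.1   0.    0.98  0.88]
[-129. -325.  187.] [-222. -337.  177.] [-311. -348.  168.] [-0.51 -0.01  2.    0.    1.02  0.88]
[-102. -342.  166.] [-196. -354.  161.] [-285. -365.  156.] [-0.51  0.12  1.9   0.    1.05  0.88]
[ -77. -358.  139.] [-171. -370.  139.] [-260. -381.  139.] [-0.51  0.25  1.8   0.    1.09  0.88]
```

Call:
play_rows(deltas=[[[-1.7, -6.8, 37.1, -0.008, -0.07, -0.013, 40], [-1.7, -6.8, 37.4, -0.009, -0.07, -0.013, 40], [-1.7, -6.9, 37.7, -0.01, -0.07, -0.013, 40], [-1.8, -6.9, 38, -0.01, -0.07, -0.013, 40], [-1.8, -6.8, 38.2, -0.012, -0.07, -0.013, 40], [-1.8, -6.9, 38.6, -0.012, -0.07, -0.013, 40], [-1.7, -6.9, 38.8, -0.012, -0.07, -0.013, 40], [-1.8, -6.7, 39.2, -0.013, -0.07, -0.012, 60], [-1.8, -6.6, 39.5, -0.014, -0.07, -0.013, 60], [-1.7, -6.4, 39.7, -0.015, -0.07, -0.012, 60]]])

```text
time_s: 18.8
ee_pos: [0.4827, 0.1232, 0.5355]
eef_rot: [-0.114, -0.407, 0.263]
force: [0.4, -0.7, -0.6]
grip_width: 0.0588
```

Call:
play_rows(deltas=[[[-0.7, 9.5, -3.5, -0.127, 0.007, 0.058, 60], [-1.1, 10, -4.4, -0.126, 0.008, 0.059, 60], [-1.6, 10.7, -5.1, -0.124, 0.008, 0.06, 60], [-2.1, 11.5, -6, -0.124, 0.008, 0.063, 60], [-2.6, 12.6, -6.4, -0.121, 0.009, 0.064, 60], [-3, 13.7, -6.9, -0.12, 0.008, 0.067, 60], [-3.3, 15, -7.1, -0.118, 0.007, 0.069, 60], [-3.7, 16.5, -7.1, -0.116, 0.006, 0.071, 60], [-4.1, 17.9, -6.9, -0.114, 0.005, 0.074, 60], [-4.3, 19.4, -6.5, -0.111, 0.002, 0.077, 60]]])

```text
time_s: 19.8
ee_pos: [0.4642, 0.162, 0.399]
eef_rot: [-1.419, 0.106, 0.65]
force: [0.6, 0.1, 0.1]
grip_width: 0.0596
```

Call:
play_rows(deltas=[[[-4.5, 20.9, -5.8, -0.109, 0, 0.079, 60], [-4.6, 22.4, -5, -0.107, -0.003, 0.081, 60], [-4.7, 23.8, -3.8, -0.104, -0.007, 0.082, 60], [-4.8, 25, -2.5, -0.102, -0.01, 0.085, 60], [-4.8, 26.2, -0.9, -0.1, -0.015, 0.086, 60], [-4.7, 27.2, 0.8, -0.097, -0.019, 0.087, 60], [-4.5, 28, 2.6, -0.095, -0.024, 0.088, 60], [-4.4, 28.6, 4.7, -0.092, -0.029, 0.087, 60], [-4, 29, 6.7, -0.091, -0.034, 0.087, 60], [-3.8, 29.1, 8.9, -0.089, -0.039, 0.087, 60]]])

```text
time_s: 20.8
ee_pos: [0.3869, 0.0026, 0.2072]
eef_rot: [-2.572, 0.95, 0.409]
force: [-1.0, -0.8, -0.1]
grip_width: 0.0602
```

```bash
python3 - <<'E'
from plan import *
o=obs(); print(o['qpos'].round(3))
R=down(.176+np.pi); P=np.array([.438,-.205,.12])
qg,e=ik(P,R,[-.5,.15,1.92,0,1.07,1.1])
tr=jplan([qg],60)
E
```

```text
[-0.389 -0.392  2.298  0.581  0.862  1.041]
[[[6.4,24.9,-10.6,-0.053,-0.075,0.043,60],[7.4,27.6,-8.6,-0.051,-0.077,0.04,60],[8.6,30,-6.4,-0.049,-0.08,0.037,60],[9.9,31.7,-4,-0.047,-0.082,0.034,60],[11.7,33.2,-1.7,-0.046,-0.084,0.031,60],[13.4,33.9,0.6,-0.045,-0.086,0.028,60],[15.5,34.3,2.7,-0.044,-0.087,0.024,60]]]
```

Works well. Meanwhile I take a fresh picture to recheck scoop C.

Call:
play_rows(deltas=[[[6.4, 24.9, -10.6, -0.053, -0.075, 0.043, 60], [7.4, 27.6, -8.6, -0.051, -0.077, 0.04, 60], [8.6, 30, -6.4, -0.049, -0.08, 0.037, 60], [9.9, 31.7, -4, -0.047, -0.082, 0.034, 60], [11.7, 33.2, -1.7, -0.046, -0.084, 0.031, 60], [13.4, 33.9, 0.6, -0.045, -0.086, 0.028, 60], [15.5, 34.3, 2.7, -0.044, -0.087, 0.024, 60], [0, 0, 0, 0, 0, 0, 60], [0, 0, 0, 0, 0, 0, 60]]])

```text
time_s: 21.7
ee_pos: [0.4379, -0.2036, 0.1187]
eef_rot: [-1.935, 1.564, 1.38]
force: [-0.1, -0.9, 0.3]
grip_width: 0.0597
```

```bash
python3 - <<'E'
from plan import *
o=obs(); print(o['time_s'],o['qpos'].round(3),o['ee_pos'])
plan([((.438,-.205,.004),down(.176+np.pi))],60,step=25)
def D(u,v): return ((u+.5)/4-.5,(v+.5)/4-.5)
c=snap('side','side12'); print(proj(c,[[.532,-.188,.02],[.438,-.205,.02]]))
s=cv2.imread('pics/side12.png'); cv2.imwrite('pics/d12.png',cv2.resize(s[200:350,220:380],(640,600)))
E
```

```text
21.7 [-0.514  0.248  1.803  0.007  1.092  0.88 ] [ 0.43794016 -0.20355361  0.11872084]
[[[22.9,0.4,0.1,-0.001,0,0.001,60],[23,0.4,0.1,0,-0.001,0.001,60],[22.9,0.4,0.1,-0.001,0,0.002,60],[23,0.3,0,0,-0.001,0.001,60],[22.9,0.4,0.1,-0.001,0,0.001,60]]]
[[308.47491838 272.56302834]
 [287.16531798 289.90452591]]
```

Call:
play_rows(deltas=[[[23.3, 0.4, 0, 0, 0, 0.001, 60], [23.3, 0.4, 0, 0, 0, 0.001, 60], [23.3, 0.4, 0, 0, 0, 0.002, 60], [23.3, 0.4, 0, 0, 0, 0.001, 60], [23.3, 0.4, 0, 0, 0, 0.001, 60], [0, 0, 0, 0, 0, 0, 60]]])

```text
time_s: 22.35
ee_pos: [0.4376, -0.2045, 0.0021]
eef_rot: [3.034, 1.569, 0.066]
force: [0.4, -0.7, -0.1]
grip_width: 0.06
```

Call:
play_rows(deltas=[[[0, 0, 0, 0, 0, 0, 0], [0, 0, 0, 0, 0, 0, 0], [0, 0, 0, 0, 0, 0, 0], [0, 0, 0, 0, 0, 0, 0], [0, 0, 0, 0, 0, 0, 0], [0, 0, 0, 0, 0, 0, 0], [0, 0, 0, 0, 0, 0, 0]]], grip_force=50)

```text
time_s: 23.05
ee_pos: [0.4384, -0.2055, 0.0032]
eef_rot: [2.577, 1.567, -0.391]
force: [-0.7, 0.1, 1.0]
grip_width: 0.0115
```

```bash
python3 - <<'E'
from plan import *
o=obs(); print(o['time_s'],o['qpos'].round(3),o['ee_pos'],o['grip_width'])
EOF=np.array([2,0,-96.])
def hangf(ex,ey,ez,p,yo):
    R=pitched(cab[2]+yo,p)@np.diag([1,-1,-1.]); return cw(np.array([ex,ey,ez])/1e3)-R@(EOF-[19,0,0])/1e3,R
# middle hook vs right hook pre-entry
for ey,yo,q in((0,0,[0.41,.15,2.34,3.7,.58,-2.0]),(0,.25,[.3,.15,2.34,3.2,.58,-1.6]),(-64,-.28,[.43,.2,2.31,4.1,.75,-2.1])):
  for w in((95,ey,219,.3),(-10,ey,232,.3),(-60,ey,250,.35),(-80,ey,290,.35),(-80,ey,320,.35)):
    qq,e=ik(*hangf(*w,yo),q); print(w,yo,qq.round(2),round(e,4)); q=qq
E
```

```text
23.05 [-5.140e-01  4.360e-01  1.875e+00  1.000e-03  8.270e-01  8.820e-01] [ 0.43835768 -0.20553191  0.00316451] 0.01153644203597106
(95, 0, 219, 0.3) 0 [ 0.29  0.53  1.99  3.52  0.67 -1.8 ] 0.0
(-10, 0, 232, 0.3) 0 [ 0.37  0.35  2.24  3.58  0.76 -1.8 ] 0.0
(-60, 0, 250, 0.35) 0 [ 0.42  0.19  2.35  3.71  0.67 -1.9 ] 0.0
(-80, 0, 290, 0.35) 0 [ 0.45  0.02  2.38  3.86  0.58 -2.06] 0.0
(-80, 0, 320, 0.35) 0 [ 0.45 -0.06  2.36  3.98  0.5  -2.21] 0.0
(95, 0, 219, 0.3) 0.25 [ 0.14  0.51  2.01  2.89  0.66 -1.42] 0.0
(-10, 0, 232, 0.3) 0.25 [ 0.17  0.34  2.27  2.95  0.75 -1.47] 0.0
(-60, 0, 250, 0.35) 0.25 [ 0.19  0.15  2.39  2.96  0.63 -1.46] 0.0
(-80, 0, 290, 0.35) 0.25 [ 0.2  -0.02  2.42  2.93  0.49 -1.42] 0.0
(-80, 0, 320, 0.35) 0.25 [ 0.2  -0.11  2.4   2.87  0.38 -1.36] 0.0
(95, -64, 219, 0.3) -0.28 [ 0.31  0.54  1.95  3.94  0.75 -2.04] 0.0
(-10, -64, 232, 0.3) -0.28 [ 0.39  0.37  2.21  3.97  0.84 -1.99] 0.0
(-60, -64, 250, 0.35) -0.28 [ 0.44  0.21  2.32  4.1   0.79 -2.1 ] 0.0
(-80, -64, 290, 0.35) -0.28 [ 0.44  0.06  2.36  4.15  0.73 -2.19] 0.0261
(-80, -64, 320, 0.35) -0.28 [ 0.42 -0.02  2.36  4.15  0.68 -2.24] 0.0514
```

Call:
play_rows(deltas=[[[-25, 0, 0, 0, 0, 0, 0], [-40, 0, 0, 0, 0, 0, 0], [-40, 0, 0, 0, 0, 0, 0], [-40, 0, 0, 0, 0, 0, 0], [-40, 0, 0, 0, 0, 0, 0], [-40, 0, 0, 0, 0, 0, 0], [-40, 0, 0, 0, 0, 0, 0], [0, 0, 0, 0, 0, 0, 0]]])

```text
time_s: 23.85
ee_pos: [0.4386, -0.2058, 0.273]
eef_rot: [2.491, 1.559, -0.477]
force: [0.7, 0.2, -2.7]
grip_width: 0.0114
```

```bash
cat >> plan.py <<'E'
EOF=np.array([2,0,-96.])
def hangf(ex,ey,ez,p,yo):
    R=pitched(cab[2]+yo,p)@np.diag([1,-1,-1.]); return cw(np.array([ex,ey,ez])/1e3)-R@(EOF-[19,0,0])/1e3,R
E
python3 - <<'E'
from plan import *
o=obs(); print(o['time_s'],o['qpos'].round(3),o['ee_pos'],o['grip_width'])
qe,e=ik(*hangf(-80,0,320,.35,.2),[.2,-.1,2.4,2.9,.4,-1.4]); print(qe.round(3),e)
q0=o['qpos']; qm=(q0+qe)/2; qm[1]=-.4; qm[2]=2.15; qm[4]=.65;qm[0]=-.2
tr=jplan([qm,qe],0); scoopck(tr,1)
E
```

```text
23.85 [-0.515  0.099  1.604  0.     1.427  0.882] [ 0.43864262 -0.20580387  0.27303646] 0.011415323698531606
[ 0.25  -0.107  2.399  3.131  0.371 -1.562] 4.3021142204224816e-15
[[[-1.5,-28.8,-20.7,-0.079,0.098,-0.043,0],[-0.9,-27.1,-22,-0.075,0.099,-0.037,0],[-0.4,-25.3,-22.9,-0.069,0.101,-0.03,0],[0,-23.3,-23.5,-0.063,0.101,-0.023,0],[0.3,-21.3,-23.7,-0.058,0.1,-0.016,0],[0.4,-19.3,-23.6,-0.053,0.1,-0.009,0],[0.3,-17.2,-23.1,-0.046,0.097,-0.002,0],[0.1,-15.1,-22.4,-0.041,0.095,0.004,0],[-0.2,-13.2,-21.4,-0.036,0.091,0.012,0],[-0.8,-11.3,-20.1,-0.03,0.087,0.017,0]]]
[[[-1.4,-9.4,-18.7,-0.025,0.082,0.024,0],[-2.2,-7.7,-16.9,-0.019,0.076,0.03,0],[-3.1,-6,-14.9,-0.015,0.069,0.034,0],[-3.9,-4.6,-12.8,-0.01,0.063,0.039,0],[-4.9,-3.2,-10.6,-0.006,0.054,0.042,0],[-5.9,-1.9,-8.1,-0.001,0.046,0.045,0],[11.7,-10.4,3.1,0.03,0.043,0.005,0],[10,-8.9,7.8,0.033,0.028,0.013,0],[8.1,-7.7,12.4,0.033,0.013,0.021,0],[6.2,-7,16.8,0.033,-0.002,0.025,0]]]
[[[4.3,-6.6,21.3,0.031,-0.018,0.027,0],[2.5,-6.5,25.2,0.029,-0.033,0.029,0],[1,-6.7,28.9,0.025,-0.045,0.027,0],[-0.4,-6.9,32.3,0.02,-0.059,0.025,0],[-1.6,
[... 1811 characters left out ...]
. 422.] [-84. -58. 333.] [-0.06 -0.31  2.22  2.04  0.57 -0.71]
[-80. -26. 498.] [-81. -38. 404.] [-82. -48. 315.] [-0.02 -0.28  2.25  2.19  0.54 -0.83]
[-76. -23. 477.] [-80. -32. 382.] [-84. -41. 293.] [ 0.03 -0.25  2.27  2.35  0.51 -0.95]
[-73. -19. 452.] [-81. -27. 357.] [-88. -34. 268.] [ 0.07 -0.22  2.3   2.5   0.48 -1.07]
[-72. -15. 423.] [-84. -22. 329.] [-96. -28. 240.] [ 0.12 -0.2   2.32  2.66  0.45 -1.2 ]
[-72. -11. 391.] [-91. -17. 298.] [-108.  -23.  210.] [ 0.16 -0.17  2.35  2.82  0.43 -1.32]
[-76.  -6. 356.] [-101.  -12.  265.] [-124.  -18.  178.] [ 0.21 -0.14  2.37  2.97  0.4  -1.44]
[-82.  -0. 320.] [-114.   -7.  231.] [-144.  -13.  146.] [ 0.25 -0.11  2.4   3.13  0.37 -1.56]
```

Call:
play_rows(deltas=[[[-1.5, -28.8, -20.7, -0.079, 0.098, -0.043, 0], [-0.9, -27.1, -22, -0.075, 0.099, -0.037, 0], [-0.4, -25.3, -22.9, -0.069, 0.101, -0.03, 0], [0, -23.3, -23.5, -0.063, 0.101, -0.023, 0], [0.3, -21.3, -23.7, -0.058, 0.1, -0.016, 0], [0.4, -19.3, -23.6, -0.053, 0.1, -0.009, 0], [0.3, -17.2, -23.1, -0.046, 0.097, -0.002, 0], [0.1, -15.1, -22.4, -0.041, 0.095, 0.004, 0], [-0.2, -13.2, -21.4, -0.036, 0.091, 0.012, 0], [-0.8, -11.3, -20.1, -0.03, 0.087, 0.017, 0]]])

```text
time_s: 24.85
ee_pos: [0.5264, 0.0571, 0.3721]
eef_rot: [3.036, 0.572, 0.609]
force: [-0.0, 0.5, -1.6]
grip_width: 0.0113
```

Call:
play_rows(deltas=[[[-1.4, -9.4, -18.7, -0.025, 0.082, 0.024, 0], [-2.2, -7.7, -16.9, -0.019, 0.076, 0.03, 0], [-3.1, -6, -14.9, -0.015, 0.069, 0.034, 0], [-3.9, -4.6, -12.8, -0.01, 0.063, 0.039, 0], [-4.9, -3.2, -10.6, -0.006, 0.054, 0.042, 0], [-5.9, -1.9, -8.1, -0.001, 0.046, 0.045, 0], [11.7, -10.4, 3.1, 0.03, 0.043, 0.005, 0], [10, -8.9, 7.8, 0.033, 0.028, 0.013, 0], [8.1, -7.7, 12.4, 0.033, 0.013, 0.021, 0], [6.2, -7, 16.8, 0.033, -0.002, 0.025, 0]]])

```text
time_s: 25.85
ee_pos: [0.5267, 0.1392, 0.3967]
eef_rot: [3.041, 0.063, 0.409]
force: [0.2, 0.2, -1.1]
grip_width: 0.0111
```

```bash
python3 - <<'E'
from plan import *
o=obs(); print(o['time_s'],o['qpos'].round(3),o['ee_pos'],o['grip_width'])
qe,e=ik(*hangf(-80,0,320,.35,.2),[.2,-.1,2.4,2.9,.4,-1.4]); print(qe.round(3),e)
tr=jplan([qe],0); W=[hangf(*a,.2) for a in((-60,0,250,.35),(-10,0,230,.3),(45,0,219,.3))]
plan(W,0,step=20,start=hangf(-80,0,320,.35,.2))
E
```

```text
25.85 [-0.018 -0.277  2.257  2.204  0.538 -0.836] [0.5267129  0.13918073 0.3966704 ] 0.011133668272828596
[ 0.25  -0.107  2.399  3.131  0.371 -1.562] 4.3021142204224816e-15
[[[4.2,-6.3,20.4,0.029,-0.017,0.028,0],[2.5,-6.3,24.3,0.027,-0.032,0.028,0],[0.9,-6.4,27.9,0.024,-0.045,0.027,0],[-0.3,-6.8,31.2,0.019,-0.056,0.025,0],[-1.5,-7.3,34,0.015,-0.067,0.021,0],[-2.2,-7.8,36.5,0.01,-0.076,0.016,0]]]
[[[10.6,1,14.8,0,0,0,0],[10.6,1,14.7,0,0,0,0],[10.6,1,14.8,0,0,0,0],[10.6,1,14.7,0,0,0,0],[19.2,3.3,0.3,0,0.017,0,0],[19.2,3.3,0.7,0,0.016,0,0],[19.3,3.3,1,0,0.017,0,0],[18.2,3.6,-1.8,0,0,0,0],[18.3,3.7,-1.8,0,0,0,0],[18.2,3.6,-1.8,0,0,0,0]]]
```

Call:
play_rows(deltas=[[[4.2, -6.3, 20.4, 0.029, -0.017, 0.028, 0], [2.5, -6.3, 24.3, 0.027, -0.032, 0.028, 0], [0.9, -6.4, 27.9, 0.024, -0.045, 0.027, 0], [-0.3, -6.8, 31.2, 0.019, -0.056, 0.025, 0], [-1.5, -7.3, 34, 0.015, -0.067, 0.021, 0], [-2.2, -7.8, 36.5, 0.01, -0.076, 0.016, 0], [0, 0, 0, 0, 0, 0, 0]]])

```text
time_s: 26.55
ee_pos: [0.491, 0.165, 0.222]
eef_rot: [3.14, 0.355, 0.258]
force: [1.2, 0.5, -1.2]
grip_width: 0.0113
```

Call:
play_rows(deltas=[[[10.6, 1, 14.8, 0, 0, 0, 0], [10.6, 1, 14.8, 0, 0, 0, 0], [10.6, 1, 14.8, 0, 0, 0, 0], [10.6, 1, 14.8, 0, 0, 0, 0], [19.2, 3.3, 0.3, 0, 0.017, 0, 0], [19.2, 3.3, 0.7, 0, 0.016, 0, 0], [19.2, 3.3, 1, 0, 0.017, 0, 0], [18.2, 3.6, -1.8, 0, 0, 0, 0], [0, 0, 0, 0, 0, 0, 0]]])

```text
time_s: 27.45
ee_pos: [0.5878, 0.1707, 0.1323]
eef_rot: [3.141, 0.295, 0.258]
force: [0.0, -0.5, -1.5]
grip_width: 0.0115
```

```bash
sed -i 's/x=g+R@EO\/1e3/x=g+R@(EO if R[2,2]>0 else EOF)\/1e3/' look.py; python3 look.py 13;  python3 - <<'E'
from plan import *
W=[hangf(*a,.2) for a in((45,0,219,.3),(57,0,218,.3),(80,0,217,.3))]
plan(W,0,step=7)
E
```

```text
27.45 [ 0.197  0.377  2.224  3.055  0.736 -1.525] [0.58777273 0.17071303 0.13225297] 0.011459321012476016 [ 0.02369826 -0.4970568  -1.52689862] [-0.19444511  0.73338845  0.03727504]
eye cab [ 1.03516327e+01 -1.62398716e-01  2.29045551e+02]
top [[433.0, 600.0], [179.0, 380.0], [186.0, 346.0], [429.0, 371.0], [434.0, 338.0], [679.0, 363.0], [681.0, 329.0]]
side [[254.0, 432.0], [291.0, 269.0], [319.0, 282.0], [399.0, 369.0], [427.0, 381.0], [512.0, 472.0], [539.0, 484.0]]
[[[6.1,1.2,-0.2,0,-0.001,0,0],[6.1,1.2,-0.1,0.001,0,0.001,0],[6.1,1.2,-0.2,0,-0.001,0,0],[6.1,1.2,-0.1,0,0,0.001,0],[6.2,1.1,-0.2,0.001,-0.001,0,0],[6.1,1.2,-0.2,0,0,0.001,0],[5.8,1.2,-1.2,0,0,0,0],[5.7,1.2,-1.3,0,0,0,0],[5.5,1.1,-1.4,0,0,0,0],[5.4,1.2,-1.4,0,0,0,0]]]
[[[5.5,1.1,-1.5,0,0,0,0],[5.4,1.2,-1.4,0,0,0,0]]]
```

Call:
play_rows(deltas=[[[6.1, 1.2, -0.2, 0, 0, 0, 0], [6.1, 1.2, -0.2, 0, 0, 0, 0], [6.1, 1.2, -0.2, 0, 0, 0, 0], [6.1, 1.2, -0.2, 0, 0, 0, 0], [6.1, 1.2, -0.2, 0, 0, 0, 0], [6.1, 1.2, -0.2, 0, 0, 0, 0], [5.8, 1.2, -1.2, 0, 0, 0, 0], [5.8, 1.2, -1.2, 0, 0, 0, 0], [0, 0, 0, 0, 0, 0, 0]]])

```text
time_s: 28.45
ee_pos: [0.6347, 0.1735, 0.1213]
eef_rot: [3.14, 0.297, 0.256]
force: [-0.9, -1.0, -1.3]
grip_width: 0.0116
```

Call:
play_rows(deltas=[[[5.5, 1.1, -1.4, 0, 0, 0, 0], [5.5, 1.1, -1.4, 0, 0, 0, 0], [5.5, 1.1, -1.4, 0, 0, 0, 0], [5.5, 1.1, -1.4, 0, 0, 0, 0], [0, 0, 0, 0, 0, 0, 0]]])

```text
time_s: 28.95
ee_pos: [0.6578, 0.175, 0.1203]
eef_rot: [3.14, 0.296, 0.256]
force: [-0.3, -0.0, -1.6]
grip_width: 0.0114
```

```bash
 python3 look.py 14
```

```text
28.95 [ 0.175  0.501  2.047  3.018  0.684 -1.501] [0.65780456 0.17499396 0.12026182] 0.011421306981978775 [-0.27302961 -0.01329487 -1.60418704] [-0.19046934  0.74645239 -0.01252455]
eye cab [ 80.61189613   0.40394754 217.04005121]
top [[431.0, 343.0], [179.0, 380.0], [186.0, 346.0], [429.0, 371.0], [434.0, 338.0], [679.0, 363.0], [681.0, 329.0]]
side [[421.0, 374.0], [291.0, 269.0], [319.0, 282.0], [399.0, 369.0], [427.0, 381.0], [512.0, 472.0], [539.0, 484.0]]
```

Call:
play_rows(deltas=[[[5.5, 1.1, -1.6, 0, 0, 0, 0], [5.5, 1.1, -1.6, 0, 0, 0, 0], [0, 0, 0, 0, 0, 0, 0], [0.9, 0, 2.9, 0, 0, 0, 0], [0.9, 0, 2.9, 0, 0, 0, 0], [0.9, 0, 2.9, 0, 0, 0, 0], [0.6, 0, 1.9, 0, 0, 0, 0], [0, 0, 0, 0, 0, 0, 0]]])

```text
time_s: 29.85
ee_pos: [0.6687, 0.1757, 0.1083]
eef_rot: [3.14, 0.298, 0.257]
force: [-0.4, -1.0, -1.5]
grip_width: 0.0115
```

Call:
play_rows(deltas=[[[0.6, 0, 1.9, 0, 0, 0, 0], [0, 0, 0, 0, 0, 0, 0]]])

```text
time_s: 30.05
ee_pos: [0.6689, 0.1758, 0.1068]
eef_rot: [3.14, 0.297, 0.257]
force: [0.0, -0.1, -1.1]
grip_width: 0.0113
```

Call:
play_rows(deltas=[[[0.6, 0, 1.9, 0, 0, 0, 0], [0, 0, 0, 0, 0, 0, 0]]])

```text
time_s: 30.25
ee_pos: [0.6695, 0.1759, 0.1061]
eef_rot: [3.14, 0.294, 0.257]
force: [1.7, -0.1, 5.2]
grip_width: 0.0117
```

```bash
 python3 look.py 15|head -2
```

```text
30.25 [ 0.173  0.553  2.014  3.017  0.705 -1.502] [0.66951144 0.17592225 0.10605227] 0.011663086147253851 [ 1.73439974 -0.05294273  5.20630407] [ 0.11273014 -0.45016714  0.00277909]
eye cab [ 92.11706426   0.65355632 202.85920582]
```

Call:
play_rows(deltas=[[[-0.3, 0, -1, 0, 0, 0, 0], [0, 0, 0, 0, 0, 0, 18], [0, 0, 0, 0, 0, 0, 22], [0, 0, 0, 0, 0, 0, 28], [0, 0, 0, 0, 0, 0, 34], [0, 0, 0, 0, 0, 0, 34]]])

```text
time_s: 30.95
ee_pos: [0.6688, 0.1758, 0.1057]
eef_rot: [3.14, 0.297, 0.257]
force: [-0.4, -0.5, 0.3]
grip_width: 0.0336
```

```bash
 python3 look.py 16|head -2;python3 - <<'E'
from plan import *
o=obs(); P=o['ee_pos']; a=cab[2]+.2
u=-np.array([np.cos(a),np.sin(a),0])
W=[(P+u*.06,None),(P+u*.18+[0,0,.05],None)]
plan(W,34,step=24)
E
```

```text
30.95 [ 0.173  0.551  2.015  3.017  0.701 -1.501] [0.66879726 0.17578085 0.10573568] 0.03357971152825465 [-0.41659448 -0.50694132  0.28176153] [-0.16217771  0.45777447  0.03499548]
eye cab [ 91.71214159   0.60592778 202.50386702]
[[[-19.1,-0.1,5.9,0,0,0,34],[-19.1,0,5.8,0,0,0,34],[-19.2,-0.1,5.9,0,0,0,34],[-21.6,0,-2.1,0,0,0,34],[-21.5,-0.1,-2.1,0,0,0,34],[-21.6,0,-2.1,0,0,0,34],[-21.5,0,-2.2,0,0,0,34],[-21.6,-0.1,-2.1,0,0,0,34],[-21.6,0,-2.1,0,0,0,34]]]
```

Call:
play_rows(deltas=[[[-19, 0, 5.9, 0, 0, 0, 34], [-19, 0, 5.9, 0, 0, 0, 34], [-19, 0, 5.9, 0, 0, 0, 34], [-21.6, 0, -2, 0, 0, 0, 34], [-21.6, 0, -2, 0, 0, 0, 34], [-21.6, 0, -2, 0, 0, 0, 34], [-21.6, 0, -2, 0, 0, 0, 34], [-21.6, 0, -2, 0, 0, 0, 34], [-21.6, 0, -2, 0, 0, 0, 34]]])

```text
time_s: 31.95
ee_pos: [0.4938, 0.1299, 0.1553]
eef_rot: [3.14, 0.297, 0.257]
force: [0.2, 0.1, 0.2]
grip_width: 0.0339
```

```bash
python3 - <<'E'
from plan import *
o=obs(); q0=o['qpos']; print(o['time_s'],q0.round(3),o['ee_pos'])
c=snap('top','top17'); snap('side','side17')
print(proj(c,[[.681,-.0655,.02],[.7764,-.068,.02]]))
R=down(-.025+np.pi); P=np.array([.680,-.0755,.16])
qg,e=ik(P,R,[-.2,.6,1.3,0,1.2,1.3]); print(qg.round(3),e)
qm=np.array([q0[0],-.3,2.15,q0[3],.7,q0[5]])
qm2=np.array([-.25,-.2,1.9,0,1.1,qg[5]])
tr=jplan([qm,qm2,qg],60); 
for q in tr[::3]:
    P,R=fk(q,PP); print(tocab(P).round(), tocab(P-R[:,0]*.1+R[:,1]*.088).round(),tocab(P-R[:,0]*.1-R[:,1]*.088).round())
E
```

```text
31.95 [ 0.112  0.138  2.474  2.938  0.752 -1.465] [0.4938446  0.12986262 0.15529967]
[[298.53249526 168.83557714]
 [299.66864899 137.83623663]]
[-0.164  0.64   1.135  0.     1.367  1.432] 1.942890293094024e-14
[[[5.1,2.5,-35.9,-0.01,0.064,0.004,60],[5,2.5,-36.3,-0.009,0.064,0.003,60],[4.7,2.5,-37,-0.009,0.063,0.004,60],[4.6,2.6,-37.4,-0.01,0.064,0.003,60],[4.5,2.5,-37.9,-0.009,0.064,0.004,60],[4.4,2.6,-38.5,-0.009,0.064,0.004,60],[4.2,2.7,-39,-0.01,0.064,0.004,60],[4.1,2.6,-39.5,-0.009,0.064,0.003,60],[4,2.8,-40,-0.009,0.064,0.004,60],[4,2.7,-40.5,-0.009,0.063,0.004,60]]]
[[[3.8,2.8,-41.1,-0.009,0.064,0.004,60],[3,-13.1,-3.6,0.021,0.008,-0.067,60],[2.5,-13.3,-1,0.021,-0.002,-0.069,60],[2,-13.1,1.8,0.023,-0.014,-0.068,60],[1.5,-12.5,4.5,0.024,-0.024,-0.068,60],[0.9,-11.7,7.2,0.025,-0.035,-0.064,60],[0.3,-10.4,9.7,0.027,-0.045,-0.06,60],[-0.4,-9,12.1,0.029,-0.055,-0.055,60],[-0.9,-7.1,14.4,0.031,-0.063,-0.047,60],[-1.6,-5.1,16.4,0.034,-0.072,-0.039,60]]]
[[[-2.2,-2.7,18.2,0.036,-0.079,-0.03,60],[-2.8,-0.2,19.7,0.038,-0.085,-0.019,60],[-3.3,2.5,20.9,0.041,-0.089,-0.009,60],[-3.8,5.4,21.
[... 947 characters left out ...]
90.]
[-52. -38. 531.] [-130. -142.  505.] [-159.   30.  489.]
[-65. -11. 575.] [-126. -126.  546.] [-177.   41.  526.]
[-69.  25. 559.] [-108. -101.  540.] [-194.   51.  520.]
[-75.  48. 521.] [-95. -83. 515.] [-207.   52.  503.]
[-82.  50. 467.] [-91. -83. 475.] [-214.   43.  482.]
[-92.  25. 404.] [ -98. -106.  428.] [-214.   23.  457.]
[-106.  -29.  346.] [-118. -155.  389.] [-207.   -9.  430.]
[-125. -108.  302.] [-150. -221.  368.] [-195.  -55.  402.]
[-152. -205.  283.] [-193. -293.  374.] [-182. -118.  379.]
[ -98. -248.  277.] [-135. -328.  377.] [-109. -154.  371.]
[  -4. -255.  236.] [ -26. -340.  337.] [  -6. -165.  334.]
[  78. -253.  160.] [  71. -341.  260.] [  85. -166.  260.]
```

Call:
play_rows(deltas=[[[5.1, 2.5, -35.9, -0.01, 0.064, 0.004, 34], [5, 2.5, -36.3, -0.009, 0.064, 0.003, 34], [4.7, 2.5, -37, -0.009, 0.063, 0.004, 34], [4.6, 2.6, -37.4, -0.01, 0.064, 0.003, 34], [4.5, 2.5, -37.9, -0.009, 0.064, 0.004, 34], [4.4, 2.6, -38.5, -0.009, 0.064, 0.004, 34], [4.2, 2.7, -39, -0.01, 0.064, 0.004, 60], [4.1, 2.6, -39.5, -0.009, 0.064, 0.003, 60], [4, 2.8, -40, -0.009, 0.064, 0.004, 60], [4, 2.7, -40.5, -0.009, 0.063, 0.004, 60]]])

```text
time_s: 33.05
ee_pos: [0.5403, 0.1333, 0.5319]
eef_rot: [3.044, -0.345, 0.252]
force: [0.4, 0.0, -0.4]
grip_width: 0.0596
```

Call:
play_rows(deltas=[[[3.8, 2.8, -41, -0.009, 0.064, 0.004, 60], [3, -13.1, -3.6, 0.021, 0.008, -0.067, 60], [2.5, -13.3, -1, 0.021, -0.002, -0.069, 60], [2, -13.1, 1.8, 0.023, -0.014, -0.068, 60], [1.5, -12.5, 4.5, 0.024, -0.024, -0.068, 60], [0.9, -11.7, 7.2, 0.025, -0.035, -0.064, 60], [0.3, -10.4, 9.7, 0.027, -0.045, -0.06, 60], [-0.4, -9, 12, 0.029, -0.055, -0.055, 60], [-0.9, -7.1, 14.4, 0.031, -0.063, -0.047, 60], [-1.6, -5.1, 16.4, 0.034, -0.072, -0.039, 60]]])

```text
time_s: 34.05
ee_pos: [0.5107, 0.2213, 0.5034]
eef_rot: [3.107, -0.043, 0.79]
force: [0.4, -0.2, -0.0]
grip_width: 0.0601
```

Call:
play_rows(deltas=[[[-2.2, -2.7, 18.2, 0.036, -0.079, -0.03, 60], [-2.8, -0.2, 19.7, 0.038, -0.085, -0.019, 60], [-3.3, 2.5, 20.9, 0.041, -0.089, -0.009, 60], [-3.8, 5.4, 21.7, 0.045, -0.091, 0.003, 60], [-4.3, 8.5, 22.3, 0.047, -0.094, 0.015, 60], [-4.7, 11.4, 22.4, 0.05, -0.093, 0.027, 60], [-4.9, 14.6, 22.2, 0.054, -0.091, 0.038, 60], [-5.2, 17.7, 21.6, 0.057, -0.088, 0.05, 60], [-5.3, 20.7, 20.6, 0.06, -0.084, 0.061, 60], [-5.3, 23.7, 19.2, 0.063, -0.077, 0.072, 60]]])

```text
time_s: 35.05
ee_pos: [0.477, 0.0869, 0.3134]
eef_rot: [-2.783, 0.885, 0.699]
force: [-1.4, 0.4, -0.2]
grip_width: 0.0599
```

```bash
python3 - <<'E'
from plan import *
o=obs(); q0=o['qpos']; print(o['time_s'],q0.round(3),o['ee_pos'])
R=down(-.025+np.pi); P=np.array([.680,-.0755,.16])
qg,e=ik(P,R,[-.2,.6,1.3,0,1.2,1.3]); 
qm2=np.array([-.25,-.2,1.9,0,1.1,qg[5]])
tr=jplan([qm2,qg],60)
E
```

```text
35.05 [-0.173 -0.215  1.948  0.608  1.016  0.833] [0.47697618 0.08690086 0.31335457]
[[[-5.6,26.2,17.5,0.066,-0.069,0.081,60],[-5.4,28.7,15.4,0.069,-0.062,0.09,60],[-5.2,31.1,13.1,0.071,-0.052,0.097,60],[-4.8,33.1,10.3,0.075,-0.042,0.103,60],[-4.5,34.7,7.4,0.078,-0.031,0.109,60],[11.8,-1,-29.9,-0.01,-0.042,-0.009,60],[14.5,-1.4,-29.4,-0.011,-0.042,-0.009,60],[17.3,-1.8,-28.9,-0.01,-0.042,-0.008,60],[20,-2.3,-28,-0.011,-0.042,-0.008,60],[22.6,-2.7,-27.1,-0.01,-0.042,-0.008,60]]]
[[[25.1,-3.2,-26.1,-0.011,-0.042,-0.007,60],[27.6,-3.7,-24.7,-0.011,-0.042,-0.006,60],[30,-4.1,-23.4,-0.01,-0.042,-0.007,60]]]
```

Call:
play_rows(deltas=[[[-5.6, 26.2, 17.5, 0.066, -0.069, 0.081, 60], [-5.4, 28.7, 15.4, 0.069, -0.062, 0.09, 60], [-5.2, 31, 13, 0.071, -0.052, 0.097, 60], [-4.8, 33, 10.3, 0.075, -0.042, 0.103, 60], [-4.5, 34.7, 7.4, 0.078, -0.031, 0.109, 60], [11.8, -1, -29.9, -0.01, -0.042, -0.009, 60], [14.5, -1.4, -29.4, -0.011, -0.042, -0.009, 60], [17.3, -1.8, -28.9, -0.01, -0.042, -0.008, 60], [20, -2.3, -28, -0.011, -0.042, -0.008, 60], [22.6, -2.7, -27, -0.01, -0.042, -0.008, 60]]])

```text
time_s: 36.05
ee_pos: [0.6013, -0.0801, 0.2361]
eef_rot: [3.028, 1.441, -0.168]
force: [-0.5, -0.8, 0.2]
grip_width: 0.0597
```

Call:
play_rows(deltas=[[[25, -3.2, -26, -0.011, -0.042, -0.007, 60], [27.6, -3.7, -24.7, -0.011, -0.042, -0.006, 60], [30, -4, -23.4, -0.01, -0.042, -0.007, 60], [0, 0, 0, 0, 0, 0, 60], [0, 0, 0, 0, 0, 0, 60]]])

```text
time_s: 36.55
ee_pos: [0.6806, -0.0734, 0.1593]
eef_rot: [-2.096, 1.567, 1.023]
force: [-0.5, -0.2, 0.2]
grip_width: 0.0602
```

```bash
python3 - <<'E'
from plan import *
o=obs(); q0=o['qpos']; print(o['time_s'],q0.round(3),o['ee_pos'])
plan([((.680,-.0755,.06),down(-.025+np.pi)),((.680,-.0755,.002),None)],60,step=25)
c=snap('side','side18'); s=cv2.imread('pics/side18.png'); cv2.imwrite('pics/d18.png',cv2.resize(s[130:280,240:400],(640,600)))
c=snap('top','top18'); s=cv2.imread('pics/top18.png'); cv2.imwrite('pics/d18b.png',cv2.resize(s[90:240,200:360],(640,600)))
E
```

```text
36.55 [-0.162  0.64   1.136  0.003  1.364  1.43 ] [ 0.68062873 -0.07338932  0.15928396]
[[[24.8,0.6,0.2,0.001,0,0.001,60],[24.8,0.6,0.2,0,-0.001,0.001,60],[24.9,0.5,0.1,0.001,0,0,60],[24.8,0.6,0.2,0,-0.001,0.001,60],[19.3,0,0,0,0,0,60],[19.4,0,0,0,0,0,60],[19.3,0,0,0,0,0,60]]]
```

Call:
play_rows(deltas=[[[24.8, 0.6, 0.2, 0.001, 0, 0.001, 60], [24.8, 0.6, 0.2, 0, -0.001, 0.001, 60], [24.8, 0.5, 0, 0.001, 0, 0, 60], [24.8, 0.6, 0.2, 0, -0.001, 0.001, 60], [19.3, 0, 0, 0, 0, 0, 60], [19.3, 0, 0, 0, 0, 0, 60], [19.3, 0, 0, 0, 0, 0, 60], [0, 0, 0, 0, 0, 0, 60]]])

```text
time_s: 37.45
ee_pos: [0.6796, -0.0759, 0.0041]
eef_rot: [2.927, 1.569, -0.24]
force: [-0.7, -0.7, 0.4]
grip_width: 0.06
```

Call:
play_rows(deltas=[[[0, 0, 0, 0, 0, 0, 30], [0, 0, 0, 0, 0, 0, 20], [0, 0, 0, 0, 0, 0, 0], [0, 0, 0, 0, 0, 0, 0], [0, 0, 0, 0, 0, 0, 0], [0, 0, 0, 0, 0, 0, 0], [0, 0, 0, 0, 0, 0, 0]]], grip_force=50)

```text
time_s: 38.15
ee_pos: [0.6804, -0.0759, 0.0041]
eef_rot: [2.868, 1.568, -0.298]
force: [-0.5, 0.1, 1.2]
grip_width: 0.0117
```

Call:
play_rows(deltas=[[[-20, 0, 0, 0, 0, 0, 0], [-40, 0, 0, 0, 0, 0, 0], [-40, 0, 0, 0, 0, 0, 0], [-40, 0, 0, 0, 0, 0, 0], [-40, 0, 0, 0, 0, 0, 0], [-40, 0, 0, 0, 0, 0, 0], [-40, 0, 0, 0, 0, 0, 0], [-40, 0, 0, 0, 0, 0, 0], [0, 0, 0, 0, 0, 0, 0]]])

```text
time_s: 39.05
ee_pos: [0.6806, -0.0758, 0.3104]
eef_rot: [2.981, 1.559, -0.185]
force: [-0.5, 1.1, -0.0]
grip_width: 0.0115
```

```bash
python3 - <<'E'
from plan import *
o=obs(); q0=o['qpos']; print(o['time_s'],q0.round(3),o['ee_pos'],o['grip_width'],o['force'])
P,R=fk(q0,PP); g=P-R[:,0]*.019
for n in('side','top'): c=snap(n,n+'19'); print(n,proj(c,[g+R@EOF/1e3]))
qe,e=ik(*hangf(-60,-64,262,.35,-.25),[.44,.2,2.32,4.1,.8,-2.1]); print(qe.round(3),e)
qm=np.array([-.2,-.35,2.0,1.6,.9,-.2]); qm2=np.array([.2,-.25,2.2,3.2,.7,-1.5])
tr=jplan([qm,qm2,qe],0); scoopck(tr,1)
E
```

```text
39.05 [-0.164  0.577  0.893 -0.     1.66   1.431] [ 0.68059003 -0.07578243  0.3104044 ] 0.011533159286691625 [-0.521994    1.05861872 -0.04929918]
side [[357.21002484 154.54720284]]
top [[310.35773869 101.08483016]]
[ 0.42   0.164  2.327  4.073  0.742 -2.115] 9.432726123675043e-15
[[[-8.6,-23.8,6.5,-0.094,0.049,-0.081,0],[-8.4,-25.1,4.4,-0.089,0.056,-0.077,0],[-8.1,-25.9,2.3,-0.085,0.062,-0.071,0],[-7.7,-26.4,-0.1,-0.081,0.07,-0.064,0],[-7.3,-26.2,-2.2,-0.075,0.075,-0.057,0],[-7.1,-25.8,-4.2,-0.072,0.079,-0.05,0],[-6.8,-24.9,-6.1,-0.067,0.084,-0.04,0],[-6.7,-23.6,-7.7,-0.064,0.086,-0.032,0],[-6.6,-22.2,-8.9,-0.059,0.089,-0.022,0],[-6.8,-20.4,-9.9,-0.055,0.089,-0.013,0]]]
[[[-7,-18.5,-10.4,-0.052,0.089,-0.004,0],[-7.4,-16.5,-10.6,-0.047,0.087,0.006,0],[-7.9,-14.3,-10.5,-0.045,0.085,0.016,0],[-8.7,-12.3,-10,-0.041,0.081,0.024,0],[-9.6,-10,-9.2,-0.038,0.077,0.033,0],[-10.6,-7.9,-8.1,-0.034,0.071,0.04,0],[-11.6,-5.9,-6.8,-0.032,0.065,0.047,0],[-12.8,-3.8,-5.1,-0.03,0.058,0.053,0],[8.8,-6.6,-18.3,-0.005,0.111,0.013,0],[7,-2.3,-13.7,0.001,0.097,0.032,0]]]
[[[4.9,1.3,-8.8,0.006,0.081,0.049,
[... 3154 characters left out ...]
[-57. -39. 438.] [-40. -24. 350.] [ 0.25 -0.16  2.23  3.39  0.71 -1.64]
[-64. -56. 494.] [-53. -40. 401.] [-42. -26. 313.] [ 0.27 -0.11  2.24  3.49  0.71 -1.7 ]
[-57. -56. 457.] [-52. -42. 363.] [-47. -28. 274.] [ 0.3  -0.07  2.26  3.59  0.72 -1.77]
[-52. -57. 418.] [-54. -43. 324.] [-55. -30. 235.] [ 0.32 -0.02  2.27  3.69  0.72 -1.84]
[-50. -58. 379.] [-59. -45. 286.] [-67. -33. 197.] [ 0.35  0.03  2.28  3.78  0.73 -1.91]
[-51. -59. 340.] [-67. -48. 247.] [-83. -37. 159.] [ 0.37  0.07  2.3   3.88  0.73 -1.98]
[-55. -61. 301.] [-79. -51. 209.] [-101.  -42.  123.] [ 0.4   0.12  2.31  3.98  0.74 -2.05]
[-62. -63. 262.] [-94. -55. 173.] [-124.  -48.   88.] [ 0.42  0.16  2.33  4.07  0.74 -2.11]
```

Call:
play_rows(deltas=[[[-8.6, -23.8, 6.5, -0.094, 0.049, -0.081, 0], [-8.4, -25, 4.4, -0.089, 0.056, -0.077, 0], [-8, -25.9, 2.3, -0.085, 0.062, -0.071, 0], [-7.7, -26.4, 0, -0.081, 0.07, -0.064, 0], [-7.3, -26.2, -2.2, -0.075, 0.075, -0.057, 0], [-7, -25.8, -4.2, -0.072, 0.079, -0.05, 0], [-6.8, -24.9, -6, -0.067, 0.084, -0.04, 0], [-6.7, -23.6, -7.7, -0.064, 0.086, -0.032, 0], [-6.6, -22.2, -8.9, -0.059, 0.089, -0.022, 0], [-6.8, -20.4, -9.9, -0.055, 0.089, -0.013, 0]]])

```text
time_s: 40.15
ee_pos: [0.5953, 0.1284, 0.4383]
eef_rot: [-2.87, 0.638, 0.969]
force: [0.2, 0.0, -0.5]
grip_width: 0.0118
```

Call:
play_rows(deltas=[[[-7, -18.5, -10.4, -0.052, 0.089, -0.004, 0], [-7.4, -16.5, -10.6, -0.047, 0.087, 0.006, 0], [-7.9, -14.3, -10.5, -0.045, 0.085, 0.016, 0], [-8.7, -12.3, -10, -0.041, 0.081, 0.024, 0], [-9.6, -10, -9.2, -0.038, 0.077, 0.033, 0], [-10.6, -7.9, -8, -0.034, 0.071, 0.04, 0], [-11.6, -5.9, -6.8, -0.032, 0.065, 0.047, 0], [-12.8, -3.8, -5, -0.03, 0.058, 0.053, 0], [8.8, -6.6, -18.3, -0.005, 0.111, 0.013, 0], [7, -2.3, -13.7, 0.001, 0.097, 0.032, 0]]])

```text
time_s: 41.15
ee_pos: [0.509, 0.1699, 0.5656]
eef_rot: [3.023, -0.187, 0.677]
force: [0.1, 0.0, 0.1]
grip_width: 0.0113
```

Call:
play_rows(deltas=[[[4.9, 1.3, -8.8, 0.006, 0.081, 0.049, 0], [2.6, 4.4, -3.4, 0.01, 0.062, 0.062, 0], [0.3, 6.6, 2, 0.011, 0.041, 0.074, 0], [-2, 8.2, 7.6, 0.012, 0.019, 0.08, 0], [-4.3, 9.2, 13, 0.012, -0.002, 0.084, 0], [-6.4, 9.5, 18.3, 0.009, -0.023, 0.083, 0], [-8.2, 9.4, 23.4, 0.006, -0.043, 0.081, 0], [0, 0, 0, 0, 0, 0, 0]]])

```text
time_s: 41.95
ee_pos: [0.536, 0.1362, 0.5086]
eef_rot: [-3.013, -0.311, 0.16]
force: [0.1, 0.9, -0.9]
grip_width: 0.0113
```

```bash
python3 - <<'E'
from plan import *
EOF[0]=3
o=obs(); q0=o['qpos']; print(o['time_s'],q0.round(3),o['ee_pos'],o['grip_width'],o['force'])
w0=hangf(-60,-64,262,.35,-.25)
qe,e=ik(*w0,[.44,.2,2.32,4.1,.8,-2.1]); print(qe.round(3),e)
tr=jplan([qe],0); scoopck(tr[-2:],1)
W=[hangf(*a,-.25) for a in((-55,-64,250,.33),(-10,-64,230,.3),(30,-64,220,.3))]
plan(W,0,step=20,start=w0)
q=qe
for w in W: q,e=ik(*w,q); print(q.round(2),e)
E
```

```text
41.95 [ 0.202 -0.248  2.205  3.205  0.698 -1.503] [0.53604837 0.13624613 0.50864859] 0.011317013040247027 [ 0.06615553  0.86217603 -0.93432476]
[ 0.421  0.162  2.328  4.076  0.742 -2.117] 2.9679872281422206e-14
[[[-2.1,7.5,35.2,0.008,-0.055,0.046,0],[-2.6,7.7,36.1,0.003,-0.059,0.047,0],[-3.1,8,37,-0.002,-0.063,0.047,0],[-3.4,8.4,37.7,-0.009,-0.067,0.047,0],[-3.7,8.6,38.3,-0.014,-0.07,0.048,0],[-3.7,8.8,38.8,-0.019,-0.072,0.047,0],[-3.8,9.2,39.3,-0.025,-0.074,0.048,0],[-3.6,9.5,39.5,-0.03,-0.077,0.047,0],[-3.5,9.8,39.7,-0.035,-0.077,0.048,0]]]
[-56. -61. 301.] [-80. -51. 209.] [-103.  -42.  123.] [ 0.4   0.12  2.31  3.98  0.74 -2.05]
[-63. -63. 262.] [-95. -55. 173.] [-125.  -48.   88.] [ 0.42  0.16  2.33  4.08  0.74 -2.12]
[[[10.6,-1.2,9.3,0,0.02,0,0],[16.9,-3.7,1.4,0,0.01,0,0],[16.8,-3.7,1.6,0,0.01,0,0],[16.8,-3.8,1.7,0,0.01,0,0],[13.3,-3.3,-0.6,0,0,0,0],[13.4,-3.3,-0.6,0,0,0,0],[13.3,-3.3,-0.7,0,0,0,0]]]
[ 0.42  0.22  2.32  4.01  0.79 -2.04] 1.1656011439541046e-11
[ 0.37  0.37  2.22  3.91  0.83 -1.96] 2.4358293160275934e-12
[ 0.34  0.45  2.13  3.88  0.81 -1.96] 1.2492615479619556e-12
```

Call:
play_rows(deltas=[[[-2, 7.5, 35.2, 0.008, -0.055, 0.046, 0], [-2.6, 7.7, 36, 0.003, -0.059, 0.047, 0], [-3, 8, 37, -0.002, -0.063, 0.047, 0], [-3.4, 8.4, 37.7, -0.009, -0.067, 0.047, 0], [-3.7, 8.6, 38.3, -0.014, -0.07, 0.048, 0], [-3.7, 8.8, 38.8, -0.019, -0.072, 0.047, 0], [-3.8, 9.2, 39.3, -0.025, -0.074, 0.048, 0], [-3.6, 9.5, 39.5, -0.03, -0.077, 0.047, 0], [-3.5, 9.8, 39.7, -0.035, -0.077, 0.048, 0], [0, 0, 0, 0, 0, 0, 0]]])

```text
time_s: 42.95
ee_pos: [0.517, 0.1091, 0.1686]
eef_rot: [-3.141, 0.345, -0.195]
force: [0.3, 1.1, -0.5]
grip_width: 0.0112
```

Call:
play_rows(deltas=[[[10.6, -1.2, 9.3, 0, 0.02, 0, 0], [16.9, -3.7, 1.4, 0, 0.01, 0, 0], [16.8, -3.7, 1.6, 0, 0.01, 0, 0], [16.8, -3.8, 1.7, 0, 0.01, 0, 0], [13.3, -3.3, -0.6, 0, 0, 0, 0], [13.3, -3.3, -0.6, 0, 0, 0, 0], [13.3, -3.3, -0.6, 0, 0, 0, 0], [0, 0, 0, 0, 0, 0, 0]]])

```text
time_s: 43.75
ee_pos: [0.6146, 0.1132, 0.1309]
eef_rot: [-3.136, 0.287, -0.193]
force: [-0.4, -0.3, -0.4]
grip_width: 0.0115
```

```bash
sed -i 's/^EOF=np.array(\[2/EOF=np.array([3/' plan.py; python3 look.py 20;  python3 - <<'E'
from plan import *
W=[hangf(*a,-.25) for a in((57,-64,218,.3),(80,-64,217,.3))]
plan(W,0,step=7)
E
```

```text
43.75 [ 0.333  0.444  2.117  3.871  0.807 -1.956] [0.61464557 0.11322661 0.13085979] 0.011465145204477114 [-0.40193354 -0.25530898 -0.39504525] [ 0.08122246  0.71745091 -0.00584925]
eye cab [ 33.98025768 -64.82769196 227.46168078]
top [[685.0, 501.0], [179.0, 380.0], [186.0, 346.0], [429.0, 371.0], [434.0, 338.0], [679.0, 363.0], [681.0, 329.0]]
side [[424.0, 514.0], [291.0, 269.0], [319.0, 282.0], [399.0, 369.0], [427.0, 381.0], [512.0, 472.0], [539.0, 484.0]]
[[[6,-1.6,0.5,-0.001,-0.003,0,0],[6,-1.6,0.4,-0.001,-0.002,0.001,0],[6,-1.7,0.4,-0.001,-0.003,0,0],[6,-1.6,0.5,-0.001,-0.003,0,0],[5.4,-1.4,-1.4,0,0,0,0],[5.4,-1.4,-1.4,0,0,0,0],[5.4,-1.5,-1.5,0,0,0,0],[5.3,-1.4,-1.4,0,0,0,0]]]
```

Call:
play_rows(deltas=[[[6, -1.6, 0.5, -0.001, -0.003, 0, 0], [6, -1.6, 0.5, -0.001, -0.002, 0.001, 0], [6, -1.6, 0.5, -0.001, -0.003, 0, 0], [6, -1.6, 0.5, -0.001, -0.003, 0, 0], [0, 0, 0, 0, 0, 0, 0]]])

```text
time_s: 44.35
ee_pos: [0.6365, 0.1151, 0.1201]
eef_rot: [3.14, 0.302, -0.197]
force: [0.4, -0.3, -0.6]
grip_width: 0.0113
```

```bash
python3 look.py 21|head -2;  python3 - <<'E'
from plan import *
W=[hangf(*a,-.25) for a in((62,-64,217,.3),(80,-64,217,.3),(92,-64,217,.3))]
plan(W,0,step=7)
E
```

```text
44.35 [ 0.32   0.492  2.059  3.875  0.782 -1.974] [0.63652559 0.11505538 0.12009137] 0.011322595160644884 [ 0.44995106 -0.31096599 -0.6246888 ] [ 0.07620614  0.66773339 -0.05400471]
eye cab [ 57.50870976 -63.94084858 216.50296077]
[[[4.8,-1.4,-2.1,0.002,0.002,-0.001,0],[5.6,-1.5,-1.7,0,0,0,0],[5.5,-1.5,-1.7,0,0,0,0],[5.6,-1.4,-1.7,0,0,0,0],[5.5,-1.5,-1.7,0,0,0,0],[5.6,-1.5,-1.8,0,0,0,0]]]
```

Call:
play_rows(deltas=[[[4.8, -1.2, -2.1, 0.002, 0.002, -0.001, 0], [5.6, -1.3, -1.7, 0, 0, 0, 0], [5.6, -1.4, -1.7, 0, 0, 0, 0], [5.6, -1.4, -1.7, 0, 0, 0, 0], [0, 0, 0, 0, 0, 0, 0]]])

```text
time_s: 44.95
ee_pos: [0.66, 0.1157, 0.1209]
eef_rot: [-3.141, 0.3, -0.196]
force: [0.4, -0.5, -1.6]
grip_width: 0.0118
```

```bash
python3 look.py 22
```

```text
44.95 [ 0.304  0.521  2.002  3.872  0.757 -1.987] [0.66001135 0.1157377  0.12094473] 0.011818321279744632 [ 0.4023     -0.47440489 -1.64569598] [0.10733059 0.71999724 0.01395702]
eye cab [ 80.70235549 -64.69970079 217.38990895]
top [[683.0, 334.0], [179.0, 380.0], [186.0, 346.0], [429.0, 371.0], [434.0, 338.0], [679.0, 363.0], [681.0, 329.0]]
side [[536.0, 478.0], [291.0, 269.0], [319.0, 282.0], [399.0, 369.0], [427.0, 381.0], [512.0, 472.0], [539.0, 484.0]]
```

Call:
play_rows(deltas=[[[5.6, -1.4, -1.7, 0, 0, 0, 0], [5.6, -1.4, -1.7, 0, 0, 0, 0], [0, 0, 0, 0, 0, 0, 0], [0.9, 0, 2.9, 0, 0, 0, 0], [0.9, 0, 2.9, 0, 0, 0, 0], [0.9, 0, 2.9, 0, 0, 0, 0], [0.6, 0, 1.9, 0, 0, 0, 0], [0, 0, 0, 0, 0, 0, 0]]])

```text
time_s: 45.85
ee_pos: [0.6712, 0.1163, 0.1091]
eef_rot: [-3.142, 0.301, -0.196]
force: [0.9, -0.2, -0.8]
grip_width: 0.0114
```

Call:
play_rows(deltas=[[[0.6, 0, 1.9, 0, 0, 0, 0], [0, 0, 0, 0, 0, 0, 0]]])

```text
time_s: 46.05
ee_pos: [0.6715, 0.1163, 0.1078]
eef_rot: [-3.141, 0.3, -0.196]
force: [0.2, -0.4, 0.2]
grip_width: 0.0114
```

Call:
play_rows(deltas=[[[0.6, 0, 1.9, 0, 0, 0, 0], [0, 0, 0, 0, 0, 0, 0]]])

```text
time_s: 46.25
ee_pos: [0.6721, 0.1163, 0.1071]
eef_rot: [-3.14, 0.297, -0.196]
force: [1.2, -0.6, 4.5]
grip_width: 0.0117
```

```bash
 python3 look.py 23|head -2
```

```text
46.25 [ 0.298  0.57   1.969  3.85   0.77  -1.965] [0.67214702 0.11630296 0.10710242] 0.011673284363923736 [ 1.22365022 -0.60368983  4.48136262] [-0.1016486  -0.61923722 -0.05974466]
eye cab [ 92.56014485 -64.76485557 203.58625461]
```

Threaded and resting. Release and retreat along the heading.

Call:
play_rows(deltas=[[[-0.3, 0, -1, 0, 0, 0, 0], [0, 0, 0, 0, 0, 0, 18], [0, 0, 0, 0, 0, 0, 22], [0, 0, 0, 0, 0, 0, 28], [0, 0, 0, 0, 0, 0, 34], [0, 0, 0, 0, 0, 0, 34]]])

```text
time_s: 46.95
ee_pos: [0.6713, 0.1162, 0.1065]
eef_rot: [-3.141, 0.3, -0.196]
force: [0.5, -0.5, -0.1]
grip_width: 0.0337
```

Call:
play_rows(deltas=[[[-19, 0, 5.9, 0, 0, 0, 34], [-19, 0, 5.9, 0, 0, 0, 34], [-19, 0, 5.9, 0, 0, 0, 34], [-21.6, 0, -2, 0, 0, 0, 34], [-21.6, 0, -2, 0, 0, 0, 34], [-21.6, 0, -2, 0, 0, 0, 34], [-21.6, 0, -2, 0, 0, 0, 34]]])

```text
time_s: 47.65
ee_pos: [0.5333, 0.1435, 0.14]
eef_rot: [-3.141, 0.3, -0.196]
force: [-0.8, 1.0, 0.4]
grip_width: 0.0337
```

```bash
 python3 look.py 24|head -2; python3 - <<'E'
from plan import *
c=viewer.camera('top'); cs=viewer.camera('side')
for n,cc in(('top',c),('side',cs)): print(n,proj(cc,[[.47935934+np.cos(-.1816)*x-np.sin(-.1816)*y,-.46371747+np.sin(-.1816)*x+np.cos(-.1816)*y,z] for x,y,z in((.125,.151,.022),(.125,-.151,.022),(-.145,-.151,.022),(-.145,.151,.022),(.048,0,.06),(-.048,0,.06))]).round(1).tolist())
E
```

```text
47.65 [ 0.498  0.331  2.257  4.057  0.879 -2.022] [0.53333047 0.14350555 0.14000501] 0.033695750121625144 [-0.80809061  1.00188384  0.44768801] [0.04305263 0.52987707 0.00653705]
eye cab [-44.20561935 -30.06466018 236.44095163]
top [[389.8, 187.2], [489.4, 207.0], [476.5, 297.1], [374.4, 276.8], [439.8, 220.7], [434.7, 253.3]]
side [[361.6, 291.6], [414.3, 378.2], [326.5, 416.0], [282.2, 321.2], [364.9, 335.3], [334.8, 347.2]]
```

```bash
cat >> plan.py <<'E'
def cov(bx,bz,e,ey=0.,yo=0.,gx=0.,gz=60.):
    """TCP pose so that the hanging bar is at cover-frame (bx,bz), elevation e; cover y centre offset ey (mm, cab); flip1"""
    a=cab[2]+yo; h=np.array([np.cos(a),np.sin(a),0]); zz=np.array([0,0,1.])
    cx=h*np.cos(e)+zz*np.sin(e); cz=-h*np.sin(e)+zz*np.cos(e); cy=np.cross(cz,cx)
    B=cw(np.array([0,ey/1e3,.28])); O=B-cx*bx/1e3-cz*bz/1e3
    R=np.column_stack([-cz,-cy,-cx]); return O+(cx*gx+cz*(gz-19))/1e3,R
E
python3 - <<'E'
from plan import *
o=obs(); q0=o['qpos']
R=down(-.1816+np.pi); P=np.array([.4794,-.4637,.14])
qg,e=ik(P,R,[-.8,.6,1.2,0,1.2,.9]); print('pick pre',qg.round(3),e)
ql,e=ik(P+[0,0,.28],R,qg);print('lift',ql.round(3),e)
for g in((95,-30,.5),(95,-30,.6),(95,-15,.6),(100,10,.6),(121,10,.6),(121,10,.8),(121,10,.9),(121,10,1.0)):
    q=np.array([.35,-.2,1.9,0,.8,1.75])
    for s in([.35,-.2,1.9,0,.8,1.75],[.35,-.2,2.2,3,.4,-1.4]):
        q,e=ik(*cov(*g),s)
        P,RR,sh,el,wr=fk(q,PP,True)
        print(g,q.round(2),round(e,4),tocab(P).round(),wr.round(2))
E
```

```text
pick pre [-0.824  0.615  1.221  0.     1.305  0.929] 3.3344403082685546e-13
lift [-0.824  0.577  0.647  0.     1.918  0.929] 2.3912343458467187e-09
(95, -30, 0.5) [ 0.34 -0.14  1.86 -0.17  0.95  1.92] 0.0 [-117.    0.  297.] [0.34 0.16 0.53]
(95, -30, 0.5) [ 0.27 -0.24  2.32  4.15  0.03 -2.43] 0.565 [-106.   -3.  252.] [0.25 0.11 0.38]
(95, -30, 0.6) [ 0.36 -0.18  1.96 -0.24  0.8   1.99] 0.0 [-118.   -0.  285.] [0.32 0.16 0.51]
(95, -30, 0.6) [ 0.27 -0.24  2.32  4.15  0.03 -2.44] 0.46 [-108.   -5.  248.] [0.25 0.11 0.38]
(95, -15, 0.6) [ 0.35 -0.15  1.96 -0.24  0.77  1.99] 0.0 [-110.   -0.  273.] [0.33 0.16 0.5 ]
(95, -15, 0.6) [ 0.26 -0.2   2.31  4.15  0.03 -2.44] 0.4377 [-102.   -5.  237.] [0.26 0.11 0.37]
(100, 10, 0.6) [ 0.34 -0.11  1.98 -0.25  0.71  2.  ] 0.0 [-100.   -0.  249.] [0.34 0.16 0.47]
(100, 10, 0.6) [ 0.26 -0.14  2.29  4.15  0.03 -2.44] 0.3972 [-94.  -5. 217.] [0.27 0.11 0.36]
(121, 10, 0.6) [ 0.36 -0.13  2.03 -0.27  0.69  2.04] 0.0 [-117.   -0.  237.] [0.32 0.16 0.46]
(121, 10, 0.6) [ 0.27 -0.16  2.33  4.15  0.03 -2.43] 0.3787 [-111.   -5.  206.] [0.26 0.11 0.35]
(121, 10, 0.8) [ 0.39 -0.13  2.17 -0.64  0.4   2.41] 0.0 [-107.   -0.  215.] [0.29 0.16 0.4 ]
(121, 10, 0.8) [ 0.26 -0.13  2.31  4.15  0.03 -2.45] 0.1684 [-103.   -7.  200.] [0.27 0.11 0.35]
(121, 10, 0.9) [ 0.36 -0.11  2.21 -0.78  0.28  2.52] 0.0388 [-99.  -2. 207.] [0.29 0.15 0.38]
(121, 10, 0.9) [ 0.32 -0.09  2.31  4.15  0.15 -2.43] 0.1044 [-97.  -5. 196.] [0.27 0.13 0.34]
(121, 10, 1.0) [ 0.31 -0.1   2.23 -0.82  0.16  2.52] 0.1 [-91.  -6. 202.] [0.29 0.13 0.37]
(121, 10, 1.0) [ 0.37 -0.04  2.31  4.15  0.28 -2.4 ] 0.043 [-91.  -2. 191.] [0.27 0.14 0.33]
```

```bash
python3 - <<'E'
from plan import *
o=obs(); q0=o['qpos']; P0=o['ee_pos']; R0=Rt(o)
a=cab[2]-.25; u=-np.array([np.cos(a),np.sin(a),0])
print(tocab(P0)); 
plan([(P0+u*.045+[0,0,.02],None)],34,step=24)
q1,e=ik(P0+u*.045+[0,0,.02],R0,q0); print(q1.round(2),e)
R=down(-.1816+np.pi); P=np.array([.4794,-.4637,.14])
qg,e=ik(P,R,[-.8,.6,1.2,0,1.2,.9])
qm=np.array([q1[0]-.1,-.35,2.2,3.6,.75,-1.6]); qm2=np.array([-.5,-.1,1.8,0.2,1.2,.8])
tr=jplan([qm,qm2,qg],60,start=q1)
for q in tr[::3]:
    P,R=fk(q,PP); print(tocab(P).round(), tocab(P-R[:,0]*.1+R[:,1]*.088).round(),tocab(P-R[:,0]*.1-R[:,1]*.088).round(),P.round(2))
E
```

```text
[-55.58625749 -26.54182107 140.03698139]
[[[-16.3,0,-1.9,0,0,0,34],[-16.3,0,-2,0,0,0,34],[-16.3,0,-1.9,0,0,0,34]]]
[ 0.58  0.23  2.33  4.15  0.9  -2.07] 0.010607550176518338
[[[-1.7,-12.5,-34.2,0.056,0.054,-0.045,60],[-1.6,-12.8,-34.6,0.053,0.053,-0.046,60],[-1.5,-13.2,-34.7,0.05,0.054,-0.046,60],[-1.5,-13.5,-34.9,0.047,0.054,-0.045,60],[-1.3,-13.9,-35.1,0.044,0.053,-0.046,60],[-1.4,-14.3,-35.3,0.04,0.053,-0.046,60],[-1.4,-14.6,-35.2,0.038,0.053,-0.047,60],[-1.4,-15.1,-35.4,0.034,0.052,-0.046,60],[-1.5,-15.3,-35.3,0.03,0.052,-0.046,60],[-1.6,-15.8,-35.3,0.028,0.05,-0.047,60]]]
[[[-1.7,-16,-35.2,0.024,0.05,-0.046,60],[7.8,-7.8,-11,-0.014,0.031,-0.05,60],[7.4,-7.6,-9,-0.015,0.023,-0.053,60],[6.9,-7.3,-7,-0.015,0.016,-0.055,60],[6.3,-6.8,-4.9,-0.015,0.009,-0.055,60],[5.6,-6.3,-2.8,-0.014,0.001,-0.056,60],[4.8,-5.7,-0.7,-0.014,-0.008,-0.056,60],[3.9,-4.8,1.3,-0.014,-0.015,-0.054,60],[3,-4,3.3,-0.012,-0.023,-0.054,60],[2,-3,5.3,-0.011,-0.031,-0.05,60]]]
[[[1,-1.9,7.2,-0.009,-0.039,-0.048,60],[-0.1,-0.8,9.1,-0.008,-0.046,-0.044,60],[-1.2,0.4,10.9,-0.004,-0.053,-0.04,60],[-2.3,1.7,12.6,-0.0
[... 1760 characters left out ...]
.57]
[-79.  64. 516.] [-77. -70. 516.] [-211.   44.  510.] [0.51 0.23 0.52]
[-72.  22. 454.] [ -69. -110.  475.] [-202.    6.  479.] [0.52 0.19 0.45]
[-74. -45. 392.] [ -75. -171.  433.] [-195.  -43.  448.] [0.52 0.12 0.39]
[ -91. -133.  338.] [ -97. -251.  400.] [-192. -104.  419.] [0.51 0.04 0.34]
[-125. -237.  300.] [-138. -340.  383.] [-196. -174.  394.] [ 0.48 -0.07  0.3 ]
[-149. -341.  281.] [-165. -430.  378.] [-187. -255.  376.] [ 0.46 -0.18  0.28]
[-128. -437.  250.] [-146. -524.  349.] [-147. -348.  348.] [ 0.48 -0.27  0.25]
[-126. -535.  203.] [-145. -621.  302.] [-125. -447.  302.] [ 0.49 -0.37  0.2 ]
[-144. -630.  140.] [-164. -716.  240.] [-123. -545.  240.] [ 0.48 -0.46  0.14]
```

```bash
python3 - <<'E'
from plan import *
o=obs(); q0=o['qpos']; P0=o['ee_pos']; R0=Rt(o)
w=(cw(np.array([-.095,-.020,.17])),pitched(cab[2]-.02,.3)@np.diag([1,-1,-1.]))
plan([w],34,step=20,rot=.1)
q1,e=ik(*w,q0); print(q1.round(2),e)
R=down(-.1816+np.pi); P=np.array([.4794,-.4637,.14])
qg,e=ik(P,R,[-.8,.6,1.2,0,1.2,.9])
qm=np.array([q1[0]-.1,-.35,2.2,3.4,.75,-1.6]); qm2=np.array([-.5,-.1,1.8,0.2,1.2,.8])
tr=jplan([qm,qm2,qg],60,start=q1)
for q in tr[:16:2]:
    P,R=fk(q,PP); print(tocab(P).round(), tocab(P-R[:,0]*.1+R[:,1]*.088).round(),tocab(P-R[:,0]*.1-R[:,1]*.088).round(),P.round(2))
E
```

```text
[[[-15.6,1.1,-5.6,-0.023,0,-0.073,34],[-15.7,0.1,-5.6,-0.023,0,-0.073,34],[-15.6,-0.9,-5.7,-0.023,-0.001,-0.073,34]]]
[ 0.4   0.12  2.42  3.68  0.72 -1.88] 2.4800471654106964e-12
[[[1,-3.2,-35.6,0.03,0.066,-0.013,60],[1.1,-3.5,-36,0.028,0.066,-0.014,60],[1.1,-3.6,-36.3,0.027,0.067,-0.014,60],[1.3,-3.8,-36.7,0.025,0.066,-0.015,60],[1.3,-4.1,-37,0.024,0.067,-0.015,60],[1.4,-4.3,-37.4,0.022,0.066,-0.016,60],[1.4,-4.7,-37.6,0.021,0.067,-0.016,60],[1.6,-5,-38,0.019,0.066,-0.017,60],[1.6,-5.4,-38.2,0.018,0.067,-0.017,60],[1.7,-5.7,-38.5,0.016,0.066,-0.018,60]]]
[[[1.9,-6.2,-38.8,0.014,0.066,-0.019,60],[7.1,-8.4,-8.9,-0.009,0.026,-0.055,60],[6.7,-8.3,-6.6,-0.009,0.018,-0.057,60],[6,-8.2,-4.3,-0.01,0.01,-0.06,60],[5.4,-7.8,-2,-0.008,0.001,-0.06,60],[4.5,-7.3,0.3,-0.008,-0.007,-0.06,60],[3.7,-6.6,2.6,-0.006,-0.016,-0.061,60],[2.8,-5.8,4.8,-0.006,-0.025,-0.058,60],[1.7,-4.9,6.9,-0.003,-0.034,-0.056,60],[0.7,-3.8,9.1,-0.001,-0.042,-0.054,60]]]
[[[-0.3,-2.6,11.2,0.001,-0.051,-0.049,60],[-1.5,-1.3,13.1,0.003,-0.058,-0.045,60],[-2.5,0.1,15,0.007,-0.065,-0.039,60],[-3.5,1.5,16.7,0.01,-0.072,-0.033,
[... 847 characters left out ...]
.2,32.5,1.7,0.04,-0.03,0.002,60],[20.8,32.4,2.4,0.04,-0.031,0.002,60],[22.4,31.9,2.9,0.04,-0.031,0.002,60]]]
[-83. -17. 204.] [-182. -104.  224.] [-179.   72.  230.] [0.51 0.15 0.2 ]
[-67. -14. 274.] [-166. -102.  276.] [-167.   73.  292.] [0.52 0.16 0.27]
[-59. -13. 348.] [-157. -103.  332.] [-162.   71.  357.] [0.53 0.16 0.35]
[-62. -16. 424.] [-154. -106.  391.] [-166.   67.  422.] [0.53 0.15 0.42]
[-74. -21. 499.] [-160. -110.  451.] [-179.   61.  487.] [0.52 0.15 0.5 ]
[-97. -27. 574.] [-174. -117.  511.] [-201.   53.  550.] [0.49 0.14 0.57]
[-94. -14. 597.] [-159. -113.  534.] [-202.   56.  561.] [0.5  0.15 0.6 ]
[-91.   1. 610.] [-144. -107.  552.] [-203.   59.  565.] [0.5  0.17 0.61]
```

Call:
play_rows(deltas=[[[-15.6, 1, -5.6, -0.023, 0, -0.073, 34], [-15.6, 0, -5.6, -0.023, 0, -0.073, 34], [-15.6, -1, -5.6, -0.023, 0, -0.073, 34], [0, 0, 0, 0, 0, 0, 34]]])

```text
time_s: 48.25
ee_pos: [0.4946, 0.1472, 0.1702]
eef_rot: [3.141, 0.3, 0.033]
force: [0.3, 1.0, 0.3]
grip_width: 0.0338
```

Call:
play_rows(deltas=[[[1, -3.2, -35.6, 0.03, 0.066, -0.013, 34], [1, -3.5, -36, 0.028, 0.066, -0.014, 34], [1, -3.6, -36.3, 0.027, 0.067, -0.014, 34], [1.3, -3.8, -36.7, 0.025, 0.066, -0.015, 34], [1.3, -4, -37, 0.024, 0.067, -0.015, 34], [1.4, -4.3, -37.4, 0.022, 0.066, -0.016, 34], [1.4, -4.7, -37.6, 0.021, 0.067, -0.016, 34], [1.6, -5, -38, 0.019, 0.066, -0.017, 34], [1.6, -5.4, -38.2, 0.018, 0.067, -0.017, 60], [1.7, -5.7, -38.5, 0.016, 0.066, -0.018, 60]]])

```text
time_s: 49.25
ee_pos: [0.5063, 0.1447, 0.5381]
eef_rot: [-2.906, -0.381, 0.098]
force: [0.3, -0.0, -0.6]
grip_width: 0.0465
```

Call:
play_rows(deltas=[[[1.9, -6.2, -38.8, 0.014, 0.066, -0.019, 60], [7, -8.4, -8.9, -0.009, 0.026, -0.055, 60], [6.7, -8.3, -6.6, -0.009, 0.018, -0.057, 60], [6, -8.2, -4.3, -0.01, 0.01, -0.06, 60], [5.4, -7.8, -2, -0.008, 0.001, -0.06, 60], [4.5, -7.3, 0.3, -0.008, -0.007, -0.06, 60], [3.7, -6.6, 2.6, -0.006, -0.016, -0.061, 60], [2.8, -5.8, 4.8, -0.006, -0.025, -0.058, 60], [1.7, -4.9, 6.9, -0.003, -0.034, -0.056, 60], [0.7, -3.8, 9, -0.001, -0.042, -0.054, 60]]])

```text
time_s: 50.25
ee_pos: [0.5056, 0.205, 0.5965]
eef_rot: [3.051, -0.413, 0.678]
force: [-0.4, 0.2, 0.7]
grip_width: 0.0601
```

Call:
play_rows(deltas=[[[-0.3, -2.6, 11.2, 0.001, -0.051, -0.049, 60], [-1.5, -1.3, 13, 0.003, -0.058, -0.045, 60], [-2.5, 0, 15, 0.007, -0.065, -0.039, 60], [-3.5, 1.5, 16.7, 0.01, -0.072, -0.033, 60], [-4.5, 3.2, 18.5, 0.013, -0.078, -0.027, 60], [-5.5, 4.7, 20, 0.017, -0.083, -0.02, 60], [-6.4, 6.5, 21.4, 0.021, -0.088, -0.012, 60], [-7, 8.3, 22.8, 0.025, -0.091, -0.005, 60], [-7.8, 10, 24, 0.03, -0.094, 0.003, 60], [-8.2, 12, 25, 0.033, -0.096, 0.011, 60]]])

```text
time_s: 51.25
ee_pos: [0.5231, 0.1361, 0.4173]
eef_rot: [-3.12, 0.386, 0.842]
force: [-0.4, 0.9, -0.1]
grip_width: 0.0601
```

```bash
python3 - <<'E'
from plan import *
o=obs(); print(o['time_s'],o['qpos'].round(3),o['ee_pos'])
R=down(-.1816+np.pi); P=np.array([.4794,-.4637,.14])
qg,e=ik(P,R,[-.8,.6,1.2,0,1.2,.9])
qm2=np.array([-.5,-.1,1.8,0.2,1.2,.8])
tr=jplan([qm2,qg],60)
E
```

```text
51.25 [-0.244 -0.179  1.927  1.226  1.057  0.032] [0.5231038  0.13606533 0.41727215]
[[[-8.7,14.1,25.9,0.038,-0.097,0.019,60],[-8.9,16.1,26.6,0.042,-0.098,0.027,60],[-8.9,18.3,27.2,0.046,-0.097,0.035,60],[-8.9,20.3,27.5,0.05,-0.096,0.042,60],[-8.7,22.4,27.8,0.055,-0.095,0.049,60],[-8.3,24.7,27.6,0.058,-0.093,0.056,60],[-7.7,26.7,27.4,0.062,-0.09,0.063,60],[-7,28.8,26.9,0.065,-0.088,0.068,60],[-6.1,30.8,26.1,0.069,-0.083,0.075,60],[8.3,31.7,-2.9,0.039,-0.032,0.007,60]]]
[[[9.9,32,-2.2,0.039,-0.031,0.006,60],[11.3,32.4,-1.5,0.04,-0.031,0.006,60],[12.9,32.6,-0.8,0.039,-0.032,0.005,60],[14.4,32.7,-0.2,0.04,-0.031,0.004,60],[16,32.8,0.4,0.04,-0.031,0.004,60],[17.6,32.8,1.1,0.04,-0.03,0.003,60],[19.2,32.6,1.8,0.04,-0.031,0.003,60],[20.9,32.3,2.3,0.04,-0.031,0.002,60],[22.4,31.9,2.9,0.04,-0.031,0.001,60]]]
```

Call:
play_rows(deltas=[[[-8.7, 14, 25.9, 0.038, -0.097, 0.019, 60], [-8.9, 16, 26.6, 0.042, -0.098, 0.027, 60], [-8.9, 18.3, 27.2, 0.046, -0.097, 0.035, 60], [-8.9, 20.3, 27.5, 0.05, -0.096, 0.042, 60], [-8.7, 22.4, 27.8, 0.055, -0.095, 0.049, 60], [-8.3, 24.7, 27.6, 0.058, -0.093, 0.056, 60], [-7.7, 26.7, 27.4, 0.062, -0.09, 0.063, 60], [-7, 28.8, 26.9, 0.065, -0.088, 0.068, 60], [-6, 30.8, 26, 0.069, -0.083, 0.075, 60], [8.3, 31.7, -2.9, 0.039, -0.032, 0.007, 60]]])

```text
time_s: 52.25
ee_pos: [0.458, -0.1752, 0.282]
eef_rot: [3.08, 1.29, 0.116]
force: [0.6, 0.0, 0.5]
grip_width: 0.0599
```

Call:
play_rows(deltas=[[[9.9, 32, -2.2, 0.039, -0.031, 0.006, 60], [11.3, 32.4, -1.5, 0.04, -0.031, 0.006, 60], [12.9, 32.6, -0.8, 0.039, -0.032, 0.005, 60], [14.4, 32.7, -0.2, 0.04, -0.031, 0.004, 60], [16, 32.8, 0.4, 0.04, -0.031, 0.004, 60], [17.6, 32.8, 1, 0.04, -0.03, 0.003, 60], [19.2, 32.6, 1.8, 0.04, -0.031, 0.003, 60], [20.9, 32.3, 2.3, 0.04, -0.031, 0.002, 60], [22.4, 31.9, 2.9, 0.04, -0.031, 0.001, 60], [0, 0, 0, 0, 0, 0, 60]]])

```text
time_s: 53.25
ee_pos: [0.4779, -0.4647, 0.1345]
eef_rot: [-1.219, 1.563, 1.738]
force: [-0.6, 0.0, -0.1]
grip_width: 0.0596
```

```bash
python3 - <<'E'
from plan import *
o=obs(); print(o['time_s'],o['qpos'].round(3),o['ee_pos'])
plan([((.4794,-.4637,.10),down(-.1816+np.pi)),((.4794,-.4637,.041),None)],60,step=20)
for n in('top','side'): snap(n,n+'25')
s=cv2.imread('pics/side25.png'); t=cv2.imread('pics/top25.png')
cv2.imwrite('pics/d25.png',np.hstack([cv2.resize(t[170:320,350:510],(400,375)),cv2.resize(s[270:420,270:430],(400,375))]))
E
```

```text
53.25 [-0.828  0.623  1.222  0.004  1.303  0.927] [ 0.47792791 -0.46467528  0.13448048]
[[[17.2,-0.5,-0.7,-0.002,0.001,0.004,60],[17.3,-0.5,-0.6,-0.002,0.002,0.003,60],[19.7,0,0,0,0,0,60],[19.6,0,0,0,0,0,60],[19.7,0,0,0,0,0,60]]]
```

Call:
play_rows(deltas=[[[17.2, -0.5, -0.7, -0.002, 0.001, 0.004, 50], [17.2, -0.5, -0.6, -0.002, 0.002, 0.003, 50], [19.7, 0, 0, 0, 0, 0, 50], [19.7, 0, 0, 0, 0, 0, 50], [19.7, 0, 0, 0, 0, 0, 50], [0, 0, 0, 0, 0, 0, 50]]])

```text
time_s: 53.95
ee_pos: [0.4813, -0.4611, 0.0456]
eef_rot: [2.464, 1.564, -0.854]
force: [0.6, 0.4, -0.4]
grip_width: 0.0501
```

Call:
play_rows(deltas=[[[0, 0, 0, 0, 0, 0, 25], [0, 0, 0, 0, 0, 0, 14], [0, 0, 0, 0, 0, 0, 0], [0, 0, 0, 0, 0, 0, 0], [0, 0, 0, 0, 0, 0, 0], [0, 0, 0, 0, 0, 0, 0]]], grip_force=60)

```text
time_s: 54.55
ee_pos: [0.4811, -0.4631, 0.0476]
eef_rot: [2.33, 1.56, -0.99]
force: [-0.3, -0.4, 2.7]
grip_width: 0.0092
```

Call:
play_rows(deltas=[[[-20, 0, 0, 0, 0, 0, 0], [-35, 0, 0, 0, 0, 0, 0], [-35, 0, 0, 0, 0, 0, 0], [-35, 0, 0, 0, 0, 0, 0], [-35, 0, 0, 0, 0, 0, 0], [-35, 0, 0, 0, 0, 0, 0], [-35, 0, 0, 0, 0, 0, 0], [-35, 0, 0, 0, 0, 0, 0], [-35, 0, 0, 0, 0, 0, 0], [0, 0, 0, 0, 0, 0, 0]]])

```text
time_s: 55.55
ee_pos: [0.4798, -0.4607, 0.352]
eef_rot: [2.407, 1.554, -0.912]
force: [0.3, -0.0, -3.1]
grip_width: 0.0095
```

```bash
cat >> plan.py <<'E'
def covck(tr,gx=0.,gz=60.):
    for q in tr:
        P,R=fk(q,PP); cz=-R[:,0]; cy=-R[:,1]; cx=-R[:,2]; O=P-(cx*gx+cz*(gz-19))/1e3
        pt=lambda x,y,z: tocab(O+(cx*x+cy*y+cz*z)/1e3).round().astype(int).tolist()
        print(pt(128,151,0),pt(128,-151,0),pt(-145,151,0),pt(-145,-151,0),'W',(O-cx*.145).round(2),q.round(2))
E
python3 - <<'E'
from plan import *
o=obs(); print(o['time_s'],o['qpos'].round(3),o['ee_pos'],o['grip_width'],o['force'],o['moment'])
for n in('top','side'): snap(n,n+'26')
w=cov(90,-60,.5); qe,e=ik(*w,[.34,-.14,1.86,-.17,.95,1.92]); print(qe.round(3),e)
qm=np.array([-.3,.0,1.3,-.1,1.4,1.4])
tr=jplan([qm,qe],0); covck(tr)
E
```

```text
55.55 [-0.82   0.522  0.882 -0.002  1.72   0.929] [ 0.47981935 -0.46074137  0.35203269] 0.00951773221554528 [ 2.52166034e-01 -5.85641530e-04 -3.14999412e+00] [-0.02207232  0.1243146   0.02651932]
[ 0.348 -0.182  1.83  -0.164  1.018  1.917] 1.3877787807814457e-15
[[[-18.2,-35,-11.2,-0.004,0.034,0.035,0],[-18.5,-34.8,-9,-0.004,0.039,0.032,0],[-18.8,-34.3,-7.1,-0.004,0.041,0.027,0],[-19,-33.8,-5.1,-0.003,0.045,0.023,0],[-19.3,-33.1,-3.2,-0.004,0.048,0.018,0],[-19.3,-32.3,-1.6,-0.003,0.05,0.014,0],[-19.5,-31.3,0,-0.002,0.051,0.009,0],[-19.5,-30.3,1.6,-0.001,0.054,0.003,0],[-19.5,-29.3,3,-0.001,0.055,-0.002,0],[7.5,-36.8,5,-0.011,0.013,-0.02,0]]]
[[[7.3,-36.4,7.4,-0.012,0.012,-0.022,0],[7.1,-35.8,9.5,-0.012,0.012,-0.022,0],[6.8,-35.2,11.6,-0.012,0.012,-0.024,0],[6.6,-34.3,13.8,-0.012,0.01,-0.024,0],[6.4,-33.2,15.7,-0.013,0.01,-0.026,0],[6.2,-32.1,17.7,-0.012,0.008,-0.027,0],[5.9,-30.9,19.5,-0.013,0.008,-0.027,0],[5.7,-29.4,21.2,-0.013,0.006,-0.029,0],[5.5,-28,22.9,-0.014,0.005,-0.03,0]]]
[35, -479, 322] [-33, -773, 335] [-230, -418, 311] [-299, -711, 324] W [ 0.36 -0.4   0.32] [-0.76  0.4
[... 1581 characters left out ...]
41] [-160, 0, 290] [-196, -299, 318] W [0.42 0.01 0.3 ] [ 0.02 -0.09  1.56 -0.13  1.21  1.66]
[73, 18, 401] [43, -282, 423] [-170, 32, 276] [-199, -267, 299] W [0.41 0.05 0.29] [ 0.09 -0.11  1.62 -0.14  1.17  1.71]
[60, 53, 388] [37, -248, 406] [-182, 64, 262] [-205, -237, 279] W [0.4  0.08 0.27] [ 0.15 -0.13  1.67 -0.14  1.13  1.76]
[44, 87, 376] [28, -214, 388] [-197, 94, 248] [-213, -207, 259] W [0.39 0.11 0.25] [ 0.22 -0.15  1.72 -0.15  1.09  1.81]
[25, 120, 363] [18, -182, 369] [-215, 124, 234] [-223, -178, 240] W [0.37 0.13 0.24] [ 0.28 -0.16  1.78 -0.16  1.06  1.87]
[5, 151, 351] [5, -151, 351] [-235, 151, 220] [-235, -151, 220] W [0.35 0.16 0.22] [ 0.35 -0.18  1.83 -0.16  1.02  1.92]
```

```bash
sed -i 's/gx=0.,gz=60./gx=1.5,gz=66.6/' plan.py; python3 - <<'E'
from plan import *
w=cov(90,-60,.5); qe,e=ik(*w,[.34,-.14,1.86,-.17,.95,1.92]); print(qe.round(3),e)
qm=np.array([-.3,.0,1.3,-.1,1.4,1.4])
tr=jplan([qm,qe],0); covck(tr[-2:])
E
```

```text
[ 0.349 -0.188  1.821 -0.163  1.033  1.915] 6.938893903907228e-15
[[[-18.2,-35,-11.2,-0.004,0.034,0.035,0],[-18.5,-34.8,-9,-0.004,0.039,0.032,0],[-18.8,-34.3,-7.1,-0.004,0.041,0.027,0],[-19,-33.8,-5.1,-0.003,0.045,0.023,0],[-19.3,-33.1,-3.2,-0.004,0.048,0.018,0],[-19.3,-32.3,-1.6,-0.003,0.05,0.014,0],[-19.5,-31.3,0,-0.002,0.051,0.009,0],[-19.5,-30.3,1.6,-0.001,0.054,0.003,0],[-19.5,-29.3,3,-0.001,0.055,-0.002,0],[7.4,-40.9,5.8,-0.013,0.014,-0.023,0]]]
[[[7.2,-40.3,8.6,-0.013,0.014,-0.024,0],[6.9,-39.5,11.2,-0.013,0.013,-0.025,0],[6.7,-38.6,13.8,-0.013,0.012,-0.027,0],[6.5,-37.4,16.3,-0.014,0.012,-0.028,0],[6.2,-36,18.7,-0.014,0.01,-0.029,0],[6,-34.5,20.9,-0.015,0.008,-0.03,0],[5.7,-32.9,23,-0.014,0.008,-0.032,0],[5.5,-31,24.9,-0.015,0.005,-0.033,0]]]
[27, 116, 364] [19, -186, 371] [-213, 120, 235] [-221, -181, 241] W [0.37 0.13 0.24] [ 0.28 -0.17  1.76 -0.16  1.07  1.86]
[5, 151, 351] [5, -151, 351] [-235, 151, 220] [-235, -151, 220] W [0.35 0.16 0.22] [ 0.35 -0.19  1.82 -0.16  1.03  1.92]
```

Call:
play_rows(deltas=[[[-18.2, -35, -11.2, -0.004, 0.034, 0.035, 0], [-18.5, -34.8, -9, -0.004, 0.039, 0.032, 0], [-18.8, -34.3, -7, -0.004, 0.041, 0.027, 0], [-19, -33.8, -5, -0.003, 0.045, 0.023, 0], [-19.3, -33, -3.2, -0.004, 0.048, 0.018, 0], [-19.3, -32.3, -1.6, -0.003, 0.05, 0.014, 0], [-19.5, -31.3, 0, -0.002, 0.051, 0.009, 0], [-19.5, -30.3, 1.6, -0.001, 0.054, 0.003, 0], [-19.5, -29.3, 3, -0.001, 0.055, -0.002, 0], [7.4, -40.9, 5.8, -0.013, 0.014, -0.023, 0]]])

```text
time_s: 56.65
ee_pos: [0.5388, -0.1153, 0.4685]
eef_rot: [2.793, 1.108, -0.463]
force: [1.2, 0.0, -3.7]
grip_width: 0.0094
```

Call:
play_rows(deltas=[[[7.2, -40.3, 8.6, -0.013, 0.014, -0.024, 0], [6.9, -39.5, 11.2, -0.013, 0.013, -0.025, 0], [6.7, -38.6, 13.8, -0.013, 0.012, -0.027, 0], [6.5, -37.4, 16.3, -0.014, 0.012, -0.028, 0], [6.2, -36, 18.7, -0.014, 0.01, -0.029, 0], [6, -34.5, 20.9, -0.015, 0.008, -0.03, 0], [5.7, -32.9, 23, -0.014, 0.008, -0.032, 0], [5.5, -31, 24.9, -0.015, 0.005, -0.033, 0], [0, 0, 0, 0, 0, 0, 0], [0, 0, 0, 0, 0, 0, 0]]])

```text
time_s: 57.65
ee_pos: [0.4587, 0.1664, 0.3308]
eef_rot: [3.138, 1.074, 0.053]
force: [-0.8, 0.2, -2.7]
grip_width: 0.0097
```

```bash
cat > lookc.py <<'E'
from plan import *
import sys
tag=sys.argv[1]; o=obs(); q=o['qpos']
print(o['time_s'],q.round(3),o['ee_pos'],o['grip_width'],o['force'])
P,R=fk(q,PP); gx,gz=1.5,66.6; cz=-R[:,0]; cy=-R[:,1]; cx=-R[:,2]; O=P-(cx*gx+cz*(gz-19))/1e3
pt=lambda x,y,z: O+(cx*x+cy*y+cz*z)/1e3
B=cw(np.array([0,0,.28]))-O; print('bar in cover',(np.array([cx@B,cy@B,cz@B])*1e3).round(1),'elev',np.arcsin(cx[2]).round(3),'yaw',np.arctan2(cx[1],cx[0]).round(3),'roll',cy[2].round(4))
pts=[pt(125,151,22),pt(125,-151,22),pt(-145,-151,22),pt(-145,151,22)]+[cw(np.array([0,y,.28])) for y in(.142,-.142)]
for n in('top','side'):
    c=snap(n,n+tag); print(n,proj(c,pts).round(1).tolist())
E
python3 lookc.py 27
```

```text
57.65 [ 0.35  -0.188  1.823 -0.163  1.035  1.914] [0.45871272 0.16636594 0.33078489] 0.009661865169460822 [-0.83407748  0.2411529  -2.67502518]
bar in cover [ 91.7  -0.2 -59.1] elev 0.497 yaw 0.057 roll -0.0017
top [[133.6, 178.5], [267.0, 173.5], [271.4, 279.0], [148.3, 284.3], [147.2, 181.9], [263.8, 177.8]]
side [[233.3, 99.8], [288.0, 149.3], [224.4, 213.0], [176.0, 157.5], [238.8, 120.7], [288.4, 167.4]]
```

```bash
python3 - <<'E'
import cv2
t=cv2.imread('pics/top27.png'); s=cv2.imread('pics/side27.png')
cv2.imwrite('pics/d27a.png',cv2.resize(t[160:300,125:285],(685,600),interpolation=cv2.INTER_CUBIC))
cv2.imwrite('pics/d27b.png',cv2.resize(s[90:225,165:305],(622,600),interpolation=cv2.INTER_CUBIC))
E
python3 - <<'E'
from plan import *
W=[cov(97,-14,.55),cov(97,6,.55)]
plan(W,0,step=8)
q=obs()['qpos']
for w in W+[cov(121,9,.55)]: q,e=ik(*w,q); print(q.round(3),e)
E
```

```text
[[[7.3,-0.1,1.4,0,0.007,0,0],[7.2,-0.1,1.5,0,0.008,0,0],[7.3,-0.1,1.5,0,0.007,-0.001,0],[7.2,-0.1,1.6,0,0.007,0,0],[7.3,-0.1,1.6,0,0.007,0,0],[7.2,-0.1,1.7,0,0.008,0,0],[7.2,-0.1,1.7,0,0.007,0,0],[6.7,0,0,0,0,0,0],[6.6,0,0,0,0,0,0],[6.7,0,0,0,0,0,0]]]
[ 0.346 -0.148  1.915 -0.201  0.854  1.955] 2.3361734878831777e-10
[ 0.338 -0.11   1.922 -0.204  0.808  1.957] 1.4054497567616555e-11
[ 0.353 -0.141  1.984 -0.22   0.78   1.986] 4.586542201658634e-12
```

Call:
play_rows(deltas=[[[7.2, -0.1, 1.4, 0, 0.007, 0, 0], [7.2, -0.1, 1.5, 0, 0.008, 0, 0], [7.2, -0.1, 1.5, 0, 0.007, 0, 0], [7.2, -0.1, 1.6, 0, 0.007, 0, 0], [7.2, -0.1, 1.6, 0, 0.007, 0, 0], [7.2, -0.1, 1.7, 0, 0.008, 0, 0], [7.2, -0.1, 1.7, 0, 0.007, 0, 0], [0, 0, 0, 0, 0, 0, 0]]])

```text
time_s: 58.55
ee_pos: [0.4748, 0.1677, 0.2823]
eef_rot: [3.14, 1.021, 0.053]
force: [-0.2, 0.3, -2.8]
grip_width: 0.0095
```

```bash
python3 lookc.py 28; python3 - <<'E'
import cv2
t=cv2.imread('pics/top28.png'); s=cv2.imread('pics/side28.png')
cv2.imwrite('pics/d28a.png',cv2.resize(t[160:300,125:285],(685,600),interpolation=cv2.INTER_CUBIC))
cv2.imwrite('pics/d28b.png',cv2.resize(s[90:225,165:305],(622,600),interpolation=cv2.INTER_CUBIC))
E
```

```text
58.55 [ 0.349 -0.148  1.916 -0.203  0.854  1.957] [0.47480794 0.16768686 0.28225599] 0.009540361982943002 [-0.20145069  0.27964758 -2.79664474]
bar in cover [ 97.5  -0.6 -13.9] elev 0.55 yaw 0.055 roll -0.001
top [[138.3, 176.3], [266.9, 171.7], [270.9, 271.1], [153.2, 276.0], [147.2, 181.9], [263.8, 177.8]]
side [[237.6, 108.4], [291.4, 157.7], [231.4, 221.3], [183.8, 166.5], [238.8, 120.7], [288.4, 167.4]]
```

Call:
play_rows(deltas=[[[5, 0, 0, 0, 0, 0, 0], [5, 0, 0, 0, 0, 0, 0], [5, 0, 0, 0, 0, 0, 0], [0, 0, 0, 0, 0, 0, 0]]])

```text
time_s: 59.05
ee_pos: [0.4829, 0.1681, 0.2699]
eef_rot: [3.14, 1.021, 0.053]
force: [-0.5, -0.1, -3.7]
grip_width: 0.0093
```

Call:
play_rows(deltas=[[[2, 0, 0, 0, 0, 0, 0], [2, 0, 0, 0, 0, 0, 0], [0, 0, 0, 0, 0, 0, 0]]])

```text
time_s: 59.35
ee_pos: [0.485, 0.1683, 0.2672]
eef_rot: [3.141, 1.02, 0.054]
force: [0.4, -0.4, -4.0]
grip_width: 0.0093
```

Call:
play_rows(deltas=[[[2, 0, 0, 0, 0, 0, 0], [0, 0, 0, 0, 0, 0, 0]]])

```text
time_s: 59.55
ee_pos: [0.486, 0.1683, 0.2655]
eef_rot: [3.141, 1.02, 0.054]
force: [0.3, -0.0, -3.9]
grip_width: 0.0095
```

```bash
python3 lookc.py 29
```

```text
59.55 [ 0.34  -0.109  1.922 -0.206  0.807  1.959] [0.48601206 0.16834209 0.26548172] 0.009474912737128312 [ 0.32965552 -0.03525114 -3.89286793]
bar in cover [96.7 -0.6  6.1] elev 0.551 yaw 0.055 roll -0.0005
top [[140.1, 173.2], [266.8, 168.7], [270.8, 267.0], [154.6, 271.7], [147.2, 181.9], [263.8, 177.8]]
side [[240.7, 111.0], [294.2, 160.2], [234.8, 223.1], [187.3, 168.6], [238.8, 120.7], [288.4, 167.4]]
```

Call:
play_rows(deltas=[[[2, 0, 0, 0, 0, 0, 0], [0, 0, 0, 0, 0, 0, 0]]])

```text
time_s: 59.85
ee_pos: [0.4871, 0.1684, 0.2638]
eef_rot: [3.141, 1.02, 0.054]
force: [0.5, -0.2, -3.0]
grip_width: 0.0094
```

Call:
play_rows(deltas=[[[2, 0, 0, 0, 0, 0, 0], [0, 0, 0, 0, 0, 0, 0]]])

```text
time_s: 60.05
ee_pos: [0.4881, 0.1685, 0.2621]
eef_rot: [3.14, 1.02, 0.054]
force: [0.2, -0.7, -3.7]
grip_width: 0.0094
```

Call:
play_rows(deltas=[[[1.5, 0, 0, 0, 0, 0, 0], [0, 0, 0, 0, 0, 0, 0]]])

```text
time_s: 60.25
ee_pos: [0.4889, 0.1685, 0.2609]
eef_rot: [3.141, 1.02, 0.054]
force: [-1.2, -0.2, -2.1]
grip_width: 0.0098
```

```bash
python3 lookc.py 30|head -2
```

```text
60.25 [ 0.338 -0.099  1.923 -0.207  0.795  1.96 ] [0.48891943 0.16850405 0.26089985] 0.009760253184492347 [-1.16835909 -0.15590995 -2.11036954]
bar in cover [96.6 -0.6 11.6] elev 0.551 yaw 0.055 roll -0.0005
```

Call:
play_rows(deltas=[[[1.5, 0, 0, 0, 0, 0, 0], [0, 0, 0, 0, 0, 0, 0]]])

```text
time_s: 60.55
ee_pos: [0.4897, 0.1686, 0.2596]
eef_rot: [3.141, 1.02, 0.054]
force: [-1.3, 0.3, -2.7]
grip_width: 0.0096
```

```bash
python3 lookc.py 31|head -2;  python3 - <<'E'
import cv2
t=cv2.imread('pics/top31.png'); s=cv2.imread('pics/side31.png')
cv2.imwrite('pics/d31b.png',cv2.resize(s[90:225,205:345],(622,600),interpolation=cv2.INTER_CUBIC))
E
```

```text
60.55 [ 0.337 -0.096  1.924 -0.207  0.791  1.96 ] [0.48968347 0.16855452 0.25961645] 0.009642576408531698 [-1.28410294  0.28274612 -2.74790302]
bar in cover [96.6 -0.7 13.1] elev 0.551 yaw 0.055 roll -0.0005
```

Call:
play_rows(deltas=[[[1.5, 0, 0, 0, 0, 0, 0], [0, 0, 0, 0, 0, 0, 0]]])

```text
time_s: 60.85
ee_pos: [0.4905, 0.1686, 0.2583]
eef_rot: [3.141, 1.02, 0.054]
force: [-2.6, 0.1, -0.5]
grip_width: 0.0094
```

Call:
play_rows(deltas=[[[1.5, 0, 0, 0, 0, 0, 0], [0, 0, 0, 0, 0, 0, 0]]])

```text
time_s: 61.05
ee_pos: [0.4912, 0.1686, 0.257]
eef_rot: [3.14, 1.02, 0.054]
force: [-2.8, -0.1, -0.9]
grip_width: 0.0096
```

```bash
python3 lookc.py 32|head -2
```

```text
61.05 [ 0.336 -0.09   1.924 -0.208  0.785  1.96 ] [0.49123423 0.16864165 0.25700548] 0.009610427805342284 [-2.83071997 -0.13516578 -0.93498713]
bar in cover [96.7 -0.7 16.1] elev 0.551 yaw 0.055 roll -0.0006
```

Call:
play_rows(deltas=[[[-3, 0, 0, 0, 0, 0, 0], [0, 0, 4, 0, 0, 0, 0], [0, 0, 4, 0, 0, 0, 0], [0, 0, 4, 0, 0, 0, 0], [0, 0, 4, 0, 0, 0, 0], [0, 0, 0, 0, 0, 0, 0]]])

```text
time_s: 61.75
ee_pos: [0.4755, 0.1677, 0.2508]
eef_rot: [3.14, 1.02, 0.054]
force: [-2.4, -0.4, -2.8]
grip_width: 0.0093
```

Call:
play_rows(deltas=[[[0, 0, 3, 0, 0, 0, 0], [0, 0, 0, 0, 0, 0, 0]]])

```text
time_s: 61.95
ee_pos: [0.4732, 0.1676, 0.2495]
eef_rot: [3.14, 1.02, 0.054]
force: [-1.5, -0.8, -2.5]
grip_width: 0.0094
```

Call:
play_rows(deltas=[[[0, 0, 3, 0, 0, 0, 0], [0, 0, 0, 0, 0, 0, 0]]])

```text
time_s: 62.15
ee_pos: [0.4709, 0.1675, 0.2482]
eef_rot: [3.141, 1.019, 0.054]
force: [1.2, 0.5, -1.3]
grip_width: 0.0093
```

```bash
python3 lookc.py 33|head -2
```

```text
62.15 [ 0.352 -0.129  1.98  -0.222  0.771  1.986] [0.47093485 0.16752847 0.24823141] 0.009310767868805117 [ 1.22732813  0.4571248  -1.27295085]
bar in cover [118.6  -0.7  12.9] elev 0.552 yaw 0.055 roll -0.0004
```

Call:
play_rows(deltas=[[[0, 0, 2, 0, 0, 0, 0], [0, 0, 0, 0, 0, 0, 0]]])

```text
time_s: 62.45
ee_pos: [0.4707, 0.1676, 0.2487]
eef_rot: [-3.142, 1.015, 0.055]
force: [12.4, -0.8, -0.8]
grip_width: 0.0094
```

```bash
python3 lookc.py 34;  python3 - <<'E'
import cv2
t=cv2.imread('pics/top34.png'); s=cv2.imread('pics/side34.png')
cv2.imwrite('pics/d34b.png',cv2.resize(s[90:225,205:345],(622,600),interpolation=cv2.INTER_CUBIC))
cv2.imwrite('pics/d34a.png',cv2.resize(t[160:230,125:285],(800,350),interpolation=cv2.INTER_CUBIC))
E
```

```text
62.45 [ 0.353 -0.132  1.983 -0.225  0.767  1.989] [0.47068632 0.16756912 0.24873027] 0.009410868846862404 [12.43580273 -0.83898666 -0.81286332]
bar in cover [118.4  -0.7  11.8] elev 0.556 yaw 0.055 roll 0.0
top [[141.8, 181.0], [267.1, 176.4], [271.0, 272.8], [156.1, 277.6], [147.2, 181.9], [263.8, 177.8]]
side [[237.1, 116.5], [290.1, 166.0], [231.2, 228.7], [184.2, 173.9], [238.8, 120.7], [288.4, 167.4]]
```

```bash
cat plan.py | head -80; cat > sw.py <<'E'
from plan import *
import sys
from h import *
print(obs()['time_s'],obs()['force'])
E
python3 sw.py; sed -n 1,80p h.py
```

```text
from fk import *
import fk as F
cab=np.load('cab.npy')
def cw(P):
    c,s_=np.cos(cab[2]),np.sin(cab[2]); return np.array([cab[0]+c*P[0]-s_*P[1],cab[1]+s_*P[0]+c*P[1],P[2]])
def hang(ex,ey,ez,p,yo,flip):
    R=pitched(cab[2]+yo,p)
    if flip: R=R@np.diag([1,-1,-1.])
    u=R[:,2]*(1-2*flip); return cw(np.array([ex,ey,ez])/1e3)-u*.095+R[:,0]*.019,R
def jrow(q,j,d):
    P,R=fk(q,PP); q2=np.array(q,float); q2[j]+=d; P2,R2=fk(q2,PP)
    return np.r_[R.T@(P2-P)*1e3,Rn.from_matrix(R.T@R2).as_rotvec()].round(4)
def jplan(qs,g,start=None,dq=(.14,.14,.16,.2,.2,.2),step=42,rot=.14):
    """joint-linear path through waypoints -> rows; returns scoop/cab check"""
    o=obs(); q0=np.array(o['qpos']) if start is None else np.array(start); rows=[]; p,R=fk(q0,PP); tr=[]
    for q1 in qs:
        q1=np.array(q1); n=1
        while True:
            ok=True
            for i in range(n):
                a,b=fk(q0+(q1-q0)*i/n,PP),fk(q0+(q1-q0)*(i+1)/n,PP)
                if np.linalg.norm(a[0]-b[0])*1e3>step or np.linalg.norm(Rn.from_matrix(a[1].T@b[1]).as_rotvec())>rot: ok=False;break
            if ok
[... 3947 characters left out ...]
rotvec(),3)
            p=p+R@t/1e3; R=R@Rn.from_rotvec(r).as_matrix(); rows.append([*(float(v)+0 for v in t),*(float(v)+0 for v in r),g])
    for i in range(0,len(rows),10): print(str([[[ (int(v) if v==int(v) else v) for v in r] for r in rows[i:i+10]]]).replace(' ',''))
    return p,R
def down(yaw,z=None):
    # tool x down, tool z along yaw
    zz=np.array([np.cos(yaw),np.sin(yaw),0]); x=np.array([0,0,-1.]); return np.column_stack([x,np.cross(zz,x),zz])
def pitched(yaw,p):
    # tool x pitched down by p below horizontal, heading yaw
    x=np.array([np.cos(yaw)*np.cos(p),np.sin(yaw)*np.cos(p),-np.sin(p)]); y=np.array([-np.sin(yaw),np.cos(yaw),0]); return np.column_stack([x,y,np.cross(x,y)])
```

```bash
cat > sw.py <<'E'
from plan import *
q=np.array(obs()['qpos'])
for e in (.6,.65,.7,.75,.8):
    r=ik(*cov(117.2,11.8,e,-.7),q); print(e,r)
    try: q=np.array(r if len(r)==6 else r[0])
    except Exception: pass
print(plan([cov(117.2,11.8,e,-.7) for e in (.556,.6,.65,.7,.75,.8)],0,rot=.06)[0])
E
python3 sw.py
```

```text
0.6 (array([ 0.35539836, -0.13920315,  2.0157728 , -0.26179056,  0.70332058,
        2.02316858]), np.float64(2.102495856698663e-14))
0.65 (array([ 0.36311915, -0.14518868,  2.05406255, -0.3173522 ,  0.6300757 ,
        2.07880913]), np.float64(1.3138566915474704e-12))
0.7 (array([ 0.37058945, -0.14755921,  2.09083365, -0.38835783,  0.55737413,
        2.15015877]), np.float64(2.951152138429166e-11))
0.75 (array([ 0.37772664, -0.14602133,  2.12592521, -0.48173518,  0.48634598,
        2.24415995]), np.float64(1.3547796756043841e-09))
0.8 (array([ 0.38444513, -0.1402802 ,  2.1591575 , -0.60816123,  0.41901923,
        2.37150706]), np.float64(1.289832805140075e-12))
[[[0,1.4,-1.2,0.001,0,0,0],[5.1,0,1.5,0,0.044,0,0],[5.8,0,1.6,-0.001,0.05,0,0],[5.9,0,1.7,0,0.05,0,0],[5.8,0,1.6,0,0.05,0,0],[5.8,0,1.7,0,0.05,0,0]]]
[0.48256477 0.16683315 0.22193727]
```

Call:
play_rows(deltas=[[[0, 0, -1.2, 0, 0, 0, 0], [5.1, 0, 1.5, 0, 0.044, 0, 0], [5.8, 0, 1.6, 0, 0.05, 0, 0]]])

```text
time_s: 62.85
ee_pos: [0.4743, 0.1678, 0.2376]
eef_rot: [-3.141, 0.922, 0.055]
force: [9.3, -2.9, -0.8]
grip_width: 0.0094
```

Call:
play_rows(deltas=[[[5.9, 0, 1.4, 0, 0.05, 0, 0], [5.8, 0, 1.4, 0, 0.05, 0, 0], [5.8, 0, 1.5, 0, 0.05, 0, 0]]])

```text
time_s: 63.15
ee_pos: [0.4817, 0.1683, 0.2211]
eef_rot: [-3.141, 0.773, 0.056]
force: [6.4, -3.2, 0.2]
grip_width: 0.0095
```

```bash
python3 lookc.py 35
```

```text
63.15 [ 0.388 -0.139  2.159 -0.61   0.421  2.376] [0.48173362 0.16832302 0.2210632 ] 0.009529830475019868 [ 6.41221458 -3.21126063  0.23691786]
bar in cover [118.5  -0.9  12.1] elev 0.798 yaw 0.055 roll 0.0002
top [[141.8, 182.2], [267.1, 177.6], [270.5, 259.4], [160.3, 263.9], [147.2, 181.9], [263.8, 177.8]]
side [[236.4, 116.9], [289.4, 166.5], [242.2, 233.2], [195.5, 179.6], [238.8, 120.7], [288.4, 167.4]]
```

```bash
python3 -c "
import cv2,numpy as np
a=cv2.imread('pics/top35.png')[150:290,110:310];b=cv2.imread('pics/side35.png')[80:260,150:330]
cv2.imwrite('pics/c35.png',np.hstack([cv2.resize(a,(400,280*2//2)),cv2.resize(b,(280,280))]))"
```

```text
(no output)
```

View pics/c35.png

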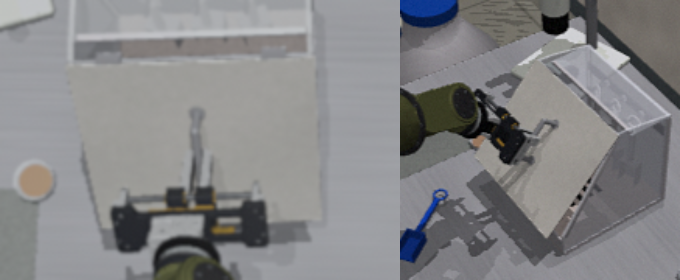

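The crops show the cover at about 0.8 rad, with both tabs on the bar and the top edge parallel to it. I'll release it now.

Call:
play_rows(deltas=[[[0, 0, 0, 0, 0, 0, 14], [0, 0, 0, 0, 0, 0, 18], [0, 0, 0, 0, 0, 0, 24], [0, 0, 0, 0, 0, 0, 40], [0, 0, 0, 0, 0, 0, 60], [0, 0, 0, 0, 0, 0, 60], [0, 0, 0, 0, 0, 0, 60]]], grip_force=20)

```text
time_s: 63.95
ee_pos: [0.4815, 0.1681, 0.2208]
eef_rot: [3.141, 0.776, 0.054]
force: [0.0, 0.0, 0.3]
grip_width: 0.0526
```

```bash
python3 lookc.py 36; python3 -c "
import cv2,numpy as np
a=cv2.imread('pics/top36.png')[150:290,110:310];b=cv2.imread('pics/side36.png')[80:260,150:330]
cv2.imwrite('pics/c36.png',np.hstack([cv2.resize(a,(400,280*2//2)),cv2.resize(b,(280,280))]))"
```

```text
63.95 [ 0.388 -0.139  2.159 -0.606  0.424  2.372] [0.48146321 0.16807942 0.22076299] 0.05264313329762443 [0.0222211  0.02340775 0.31744207]
bar in cover [119.   -0.6  12.4] elev 0.795 yaw 0.055 roll -0.0005
top [[142.0, 182.2], [267.2, 177.7], [270.6, 259.7], [160.4, 264.1], [147.2, 181.9], [263.8, 177.8]]
side [[236.4, 117.1], [289.4, 166.7], [242.1, 233.4], [195.4, 179.8], [238.8, 120.7], [288.4, 167.4]]
```

View pics/c36.png

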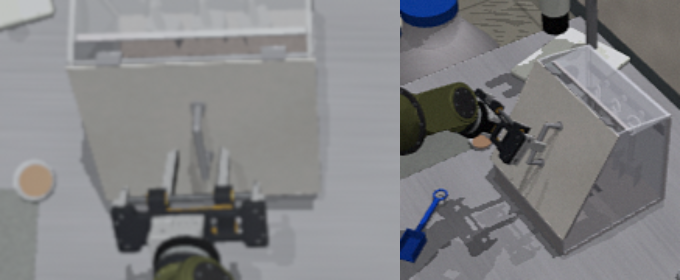

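The cover has swung down and the tabs are still on the bar. Next I'll retreat the hand along −tool x.

Call:
play_rows(deltas=[[[-15, 0, 0, 0, 0, 0, 60], [-20, 0, 0, 0, 0, 0, 60], [-20, 0, 0, 0, 0, 0, 60], [-20, 0, 0, 0, 0, 0, 60], [-20, 0, 0, 0, 0, 0, 60], [-20, 0, 0, 0, 0, 0, 60], [-20, 0, 0, 0, 0, 0, 60], [0, 0, 0, 0, 0, 0, 60], [0, 0, 0, 0, 0, 0, 60]]])

```text
time_s: 64.95
ee_pos: [0.3854, 0.163, 0.3151]
eef_rot: [3.141, 0.775, 0.055]
force: [1.1, -0.3, -0.2]
grip_width: 0.06
```

```bash
python3 lookc.py 37; python3 look.py 37; python3 - <<'E'
from plan import *
from h import *
# expected seated cover corners
e=1.0;a=cab[2];h=np.array([np.cos(a),np.sin(a),0]);zz=np.array([0,0,1.])
cx=h*np.cos(e)+zz*np.sin(e);cz=-h*np.sin(e)+zz*np.cos(e);cy=np.cross(cz,cx)
O=cw(np.array([0,0,.28]))-cx*.121-cz*.010
pts=[O+(cx*x+cy*y+cz*22)/1e3 for x,y in((125,151),(125,-151),(-145,-151),(-145,151))]
pts+=[O+(cx*x+cz*60)/1e3 for x in(48,-48)]
for n in('top','side'):
    c=viewer.camera(n); p=proj(c,pts); print(n,p.round(1).tolist())
    im=c['img'][:,:,::-1].copy(); im=cv2.resize(im,None,fx=4,fy=4,interpolation=cv2.INTER_CUBIC)
    for q in p: cv2.drawMarker(im,tuple(((q+.5)*4-.5).astype(int).tolist()),(0,0,255),0,12,1)
    u,v=(p.mean(0)*4).astype(int); cv2.imwrite(f'pics/z37{n}.png',im[max(v-300,0):v+300,max(u-380,0):u+380])
E
```

```text
64.95 [ 0.52  -0.483  2.17  -0.476  0.774  2.261] [0.38540255 0.16300752 0.3150669 ] 0.06002001159169486 [ 1.10581444 -0.32733781 -0.20641209]
bar in cover [ 118.9   -0.9 -122.3] elev 0.796 yaw 0.056 roll -0.0003
top [[131.1, 216.5], [268.1, 211.2], [271.7, 295.6], [152.4, 300.7], [147.2, 181.9], [263.8, 177.8]]
side [[209.5, 105.1], [263.3, 157.0], [214.0, 228.7], [167.1, 172.2], [238.8, 120.7], [288.4, 167.4]]
65.05 [ 0.52  -0.482  2.17  -0.476  0.774  2.261] [0.38549547 0.16276688 0.31429585] 0.05996021006512746 [0.09244062 0.12319024 0.86958265] [-0.0157847   0.4498203   0.02870553]
eye cab [-147.5879531     0.59015609  393.9734638 ]
top [[348.0, 1154.0], [179.0, 380.0], [186.0, 346.0], [429.0, 371.0], [434.0, 338.0], [679.0, 363.0], [681.0, 329.0]]
side [[-187.0, 238.0], [291.0, 269.0], [319.0, 282.0], [399.0, 369.0], [427.0, 381.0], [512.0, 472.0], [539.0, 484.0]]
top [[142.4, 184.5], [267.5, 180.0], [270.4, 246.9], [163.2, 251.2], [208.1, 214.8], [212.5, 238.5]]
side [[235.3, 118.0], [288.1, 167.8], [252.2, 234.9], [205.7, 182.3], [242.3, 160.8], [230.8, 184.6]]
```

View pics/z37top.png

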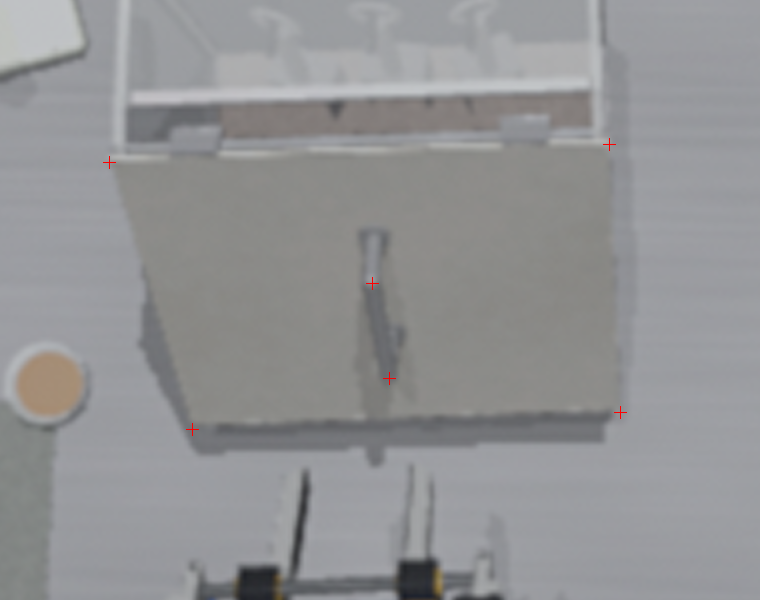

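View pics/z37side.png

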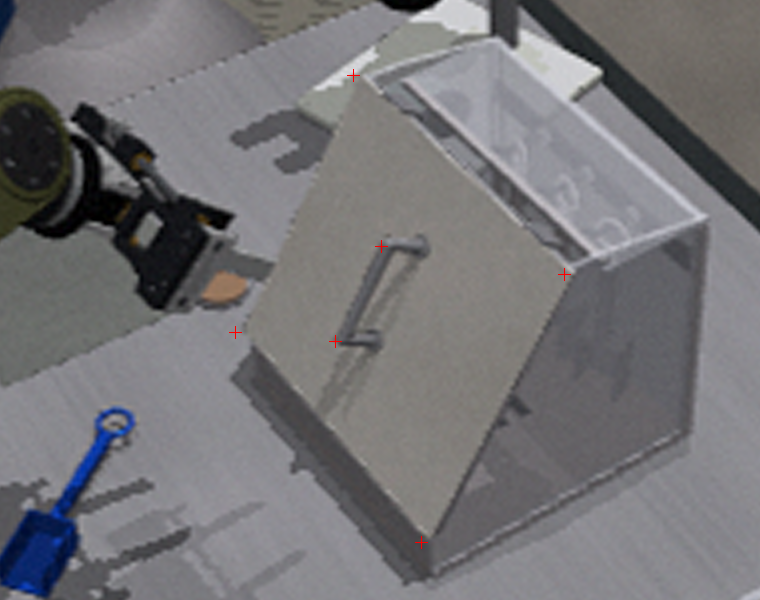

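```bash
python3 -c "
import cv2,numpy as np
a=cv2.imread('pics/e37a.png');b=cv2.imread('pics/e37b.png');print(a.shape,b.shape)
f=lambda i:cv2.resize(i,(390,int(i.shape[0]*390/i.shape[1])))
a,b=f(a),f(b);h=max(a.shape[0],b.shape[0]);p=lambda i:cv2.copyMakeBorder(i,0,h-i.shape[0],0,0,0)
cv2.imwrite('pics/e37.png',np.hstack([p(a),p(b)]))"
```

```text
(600, 800, 3) (600, 800, 3)
```

View pics/e37.png

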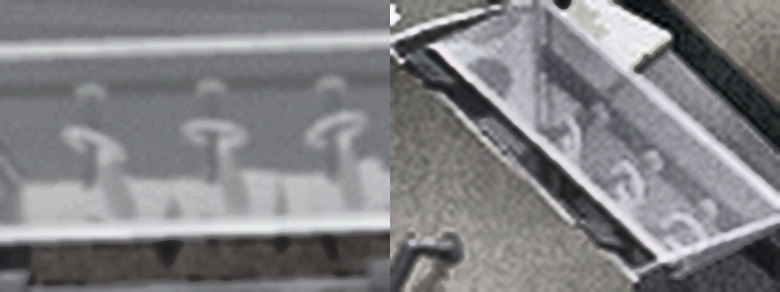

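View pics/top37.png

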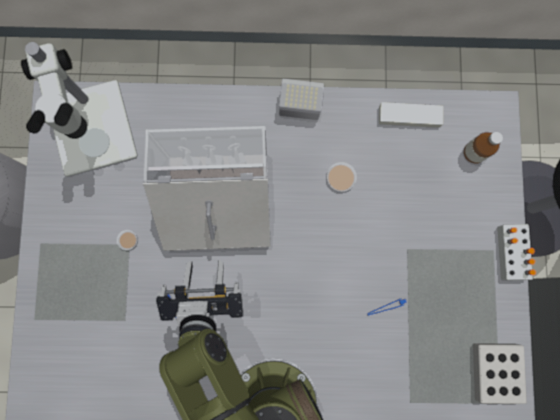

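Call:
play_rows(deltas=[[[-10, 0, 0, 0, 0, 0, 60], [0, 0, 0, 0, 0, 0, 60], [0, 0, 0, 0, 0, 0, 60], [0, 0, 0, 0, 0, 0, 60], [0, 0, 0, 0, 0, 0, 60], [0, 0, 0, 0, 0, 0, 60], [0, 0, 0, 0, 0, 0, 60], [0, 0, 0, 0, 0, 0, 60], [0, 0, 0, 0, 0, 0, 60], [0, 0, 0, 0, 0, 0, 60]]])

```text
time_s: 66.25
ee_pos: [0.3781, 0.1625, 0.3222]
eef_rot: [3.141, 0.776, 0.054]
force: [0.2, 0.2, 0.7]
grip_width: 0.0598
```

```bash
python3 - <<'E'
from plan import *
from h import *
c=viewer.camera('top');s=viewer.camera('side')
for y in(64,0,-64):
  for x in(75,90,106):
    P=cw(np.array([x,y,203])/1e3); print(y,x,proj(c,P).round(1),proj(s,P).round(1))
for uv in((183.5,148.5),(209,147.2),(233.5,146.7)): print(tocab(atz(c,*uv,.203)).round())
im=cv2.resize(c['img'][120:190,140:275,::-1],None,fx=5.8,fy=5.8,interpolation=cv2.INTER_CUBIC);
jm=cv2.resize(s['img'][80:190,220:340,::-1],None,fx=5,fy=5,interpolation=cv2.INTER_CUBIC);
for x,col in((75,(0,0,255)),(106,(0,255,0))):
  for y in(64,0,-64):
    P=cw(np.array([x,y,203])/1e3)
    for I,cc,o,f in((im,c,(140,120),5.8),(jm,s,(220,80),5)):
        q=(proj(cc,P)[0]-o+.5)*f; cv2.drawMarker(I,tuple(q.astype(int).tolist()),col,0,8,1)
cv2.imwrite('pics/f38a.png',im);cv2.imwrite('pics/f38b.png',jm)
E
```

```text
64 75 [[184.4 158.6]] [[270.1 141.2]]
64 90 [[184.3 153. ]] [[273.5 139.6]]
64 106 [[184.2 147.1]] [[277.2 137.8]]
0 75 [[209.  157.8]] [[280.8 151.2]]
0 90 [[208.8 152.2]] [[284.3 149.4]]
0 106 [[208.7 146.2]] [[288.  147.6]]
-64 75 [[233.5 156.9]] [[292.  161.5]]
-64 90 [[233.3 151.3]] [[295.5 159.7]]
-64 106 [[233.2 145.4]] [[299.3 157.8]]
[102.  66. 203.]
[103.  -1. 203.]
[102. -65. 203.]
```

View pics/f38a.png

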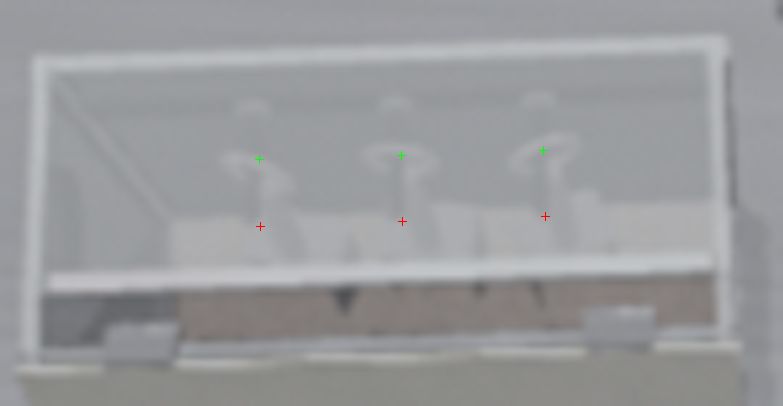

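View pics/f38b.png

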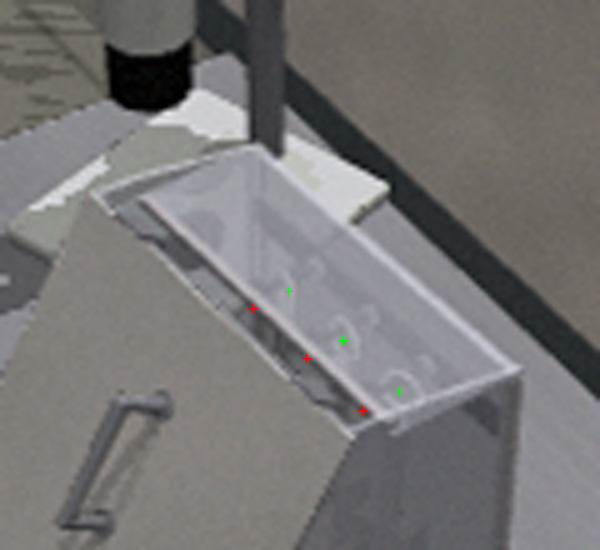

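The eyes sit at about x = 102 mm, y = +66, −1 and −65 mm in the cabinet frame, and both tabs are on the bar. The arm is clear of everything, so I'll hand in.

```bash
python3 -c "
from station import ctrl,hand_in
print(ctrl.get_obs()['time_s'],ctrl.get_obs()['force'],hand_in())"
```

```text
the job is handed in; nothing more can be done
66.35 [0.70428476 0.41517218 0.16431971] None
```

All three scoops hang by their eyes, one to each hook. The white cover's two tabs are over the bar, and it has swung down flat on the sloping front. I handed the job in at 66 s with the gripper open and clear of everything.

- **Scoops:** in the last pictures the eyes lie at about x = 102 mm and y = 66, −1 and −65 mm in the cabinet frame, assuming their hung height. That is within about 11 mm of the hook middles and about 65 mm apart.
- **Cover:** the handle and the bottom edge match the seated position to within about 2 pixels (roughly 4–5 mm). Both tabs show over the bar.
- **Dishes:** I left them alone, and both still show on the bench; I did not re-measure their positions at the end.
- **Disagreements:** the cover's left corners read about 2–4 pixels off the predicted points. The side camera has a known shift of about 2 pixels. The bottom edge itself agreed once that was allowed for, so I left it.

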